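# Set out steel parts for spraying on the tilting board

### The arm

A 6-joint arm with a two-finger parallel gripper is mounted at the origin on the work surface; the furniture and walls round the work are solid. World frame = base frame: x ahead of the robot, y to its left, z up, the work surface at z = 0. Lengths are in mm, angles in rad, forces in N, time in s.
With the tool pointing down it reaches from about 325 to 900 mm from the base axis. Payload 6.1 kg.
Tool frame: the origin (TCP) lies midway between the tips of the shut fingers; the grasp point (between the pads) lies 19 mm behind it (arm.grip_depth is the distance from the TCP to the grasp point, in mm); x points along the fingers, y is the direction in which the jaws open and shut, and the axes are right-handed (so a half turn about x gives the same grasp; the last joint's range is limited). The gripper opens to 87 mm and grips with 3 to 60 N. Pads are 19 mm wide; open, the fingers measure 117 mm over their backs; the gripper's body (75 mm by 190 mm) begins 51 mm behind the grasp point.
Start: joints at [-1.237, 0.22, 1.526, -0, 1.395, -0.126], TCP at [277.348, -560.084, 222.538] pointing down, gripper open.
Joint ranges: [-2.98, 2.98], [-0.91, 2.08], [0.09, 2.57], [-1.24, 4.39], [0.2, 2.65], [-2.68, 2.68]. Speed limits (rad/s): [2.57, 2.57, 3.01, 3.14, 3.14, 3.14].

### API

Orientations are given as a unit quaternion [x, y, z, w].
In Python, from workcell import arm gives the robot as it stands.
- The arm moves only by the tool send_rows, never from a script. Its argument "targets" is a list that holds one entry, the list of rows, each a list of 7 numbers: the turn, a rotation vector about the tool's x, y, z in units of 6 degrees (1.0 is 6 degrees), then the shift along the tool's x, y, z in units of 40 mm (1.0 is 40 mm), then the closure in counts, from 0 (fully open) to 255 (shut). A call has exactly 10 rows; each row shifts and turns the commanded pose from where the row before left it, along the tool's axes as they then stand; what a row does not reach is not made up. A row lasts 1/12 s, in which the tool goes at most 41.7 mm and 7.16 degrees, less where a joint would pass 70% of its speed; a pose out of reach is approached as far as the arm can. A call is refused whole if a number of a shift passes 1 or a number of a turn 1, either way. A call with a gripper value outside its range is refused whole. The fingers move at their own pace and stop on an object; the grip force is fixed at half the most. Time passes only in rows, so rows that do not move let the fingers close, or fill a call up. It gives the time, the measured TCP pose, the force and the opening at its end, in the units of the state.
- arm.get_state(): the state, without advancing time (a new reading comes with each control period).
- arm.read_camera(name): name is "side" or "top" or "wrist"; returns the picture (420x560x3 uint8, red, green, blue); there is no depth.
- arm.camera_info(name): a dict with "camera_matrix" (3x3 intrinsics, pixels), "R" (3x3) and "t" (3): a world point X has camera coordinates R X + t; the wrist camera has in their place "hand_eye" (4x4, takes a point from camera to tool coordinates, whose origin is the TCP and whose axes are the tool frame's). Camera axes: x right, y down, z forward; pixel columns grow to the right and rows downward; lengths in mm; the calibration is good to about 2 mm. The wrist camera is an equidistant fisheye: a pixel r from the principal point sees the ray r / f radians off the axis. A picture is of the moment at which its call begins: read the wrist's pose just before it. camera_info takes no time and is no camera call.
- arm.sign_off(): hands the job in, once; it reports no verdict.
The state is a dict: "t": time; "joints": joint angles; "qd": joint speeds; "joint_torque": joint torques, N m; "tcp_pos": TCP position; "tool_rot": TCP orientation; "force": force on the tool from outside, world axes, zero at the start; "ft_torque": the same for the moment, N m; "gripper_width": opening from 0.0 (shut) to 1.0 (fully open).
Only numpy, scipy, OpenCV 4.12 (cv2) and the standard library are available. Lean on these libraries where they do the work, as an engineer would, in place of code of your own. Each camera call takes 0.05 s, during which the arm holds its last target.

### The job

The tilting spray board is propped too steep: lift it past its top notch so that the pawl lets go, and lower it flat. On the flat board lay the flanged post in its cradle, flange against the fixed flange, swing the clamp ring shut over both flanges and swing the latch upright to lock it, and lay every steel offcut from the bench flat on the open half of the board, side by side. Then raise the board to its second notch and leave it resting there on the pawl, with all the parts still in place; leave the tape and the spray can alone.

Things in the scene. Friction and masses are not known exactly. Their poses are not given: they have to be found in the camera images.
- board (a joint): Tilt of the ratchet-propped board, rad: 0 = flat and level, grows as its far edge rises; stop at 1.04. Notches hold it at 0.20, 0.40, 0.60 and 0.80 (first to fourth). It can always be lifted but sinks back only to the last notch passed. Lifting takes 5 to 12 N at the bar; the hinge is damped: let go, the board sinks at about 1 rad/s.
- board_mid (a point): Middle of the board's top face, 100 mm from the hinge line. Axes as lift_bar. A toothed sector at the left end of the hinge line (up to 110 mm above it) and a sprung pawl hold the board. Once it has been lifted to its stop (beyond 1.01 rad) a cover masks the notches and it can be lowered all the way; coming fully flat (0) unmasks them again. No need to touch pawl or cover.
- board_hinge (a point): Middle of the board's hinge line, along the board's edge nearest the robot, on the stand 55 mm above the bench. x points level from the hinge across the board (away from the robot), y along the hinge line to the left, z up; it does not tilt. The plywood board is 200 mm deep (x), 290 mm wide, 12 mm thick, centred on the hinge height.
- lift_bar (a point): Middle of the round lift bar, 12 mm thick, beyond the board's far edge, parallel to the hinge line and 235 mm from it, at the board's mid thickness; 110 mm free between its arms, 29 mm clear of the board. Grip it across x; it may turn between the fingers as the board swings. Axes: as board_hinge, tilted with the board (z = its normal).
- zone (a point): Centre of the open left half of the board, on its top face: bare area of 190 mm (x) by 125 mm (y) between a ledge 12 mm high at the foot (hinge side), a rail 10 mm high at the left edge, the open far edge, and the cradle on the right. Axes as lift_bar. The offcuts go here. On the level board the face is 61 mm above the bench.
- cradle (a point): Where point post_mid belongs, 40 mm above the board's face. Axes as lift_bar. The post lies along y, round flange at -y against the fixed flange (5 mm play along y in all, cradle is 2 mm from touching), in a round saddle; its square plate at +y sits between flared walls (3 mm play each side) and an end stop. Open from above; free beside the square tube down to 10 mm over the board.
- ring (a joint): Upper half of the hinged aluminium clamp ring, rad: 0 = closed over both flanges, starts at about 2, swung back to the far side (+x). Stays where it is left (stiff hinge, about 2 N at the handle). It closes only if the post is fully seated.
- ring_hinge (a point): Hinge of the clamp ring, fixed on the board, parallel to y, 46 mm to +x of the post's axis and level with it. Axes as lift_bar.
- ring_handle (a point): Grip point of the ring's handle: round bar 12 mm thick, 58 mm long, parallel to y, held near its -y end by a stem; 77 mm from ring_hinge. Closed, it lies 62 mm above the seated post's axis (46 mm to -x of ring_hinge). As the ring closes, the handle swings up and over from +x to there.
- latch (a joint): Swing-bolt latch on the ring's near side (-x), rad: 0 = upright, latched over the closed ring's forked tab; starts at about 1, laid out toward the board's hinge line. Stays where it is left (about 2 N at the grip). If it is upright first it blocks the ring.
- latch_pivot (a point): Pivot of the latch, fixed on the board, parallel to y, 52 mm to -x of the post's axis and 18 mm below it. Axes as lift_bar.
- latch_grip (a point): Grip point of the latch's handle: round bar 12 mm thick, 58 mm long, parallel to y, held near its -y end by the bolt; 48 mm from latch_pivot, straight above it (along the board's normal) when latched.
- post: Steel post, 90 mm long, 0.35 kg: square tube 32 x 32 mm along its y, round flange 60 mm across and 8 mm thick at its -y end, square plate 60 x 60 x 8 mm at its +y end. It lies on its side on the bench; origin below its middle, on the surface it lies on; z up.
- post_mid (a point): Middle of the post's axis, 30 mm above the post's origin; axes as post.
- masking_tape: Roll of masking tape, 100 mm across, 25 mm high; leave it alone.
- spray_can: Spray can, 68 mm across, 185 mm high, standing behind the board; leave it alone.
- offcut_1: A plain grey steel bar offcut, 20 x 85 x 12 mm (x, y, z), 0.12 kg; origin at the centre of its underside, y along its length. May be absent (None).
- offcut_2: A plain grey steel bar offcut, 20 x 85 x 12 mm (x, y, z), 0.12 kg; origin at the centre of its underside, y along its length. May be absent (None).
- offcut_3: A plain grey steel bar offcut, 20 x 85 x 12 mm (x, y, z), 0.12 kg; origin at the centre of its underside, y along its length. May be absent (None).
Mind the look-alikes: they are no part of the job. Leave any orange or red look-alike of the offcut_3 alone. Several things have the shape of the post; the one meant has the colours described above.

How it is judged (in metres and radians):
On the way, in this order (a step that is already met when the one before it is completed fails the run):
1. the board is lifted past its top notch (value of joint board above 0.97 rad), for 0.1 s.
2. the board is lowered flat (value of joint board below 0.03 rad), for 0.2 s.
3. with the board flat, the post lies in its cradle, the ring is shut and latched, and every offcut lies on the open half (value of joint board below 0.06 rad and x of post_mid in the frame of cradle between -0.006 and 0.006 m and y of post_mid in the frame of cradle between -0.008 and 0.008 m and z of post_mid in the frame of cradle between -0.006 and 0.006 m and angle between the y axis of post and the y axis of cradle, either way round below 0.1 rad and value of joint ring below 0.07 rad and value of joint latch below 0.15 rad and x of offcut_1 in the frame of zone between -0.1 and 0.1 m and y of offcut_1 in the frame of zone between -0.07 and 0.07 m and z of offcut_1 in the frame of zone between -0.006 and 0.009 m and angle between the z axis of each of offcut_1, offcut_2, offcut_3 and the z axis of zone, either way round below 0.15 rad and x of offcut_2 in the frame of zone between -0.1 and 0.1 m and y of offcut_2 in the frame of zone between -0.07 and 0.07 m and z of offcut_2 in the frame of zone between -0.006 and 0.009 m and x of offcut_3 in the frame of zone between -0.1 and 0.1 m and y of offcut_3 in the frame of zone between -0.07 and 0.07 m and z of offcut_3 in the frame of zone between -0.006 and 0.009 m), for 0.2 s.
At the end, for the whole second after the job is handed in: Board resting in its second notch (0.37 to 0.43 rad); post within 6 to 8 mm of its seat; ring within 0.07 rad of shut, latch within 0.15 rad of upright; every offcut flat on the open half (centre within 100 mm and 70 mm of its middle along x and y); nothing held (value of joint board between 0.37 and 0.43 rad and velocity of joint board below 0.05 rad/s and x of post_mid in the frame of cradle between -0.006 and 0.006 m and y of post_mid in the frame of cradle between -0.008 and 0.008 m and z of post_mid in the frame of cradle between -0.006 and 0.006 m and angle between the y axis of post and the y axis of cradle, either way round below 0.1 rad and value of joint ring below 0.07 rad and value of joint latch below 0.15 rad and x of offcut_1 in the frame of zone between -0.1 and 0.1 m and y of offcut_1 in the frame of zone between -0.07 and 0.07 m and z of offcut_1 in the frame of zone between -0.006 and 0.009 m and angle between the z axis of each of offcut_1, offcut_2, offcut_3 and the z axis of zone, either way round below 0.15 rad and x of offcut_2 in the frame of zone between -0.1 and 0.1 m and y of offcut_2 in the frame of zone between -0.07 and 0.07 m and z of offcut_2 in the frame of zone between -0.006 and 0.009 m and x of offcut_3 in the frame of zone between -0.1 and 0.1 m and y of offcut_3 in the frame of zone between -0.07 and 0.07 m and z of offcut_3 in the frame of zone between -0.006 and 0.009 m); the robot touches nothing.
It fails at once if the tape or the spray can is moved more than 30 mm (distance of any of masking_tape, spray_can from where it was at the start of the episode above 0.03 m).
Of offcut_1, offcut_2, offcut_3 only 2 to 3 are there at a start; the rules pass over those that are not, and their reading is None.
At some moment in a run one of offcut_1, offcut_2, offcut_3 may be knocked a few centimetres aside while the robot is not near it.
It also fails if it takes over 200 s, if anything falls off the work surface, if the arm or the gripper's body presses on something with over 40 N, if the wrist force passes 120 N, or if a joint passes its speed limit or range.

## Working session

There is one attempt and no reset: what is moved stays moved. The work goes in short steps, Python scripts to look and compute and a tool call to move; the robot and the scene stay as the last step left them, time stands still between calls to the robot, and variables do not carry over. Pictures are saved under pics/ and viewed, and the job is handed in when it is done.

Besides the shell and the picture viewer there is one more tool, called after "Emit:" in YAML: its name, and indented under it one key for each argument. send_rows: Moves the arm, as the interface text tells. Its arguments: {"type":"object","properties":{"targets":{"type":"array"}},"required":["targets"]}

```bash
ls; mkdir -p pics; cat > h.py <<'E'
import numpy as np, cv2
from workcell import arm
from scipy.spatial.transform import Rotation as Ro
def snap(n,fn):
    s=arm.get_state(); im=arm.read_camera(n); cv2.imwrite('pics/'+fn+'.png',im[:,:,::-1]); np.save('pics/'+fn+'.npy',im)
    np.savez('pics/'+fn+'_s.npz',p=s['tcp_pos'],q=s['tool_rot']); return im
def ray(n,u,v,fn=None):
    c=arm.camera_info(n);K=np.array(c['camera_matrix'])
    if n!='wrist':
        R=np.array(c['R']);t=np.array(c['t']);d=R.T@(np.linalg.inv(K)@[u,v,1]);return -R.T@t,d/np.linalg.norm(d)
    x=(u-K[0,2])/K[0,0];y=(v-K[1,2])/K[1,1];r=np.hypot(x,y);d=np.array([np.sin(r)*x/max(r,1e-9),np.sin(r)*y/max(r,1e-9),np.cos(r)])
    H=np.array(c['hand_eye']);z=np.load('pics/'+fn+'_s.npz');Rt=Ro.from_quat(z['q']).as_matrix()
    return Rt@H[:3,3]+z['p'],Rt@H[:3,:3]@d
def onz(n,u,v,h,fn=None):
    o,d=ray(n,u,v,fn);return o+d*(h-o[2])/d[2]
def tri(*rs):
    A=np.zeros((3,3));b=np.zeros(3)
    for o,d in rs:
        P=np.eye(3)-np.outer(d,d);A+=P;b+=P@o
    x=np.linalg.solve(A,b);return x,[np.linalg.norm((np.eye(3)-np.outer(d,d))@(x-o)) for o,d in rs]
def proj(n,X,fn=None):
    c=arm.camera_info(n);K=np.array(c['camera_matrix'])
    if n!='wrist':
        p=np.array(c['R'])@X+np.array(c['t']);p=K@p;return p[:2]/p[2]
    H=np.array(c['hand_eye']);z=np.load('pics/'+fn+'_s.npz');Rt=Ro.from_quat(z['q']).as_matrix()
    p=Rt.T@(np.array(X)-z['p']);p=H[:3,:3].T@(p-H[:3,3]);r=np.arctan2(np.hypot(p[0],p[1]),p[2]);a=np.hypot(p[0],p[1])
    return np.array([K[0,2]+K[0,0]*r*p[0]/a,K[1,2]+K[1,1]*r*p[1]/a])
E
python3 - <<'E'
from h import *
print(arm.get_state())
for n in ['side','top','wrist']:
    snap(n,n+'0'); c=arm.camera_info(n); print(n,{k:np.round(v,3).tolist() for k,v in c.items() if not isinstance(v,str)})
E
```

```text
pics
{'t': 0.0, 'joints': array([-1.23713376e+00,  2.21218577e-01,  1.52762183e+00,  4.14693626e-05,
        1.39466139e+00, -1.26121607e-01]), 'qd': array([-5.99084928e-04,  3.76395196e-04,  1.71774084e-03,  1.45046324e-03,
        7.20823353e-04,  1.53325275e-05]), 'joint_torque': array([ 6.31715611e-04, -4.94605744e+01, -3.87376463e+01,  6.99222693e-02,
        5.70242980e-02, -1.25862953e-04]), 'tcp_pos': array([ 277.14206081, -559.51211126,  221.43624111]), 'tool_rot': array([-0.68844821, -0.16180041,  0.68855934, -0.16045472]), 'force': array([-0.13969943, -0.04118333, -0.02625348]), 'ft_torque': array([0.02493175, 0.00776587, 0.01821048]), 'gripper_width': 0.9972690755573644}
side {'camera_matrix': [[523.247, 0.0, 270.913], [0.0, 523.247, 206.407], [0.0, 0.0, 1.0]], 'R': [[-0.835, -0.549, 0.019], [-0.299, 0.425, -0.854], [0.461, -0.719, -0.519]], 't': [434.139, 306.639, 1348.902]}
top {'camera_matrix': [[458.514, 0.0, 278.438], [0.0, 458.514, 209.31], [0.0, 0.0, 1.0]], 'R': [[-0.011, -1.0, 0.002], [-0.998, 0.011, -0.064], [0.064, -0.003, -0.998]], 't': [-75.504, 592.599, 1371.578]}
wrist {'camera_matrix': [[325.192, 0.0, 283.434], [0.0, 325.192, 210.278], [0.0, 0.0, 1.0]], 'hand_eye': [[0.001, -0.272, 0.962, -163.195], [1.0, 0.001, -0.001, 0.374], [-0.0, 0.962, 0.272, -75.454], [0.0, 0.0, 0.0, 1.0]]}
```

View pics/top0.png

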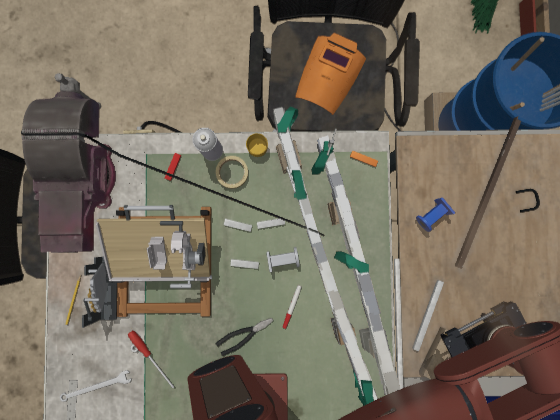

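View pics/side0.png

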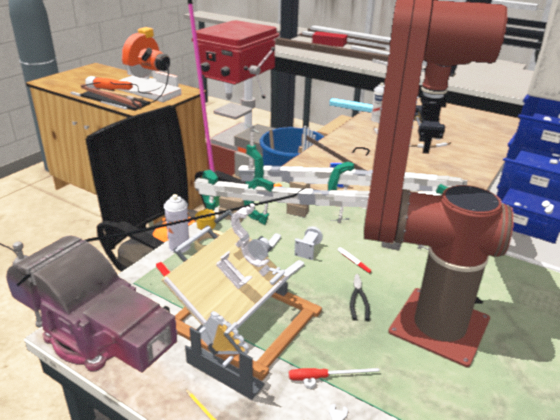

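View pics/wrist0.png

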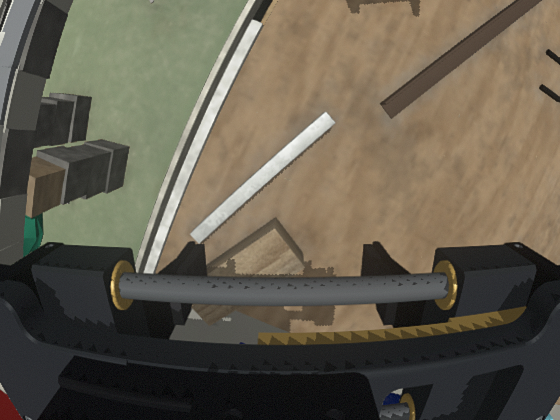

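The top view shows the board at (155,250), three grey offcuts at (238,225), (270,225) and (245,265), and the grey post at (283,261). A blue post and red/orange bars are look-alikes. I'll enlarge the work area next.

```bash
python3 - <<'E'
from h import *
im=np.load('pics/top0.npy')[:,:,::-1]
cv2.imwrite('pics/top0z.png',cv2.resize(im[130:330,70:310],None,fx=3.2,fy=2.99,interpolation=cv2.INTER_CUBIC))
im=np.load('pics/side0.npy')[:,:,::-1]
cv2.imwrite('pics/side0z.png',cv2.resize(im[180:400,150:390],None,fx=3.2,fy=2.7,interpolation=cv2.INTER_CUBIC))
E
```

```text
(no output)
```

View pics/top0z.png

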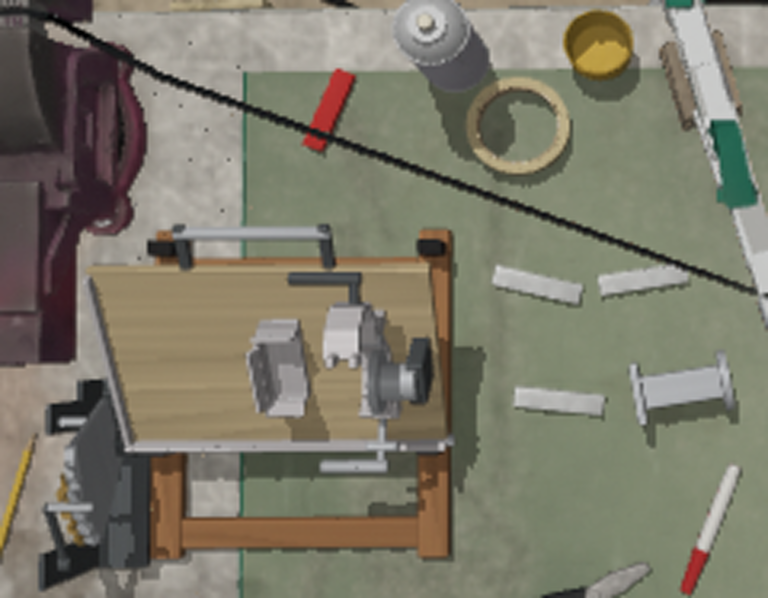

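View pics/side0z.png

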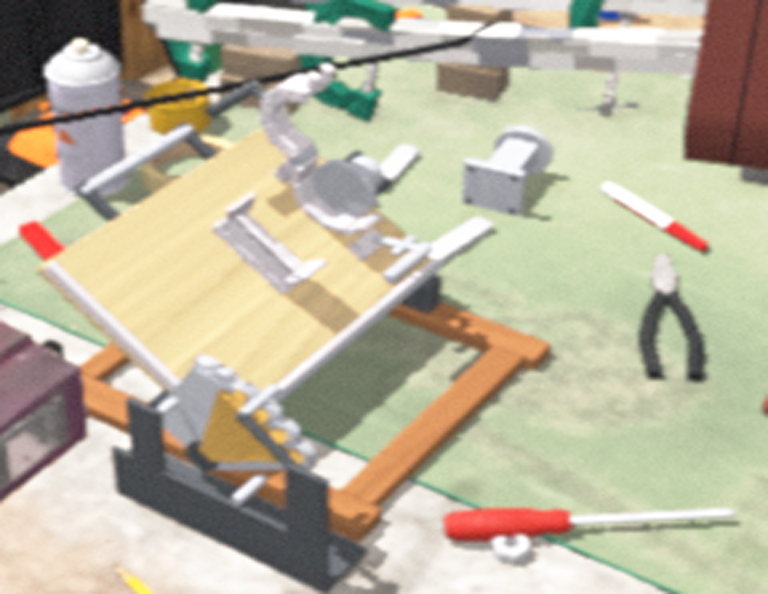

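```bash
python3 - <<'E'
from h import *
T=lambda x,y:ray('top',70+x/3.2,130+y/2.99)
S=lambda x,y:ray('side',150+x/3.2,180+y/2.7)
Tz=lambda x,y,h:np.round(onz('top',70+x/3.2,130+y/2.99,h),1)
print('barL',tri(T(180,233),S(88,189)))
print('barR',tri(T(328,231),S(193,130)))
print('ledge L',tri(T(128,446),S(247,410)))
print('ledge R',tri(T(450,442),S(488,225)))
print('latch L',tri(T(322,467),S(385,275)))
print('ringhandle',tri(T(290,279),S(258,88)))
print('hingeL z67',Tz(130,447,67),'R',Tz(450,442,67))
print('latch R?',Tz(385,465,80))
for n,(x,y) in dict(o1=(538,285),o2=(644,280),o3=(560,401)).items(): print(n,Tz(x,y,12))
for p in [(495,266,0),(580,302,0),(600,298,0),(688,268,0),(514,390,0),(605,415,0)]: print(p,Tz(p[0],p[1],12))
print('post',Tz(635,365,60),Tz(645,422,60),Tz(722,355,60),Tz(732,402,60))
print('stand',Tz(165,550,25),Tz(435,550,25),Tz(435,240,25))
print('can',Tz(427,22,185),'tape',Tz(519,126,25))
E
```

```text
barL (array([588.47261362, 322.69384366, 188.2004786 ]), [np.float64(0.8535603148025371), np.float64(0.8535603148023903)])
barR (array([587.44182796, 199.09377971, 186.10102861]), [np.float64(2.721691910624352), np.float64(2.721691910624257)])
ledge L (array([387.60832715, 397.5347706 ,  86.34078014]), [np.float64(6.442792702043207), np.float64(6.442792702043197)])
ledge R (array([377.32282971, 102.35909188, 101.63719987]), [np.float64(19.732749755233808), np.float64(19.732749755233765)])
latch L (array([375.92362322, 221.75438288, 118.09900875]), [np.float64(1.9688306839392218), np.float64(1.968830683939349)])
ringhandle (array([531.03359827, 204.29342073, 259.96722319]), [np.float64(16.05285020001176), np.float64(16.052850200011683)])
hingeL z67 [390.4 406.4  67. ] R [391.8 116.8  67. ]
latch R? [371.7 173.1  80. ]
o1 [544.8  40.9  12. ]
o2 [548.7 -59.9  12. ]
o3 [427.2  20.8  12. ]
(495, 266, 0) [564.6  81.6  12. ]
(580, 302, 0) [527.    1.1  12. ]
(600, 298, 0) [530.9 -17.9  12. ]
(688, 268, 0) [ 560.4 -101.9   12. ]
(514, 390, 0) [438.8  64.2  12. ]
(605, 415, 0) [412.6 -21.6  12. ]
post [464.1 -51.4  60. ] [408.5 -60.   60. ] [ 472.9 -131.1   60. ] [ 427.  -139.6   60. ]
stand [284.8 387.9  25. ] [281.8 137.   25. ] [590.9 136.6  25. ]
can [777.8 118.2 185. ] tape [705.9  56.8  25. ]
```

```bash
python3 - <<'E'
from h import *
R=Ro.from_quat(arm.get_state()['tool_rot']).as_matrix(); print(np.round(R,3))
# wire: planes
def plane(n,a,b):
    o,d1=ray(n,*a);_,d2=ray(n,*b);m=np.cross(d1,d2);m/=np.linalg.norm(m);return m,m@o
m1,c1=plane('top',(93,142),(322,233)); m2,c2=plane('side',(150,228),(300,193))
d=np.cross(m1,m2);
for y in [-100,0,100,200,300,400]:
    print(y,np.round(np.linalg.solve(np.array([m1,m2,[0,1,0]]),[c1,c2,y])))
T=lambda x,y,h:np.round(onz('top',70+x/3.2,130+y/2.99,h),1)
print('handle',T(290,279,233),T(360,279,233))
E
```

```text
[[-0.     0.444 -0.896]
 [ 0.001 -0.896 -0.444]
 [-1.    -0.001 -0.   ]]
-100 [ 559. -100.  145.]
0 [599.   0. 155.]
100 [640. 100. 166.]
200 [680. 200. 176.]
300 [721. 300. 187.]
400 [761. 400. 197.]
handle [545.5 220.2 233. ] [544.9 164.3 233. ]
```

Emit:
send_rows:
  targets:
    - [[-1,0,0,-0.4,0,0,0],[-1,0,0,-0.4,0,0,0],[-1,0,0,-0.4,0,0,0],[-1,0,0,-0.4,0,0,0],[-1,0,0,-0.4,0,0,0],[-1,0,0,-0.4,0,0,0],[-1,0,0,-0.4,0,0,0],[-1,0,0,-0.4,0,0,0],[-1,0,0,-0.4,0,0,0],[-1,0,0,-0.4,0,0,0]]

```text
t: 0.98
tcp_pos: [277.3, -559.9, 382.9]
tool_rot: [0.515, 0.485, -0.514, 0.485]
force: [-0.4, -0.5, 0.4]
gripper_width: 1.002
```

Emit:
send_rows:
  targets:
    - [[-0.3,0,0,0,0.4,-0.9,0],[-0.3,0,0,0,0.4,-0.9,0],[0,0,0,0,0.4,-0.9,0],[0,0,0,0,0.4,-0.9,0],[0,0,0,0,0.4,-0.9,0],[0,0,0,0,0.4,-0.9,0],[0,0,0,0,0.4,-0.9,0],[0,0,0,0,0.4,-0.9,0],[0,0,0,0,0.4,-0.9,0],[0,0,0,0,0.4,-0.9,0]]

```text
t: 1.82
tcp_pos: [441.3, -199.9, 382.4]
tool_rot: [0.5, 0.5, -0.5, 0.5]
force: [0.7, -0.6, 0.2]
gripper_width: 0.998
```

```bash
python3 - <<'E'
from h import *
snap('wrist','w1');s=arm.get_state();print(s['tcp_pos'],Ro.from_quat(s['tool_rot']).as_matrix().round(3),s['joints'].round(2))
E
```

```text
[ 443.79433664 -193.73301626  382.73535475] [[ 0.003  1.     0.004]
 [ 0.005  0.004 -1.   ]
 [-1.     0.003 -0.005]] [-0.58 -0.18  1.64  0.01  1.68 -0.58]
```

View pics/w1.png

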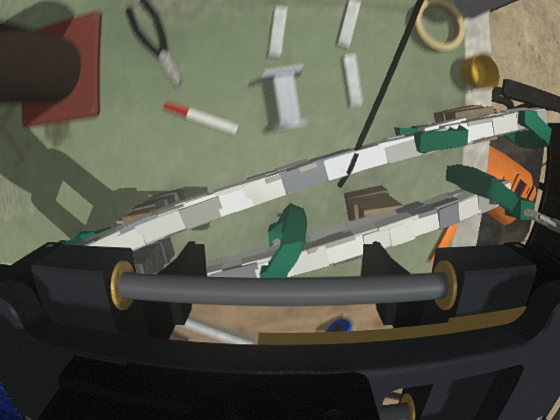

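```bash
python3 - <<'E'
from h import *
print(tri(ray('top',322,233),ray('wrist',342,185,'w1'),ray('side',306,189)))
def plane(n,a,b,fn=None):
    o,d1=ray(n,*a,fn);_,d2=ray(n,*b,fn);m=np.cross(d1,d2);m/=np.linalg.norm(m);return m,m@o
m1,c1=plane('top',(93,142),(322,233)); m2,c2=plane('wrist',(418,5),(342,185),'w1')
for y in [-100,0,100,200]: print(np.round(np.linalg.solve(np.array([m1,m2,[0,1,0]]),[c1,c2,y])))
# offcuts in wrist: centres
for n,p in dict(o2=(352,80),o1=(348,23),o3=(277,31)).items(): print(n,onz('wrist',*p,12,'w1').round(1))
E
```

```text
(array([ 518.50063663, -202.45626877,  141.53601547]), [np.float64(1.8725613440679316), np.float64(3.334241000972035), np.float64(3.442147219577176)])
[ 558. -100.  151.]
[599.   0. 153.]
[640. 100. 154.]
[681. 200. 156.]
o2 [554.1 -54.4  12. ]
o1 [548.5  44.9  12. ]
o3 [431.7  26.5  12. ]
```

Emit:
send_rows:
  targets:
    - [[0,0,0,0,0.3,-0.9,0],[0,0,0,0,0.3,-0.9,0],[0,0,0,0,0.3,-0.9,0],[0,0,0,0,0.3,-0.9,0],[0,0,0,0,0.3,-0.9,0],[0,0,0,0,0.3,-0.9,0],[0,0,0,0,0.3,-0.9,0],[0,0,0,0,0.3,-0.9,0],[0,0,0,0,0.3,-0.9,0],[0,0,0,0,0.3,-0.9,0]]

```text
t: 2.7
tcp_pos: [561.6, 159.8, 382.2]
tool_rot: [-0.5, -0.5, 0.5, -0.5]
force: [0.3, -0.8, -0.0]
gripper_width: 1.0
```

Emit:
send_rows:
  targets:
    - [[0,0,0,0,0.15,-0.9,0],[0,0,0,0,0.15,-0.9,0],[0,0,0,0.2,0.15,-0.7,0],[0,0,0,0.5,0.1,-0.2,0],[0,0,0,0.5,0,0,0],[0,0,0,0.5,0,0,0],[0,0,0,0,0,0,0],[0,0,0,0,0,0,0],[0,0,0,0,0,0,0],[0,0,0,0,0,0,0]]

```text
t: 3.53
tcp_pos: [584.3, 265.9, 316.7]
tool_rot: [0.501, 0.499, -0.499, 0.5]
force: [-0.4, -0.8, 0.5]
gripper_width: 0.995
```

```bash
python3 - <<'E'
from h import *
snap('wrist','w2');s=arm.get_state();print(s['tcp_pos'],Ro.from_quat(s['tool_rot']).as_matrix().round(3),s['joints'].round(2))
E
```

```text
[584.34428452 265.95427973 316.75723508] [[ 0.003  1.    -0.001]
 [ 0.001 -0.001 -1.   ]
 [-1.     0.003 -0.001]] [0.3  0.22 1.36 0.   1.57 0.31]
```

View pics/w2.png

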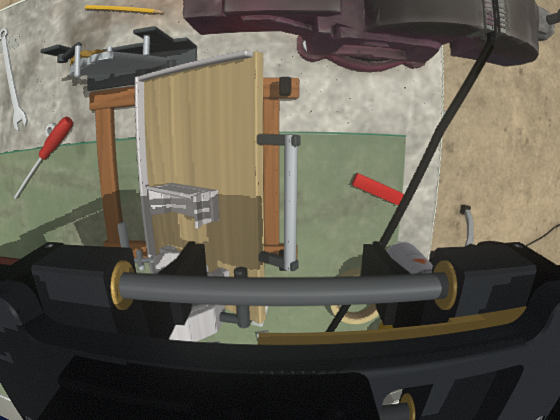

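```bash
python3 - <<'E'
from h import *
for p in [(292,145),(291,262)]: print(onz('wrist',*p,187.7,'w2').round(1))
# wire
def plane(n,a,b,fn=None):
    o,d1=ray(n,*a,fn);_,d2=ray(n,*b,fn);m=np.cross(d1,d2);m/=np.linalg.norm(m);return m,m@o
m1,c1=plane('top',(93,142),(322,233)); m2,c2=plane('wrist',(484,50),(424,155),'w2')
for y in [100,200,300]: print(np.round(np.linalg.solve(np.array([m1,m2,[0,1,0]]),[c1,c2,y])))
for p in [(484,50),(424,155),(400,200)]:
  o,d=ray('wrist',*p,'w2'); t=(c1-m1@o)/(m1@d); print((o+t*d).round(0))
E
```

```text
[593.3 319.1 187.7]
[593.  205.5 187.7]
[644. 100.  87.]
[683. 200. 128.]
[722. 300. 170.]
[768. 418. 219.]
[726. 312. 175.]
[707. 263. 166.]
```

Emit:
send_rows:
  targets:
    - [[0,0,0,0.6,0.15,-0.15,0],[0,0,0,0.8,0,0,0],[0,0,0,0.8,0,0,0],[0,0,0,0.8,0,0,0],[0,0,0,0.5,0,0,0],[0,0,0,0,0,0,0],[0,0,0,0,0,0,120],[0,0,0,0,0,0,255],[0,0,0,0,0,0,255],[0,0,0,0,0,0,255]]

```text
t: 4.42
tcp_pos: [591.0, 272.5, 177.4]
tool_rot: [0.502, 0.499, -0.499, 0.5]
force: [0.2, 0.1, 0.5]
gripper_width: 0.782
```

Emit:
send_rows:
  targets:
    - [[0,0,0,0,0,0,255],[0,0,0,0,0,0,255],[0,0,0,0,0,0,255],[0,0,0,0,0,0,255],[0,0,0,0,0,0,255],[0,0,0,0,0,0,255],[0,0,0,0,0,0,255],[0,0,0,0,0,0,255],[0,0,0,0,0,0,255],[0,0,0,0,0,0,255]]

```text
t: 5.25
tcp_pos: [590.5, 272.0, 175.0]
tool_rot: [0.501, 0.499, -0.5, 0.5]
force: [3.9, 0.1, 0.4]
gripper_width: 0.125
```

Emit:
send_rows:
  targets:
    - [[0,0,0,-0.2,-0.15,0,255],[0,0,0,-0.2,-0.15,0,255],[0,0,0,-0.19,-0.16,0,255],[0,0,0,-0.18,-0.17,0,255],[0,0,0,-0.17,-0.18,0,255],[0,0,0,-0.17,-0.18,0,255],[0,0,0,-0.16,-0.19,0,255],[0,0,0,-0.15,-0.2,0,255],[0,0,0,-0.14,-0.21,0,255],[0,0,0,-0.14,-0.21,0,255]]

```text
t: 6.08
tcp_pos: [520.1, 272.4, 244.4]
tool_rot: [0.503, 0.498, -0.498, 0.501]
force: [9.1, 0.7, 0.7]
gripper_width: 0.125
```

Emit:
send_rows:
  targets:
    - [[0,0,0,0,0,0,255],[0,0,0,0,0,0,255],[0,0,0,0,0,0,255],[0,0,0,0,0,0,255],[0,0,0,0,0,0,255],[0,0,0,0,0,0,255],[0,0,0,0,0,0,255],[0,0,0,0,0,0,255],[0,0,0,0,0,0,255],[0,0,0,0,0,0,255]]

```text
t: 6.92
tcp_pos: [519.9, 272.4, 244.5]
tool_rot: [0.502, 0.499, -0.498, 0.501]
force: [6.2, 0.5, 6.4]
gripper_width: 0.125
```

Emit:
send_rows:
  targets:
    - [[0,0,0,-0.04,-0.06,0,255],[0,0,0,-0.02,-0.04,0,255],[0,0,0,0,0,0,255],[0,0,0,0,0,0,255],[0,0,0,0,0,0,255],[0,0,0,0,0,0,255],[0,0,0,0,0,0,255],[0,0,0,0,0,0,255],[0,0,0,0,0,0,255],[0,0,0,0,0,0,255]]

```text
t: 7.75
tcp_pos: [516.2, 272.4, 246.8]
tool_rot: [0.502, 0.498, -0.498, 0.501]
force: [6.8, 0.1, 4.0]
gripper_width: 0.126
```

```bash
python3 - <<'E'
from h import *
snap('side','s1');im=np.load('pics/s1.npy')[:,:,::-1]
cv2.imwrite('pics/s1z.png',cv2.resize(im[150:400,120:360],None,fx=3,fy=2.4,interpolation=cv2.INTER_CUBIC))
E
```

```text
(no output)
```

View pics/s1z.png

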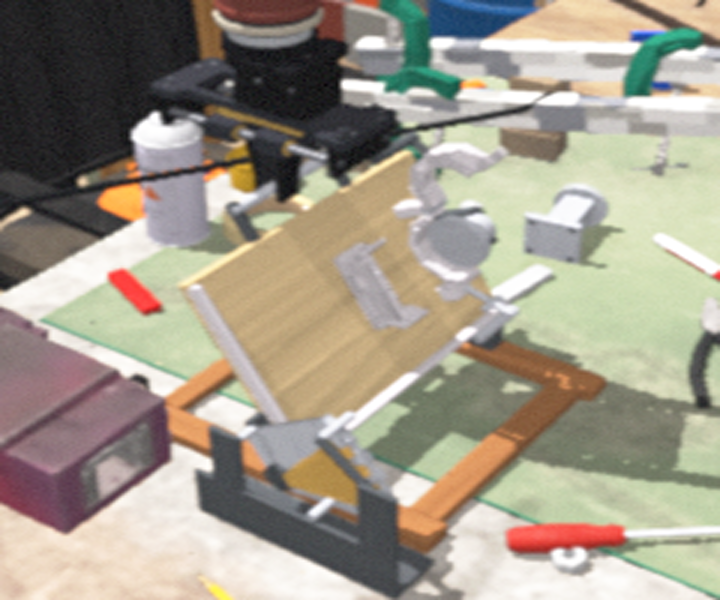

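Emit:
send_rows:
  targets:
    - [[0,0,0,-0.03,-0.05,0,255],[0,0,0,-0.02,-0.04,0,255],[0,0,0,0,0,0,255],[0,0,0,0,0,0,255],[0,0,0,0,0,0,255],[0,0,0,0,0,0,255],[0,0,0,0,0,0,255],[0,0,0,0,0,0,255],[0,0,0,0,0,0,255],[0,0,0,0,0,0,255]]

```text
t: 8.63
tcp_pos: [515.3, 272.4, 247.6]
tool_rot: [0.504, 0.497, -0.497, 0.502]
force: [21.4, 4.2, -7.4]
gripper_width: 0.124
```

Emit:
send_rows:
  targets:
    - [[0,0,0,0.12,0.21,0,255],[0,0,0,0.14,0.21,0,255],[0,0,0,0.15,0.2,0,255],[0,0,0,0.16,0.2,0,255],[0,0,0,0.17,0.19,0,255],[0,0,0,0.17,0.18,0,255],[0,0,0,0.18,0.18,0,255],[0,0,0,0.19,0.17,0,255],[0,0,0,0.19,0.16,0,255],[0,0,0,0.2,0.15,0,255]]

```text
t: 9.47
tcp_pos: [586.1, 272.0, 181.6]
tool_rot: [0.502, 0.499, -0.499, 0.5]
force: [4.2, 0.1, 4.4]
gripper_width: 0.125
```

Emit:
send_rows:
  targets:
    - [[0,0,0,0,0,0,0],[0,0,0,0,0,0,0],[0,0,0,0,0,0,0],[0,0,0,0,0,0,0],[0,0,0,0,0,0,0],[0,0,0,0,0,0,0],[0,0,0,0,0,0,0],[0,0,0,0,0,0,0],[0,0,0,-0.5,0,0,0],[0,0,0,-0.8,0,0,0]]

```text
t: 10.3
tcp_pos: [581.2, 271.2, 227.9]
tool_rot: [-0.497, -0.501, 0.503, -0.498]
force: [1.2, 0.2, -0.8]
gripper_width: 0.803
```

Emit:
send_rows:
  targets:
    - [[0,0,0,-0.9,0,0,0],[0,0,0,-0.9,0,0,0],[0,0,0,-0.5,-0.8,0,0],[0,0,0,0,-1,0,0],[0,0,0,0,-0.5,0,0],[0,0,0,0,0,0,0],[0,0,0,0,0,0,0],[0,0,0,0,0,0,0],[0,0,0,0,0,0,0],[0,0,0,0,0,0,0]]

```text
t: 11.13
tcp_pos: [492.7, 271.9, 323.6]
tool_rot: [-0.5, -0.5, 0.501, -0.5]
force: [-0.1, 0.6, 0.8]
gripper_width: 0.996
```

```bash
python3 - <<'E'
from h import *
snap('side','s2');im=np.load('pics/s2.npy')[:,:,::-1]
cv2.imwrite('pics/s2z.png',cv2.resize(im[150:400,120:360],None,fx=3,fy=2.4,interpolation=cv2.INTER_CUBIC))
snap('top','t2');im=np.load('pics/t2.npy')[:,:,::-1]
cv2.imwrite('pics/t2z.png',cv2.resize(im[160:330,70:310],None,fx=3.2,fy=3.2,interpolation=cv2.INTER_CUBIC))
snap('wrist','w3')
E
```

```text
(no output)
```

View pics/s2z.png

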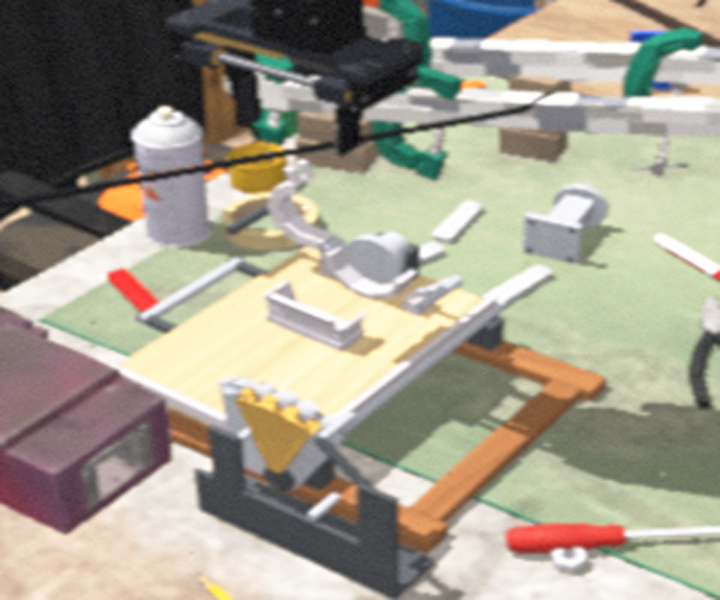

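View pics/t2z.png

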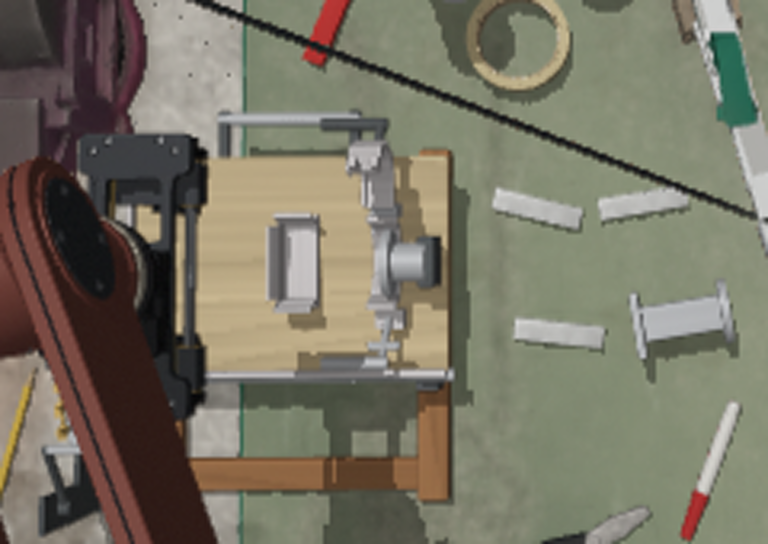

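View pics/w3.png

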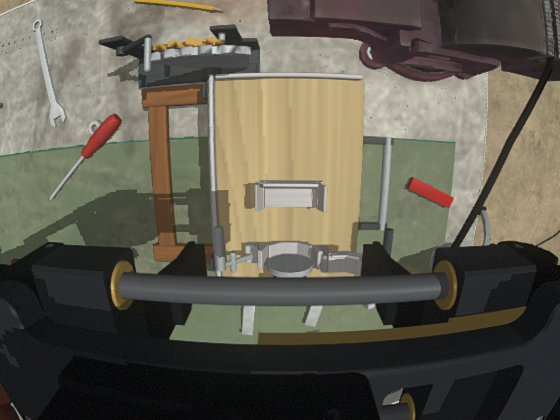

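```bash
python3 - <<'E'
from h import *
T=lambda x,y,h:onz('top',70+x/3.2,160+y/3.2,h).round(1)
print('bar z55',T(222,118,55),T(360,121,55))
print('ledge R',T(451,376,73),'boardfarR',T(450,152,61))
print('stub',T(412,238,101),T(412,285,101),T(412,262,101))
print('slot',T(295,215,85),T(295,310,85),T(268,262,85),T(318,262,85))
print('flange face L',T(372,260,101), T(397,260,101))
print('ringhandle',T(322,125,117),T(388,127,117))
print('latch',T(300,366,115),T(385,360,115))
W=lambda x,y,h:onz('wrist',x,y,h,'w3').round(1)
print('W bar',W(388,140,55),W(385,226,55),'board L ledge far',W(216,76,73),W(362,75,71))
print('W slot',W(258,195,85),W(324,195,85),W(290,185,85),W(290,210,85))
print('W flange',W(262,262,101),W(317,262,101))
im=np.load('pics/w3.npy')[:,:,::-1]
cv2.imwrite('pics/w3z.png',cv2.resize(im[130:340,180:420],None,fx=3.3,fy=2.8,interpolation=cv2.INTER_CUBIC))
im=np.load('pics/t2.npy')[:,:,::-1]
cv2.imwrite('pics/t2zz.png',cv2.resize(im[185:285,125:295],None,fx=4.7,fy=5.9,interpolation=cv2.INTER_CUBIC))
E
```

```text
bar z55 [630.9 328.7  55. ] [626.7 201.2  55. ]
ledge R [393.2 115.   73. ] boardfarR [596.6 117.2  61. ]
stub [517.6 145.3 101. ] [476.  145.3 101. ] [496.4 145.3 101. ]
slot [539.7 253.3  85. ] [454.6 252.9  85. ] [497.8 277.3  85. ] [497.3 232.4  85. ]
flange face L [498.5 180.8 101. ] [498.3 158.6 101. ]
ringhandle [617.9 221.8 117. ] [615.4 163.7 117. ]
latch [406.9 240.8 115. ] [411.3 166.5 115. ]
W bar [635.8 324.4  55. ] [639.9 201.2  55. ] board L ledge far [407.8 406.7  73. ] [593.6 409.   71. ]
W slot [460.8 253.6  85. ] [544.7 253.5  85. ] [501.3 266.4  85. ] [501.5 233.7  85. ]
W flange [465.  167.8 101. ] [536.8 167.6 101. ]
```

View pics/w3z.png

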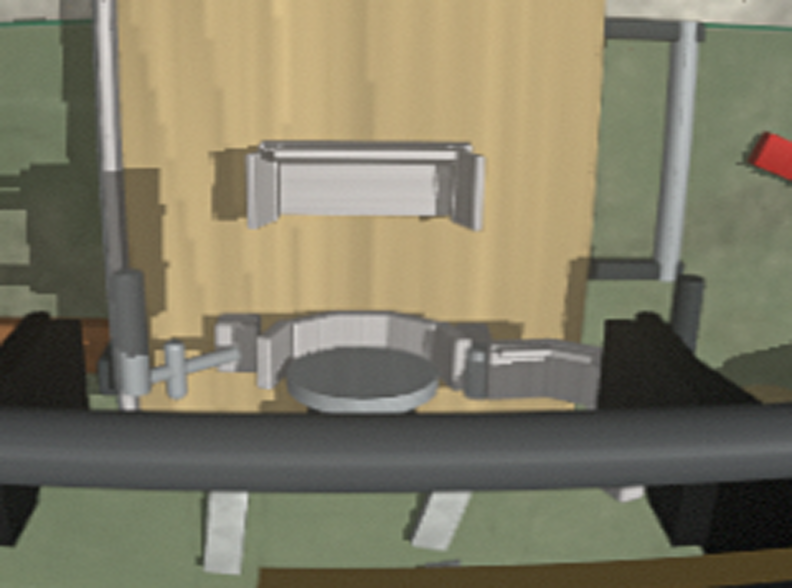

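View pics/t2zz.png

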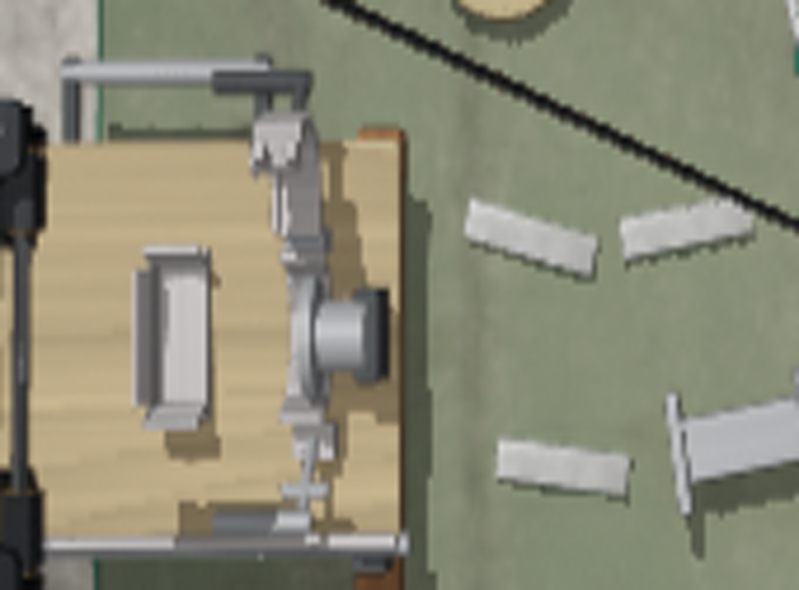

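```bash
python3 - <<'E'
from h import *
T=lambda x,y,h:onz('top',125+x/4.7,185+y/5.9,h).round(1)
W=lambda x,y,h:onz('wrist',180+x/3.3,130+y/2.8,h,'w3').round(1)
print('horn',T(250,150,185),T(320,115,185),T(250,150,170))
print('fixed face T',T(312,335,131),'W',W(362,400,131))
print('stop wall inner T', T(160,340,85),T(160,340,100), 'W top edge',W(362,152,100),W(362,158,61))
print('slot end R T',T(208,340,70))
print('saddle top L T',T(290,300,101),T(285,255,105),'W',W(280,325,101),W(362,315,101))
print('post: ',[T(a,b,h) for a,b,h in [(670,400,60),(687,510,60),(683,400,60),(697,505,60)]])
im=np.load('pics/t2.npy')[:,:,::-1]
cv2.imwrite('pics/post.png',cv2.resize(im[225:300,225:310],None,fx=9,fy=8,interpolation=cv2.INTER_CUBIC))
E
```

```text
horn [581.1 185.7 185. ] [596.6 146.  185. ] [582.1 189.  170. ]
fixed face T [497.  160.6 131. ] W [500.7 167.1 131. ]
stop wall inner T [495.4 262.1  85. ] [495.5 258.3 100. ] W top edge [500.7 270.3 100. ] [501.4 259.7  61. ]
slot end R T [495.  236.3  70. ]
saddle top L T [513.8 179.5 101. ] [535.4 181.8 105. ] W [469.3 190.3 101. ] [501.  195.3 101. ]
post:  [array([462. , -48.8,  60. ]), array([407.7, -58.8,  60. ]), array([461.9, -56.9,  60. ]), array([410.1, -65.1,  60. ])]
```

View pics/post.png

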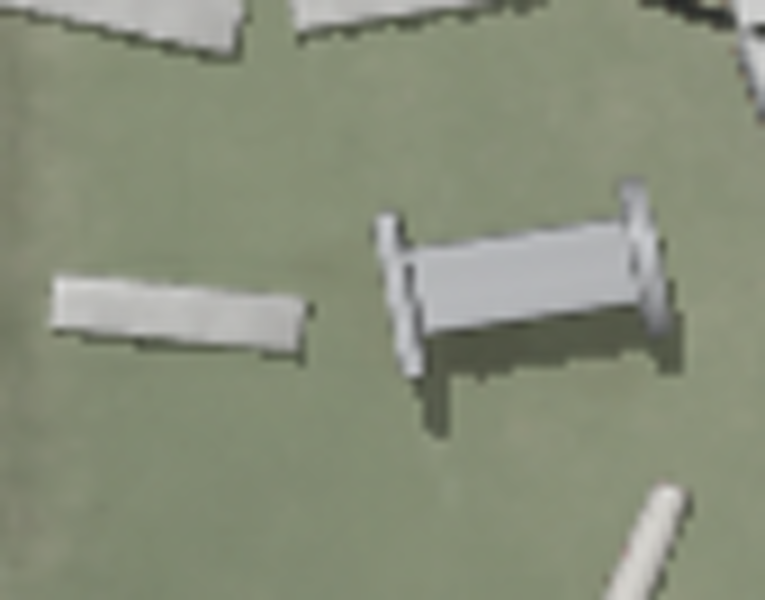

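Emit:
send_rows:
  targets:
    - [[0,0,0,0.2,0.17,0.8,0],[0,0,0,0.2,0,0.8,0],[0,0,0,0,0,0.7,0],[0,0,0,0,0,0.3,0],[0,0,0,0,0,0,0],[0,0,0,0,0,0,0],[0,0,0,0,0,0,0],[0,0,0,0,0,0,0],[0,0,0,0,0,0,0],[0,0,0,0,0,0,0]]

```text
t: 12.12
tcp_pos: [498.6, 169.0, 308.2]
tool_rot: [0.5, 0.5, -0.5, 0.5]
force: [-0.1, 0.3, 0.7]
gripper_width: 0.999
```

```bash
python3 - <<'E'
from h import *
snap('wrist','w4');print(arm.get_state()['tcp_pos'])
E
```

```text
[498.5033547  168.84660081 308.1042999 ]
```

Emit:
send_rows:
  targets:
    - [[0,0,0,0,0,0.8,0],[0,0,0,0,0,0.8,0],[0,0,0,0,0,0.5,0],[0,0,0,0,0,0.3,0],[0,0,0,0,0,0,0],[0,0,0,0,0,0,0],[0,0,0,0,0,0,0],[0,0,0,0,0,0,0],[0,0,0,0,0,0,0],[0,0,0,0,0,0,0]]

```text
t: 13.0
tcp_pos: [498.5, 72.9, 308.1]
tool_rot: [0.5, 0.5, -0.5, 0.5]
force: [-0.2, -0.1, -0.3]
gripper_width: 0.998
```

```bash
python3 - <<'E'
from h import *
snap('wrist','w5');print(arm.get_state()['tcp_pos'])
for k in ['w4','w5']:
    im=np.load(f'pics/{k}.npy')[:,:,::-1]
    cv2.imwrite(f'pics/{k}z.png',cv2.resize(im[30:230,170:410],None,fx=3.3,fy=3,interpolation=cv2.INTER_CUBIC))
E
```

```text
[498.45752347  72.74902941 308.0756365 ]
```

View pics/w4z.png

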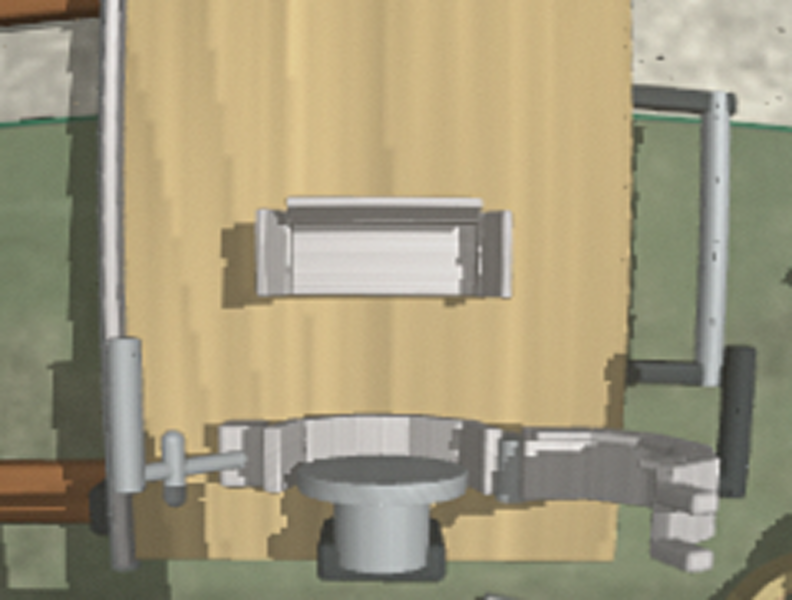

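View pics/w5z.png

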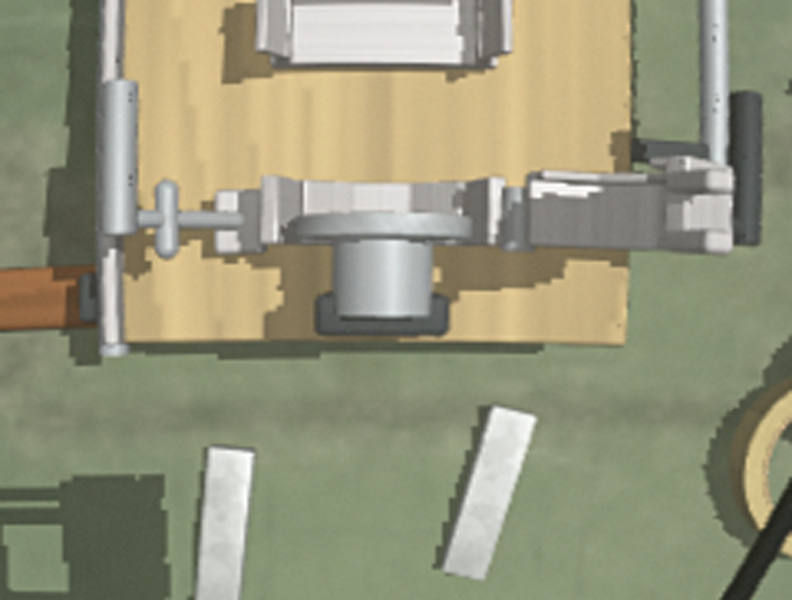

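```bash
python3 - <<'E'
from h import *
P=lambda k,x,y,h:onz('wrist',170+x/3.3,30+y/3,h,k).round(1)
print('stop inner foot',P('w4',385,224,71),'top',P('w4',385,207,100))
print('slot x foot',P('w4',291,255,71),P('w4',481,255,71),P('w5',290,30,71),P('w5',478,30,71))
print('slot top outer',P('w4',257,255,95),P('w4',512,255,95))
print('fixed face top',P('w5',380,212,131))
print('flange x',P('w5',286,230,101),P('w5',470,230,101),'stub',P('w5',335,280,101),P('w5',432,280,101),P('w4',334,520,101),P('w4',430,520,101))
print('saddle',P('w5',262,210,101),P('w5',505,210,101),P('w4',265,450,101),P('w4',503,450,101))
print('bar',P('w4',712,120,55),P('w4',706,380,55),'ledge',P('w4',112,200,73),'edge far',P('w4',632,200,61))
print('horn y',P('w5',700,155,185),P('w5',700,250,185))
print('ring handle',P('w5',746,93,117),P('w5',746,243,117),P('w4',740,345,117),P('w4',740,495,117))
print('latch',P('w5',118,82,109),P('w5',118,232,109),P('w4',124,338,109))
print('o3',P('w5',205,447,12),P('w5',255,449,12),'o1',P('w5',495,405,12),P('w5',537,415,12),P('w5',441,570,12),P('w5',484,580,12))
E
```

```text
stop inner foot [503.2 263.9  71. ] top [502.9 268.9 100. ]
slot x foot [468.6 251.3  71. ] [538.7 251.5  71. ] [468.1 249.9  71. ] [537.4 250.2  71. ]
slot top outer [458.6 251.1  95. ] [547.2 251.3  95. ]
fixed face top [501.  168.9 131. ]
flange x [469.2 164.2 101. ] [531.8 164.3 101. ] stub [485.8 145.  101. ] [518.9 145.1 101. ] [485.  147.9 101. ] [519.3 147.9 101. ]
saddle [461. 172. 101.] [543.7 172.2 101. ] [460.9 175.9 101. ] [544.7 176.  101. ]
bar [632.1 315.8  55. ] [632.3 200.3  55. ] ledge [401.7 276.3  73. ] edge far [597.9 277.3  61. ]
horn y [587.2 186.  185. ] [587.5 157.1 185. ]
ring handle [624.6 220.6 117. ] [624.9 163.1 117. ] [624.3 220.5 117. ] [628.2 162.5 117. ]
latch [412.5 222.8 109. ] [412.4 165.  109. ] [413.7 220.9 109. ]
o3 [425.1  65.2  12. ] [447.1  64.1  12. ] o1 [551.3  85.5  12. ] [569.9  80.9  12. ] [529.2   3.4  12. ] [548.7  -1.8  12. ]
```

Emit:
send_rows:
  targets:
    - [[0,0,0,0,-0.25,0.9,0],[0,0,0,0,-0.25,0.9,0],[0,0,0,0,-0.25,0.9,0],[0,0,0,0,-0.25,0.9,0],[0,0,0,0,-0.25,0.9,0],[0,0,0,0,-0.2,0.9,0],[-0.9,0,0,0,0,0.2,0],[-0.8,0,0,0,0,0,0],[0,0,0,0,0,0,0],[0,0,0,0,0,0,0]]

```text
t: 13.88
tcp_pos: [440.3, -151.7, 308.1]
tool_rot: [0.455, 0.542, -0.454, 0.542]
force: [-1.2, 0.8, 0.7]
gripper_width: 0.999
```

```bash
python3 - <<'E'
from h import *
snap('wrist','w6');print(arm.get_state()['tcp_pos'])
for k in ['w6']:
    im=np.load(f'pics/{k}.npy')[:,:,::-1]
    cv2.imwrite(f'pics/{k}z.png',cv2.resize(im[30:250,170:410],None,fx=3.3,fy=2.7,interpolation=cv2.INTER_CUBIC))
E
```

```text
[ 440.40233233 -151.44993981  308.11974381]
```

View pics/w6z.png

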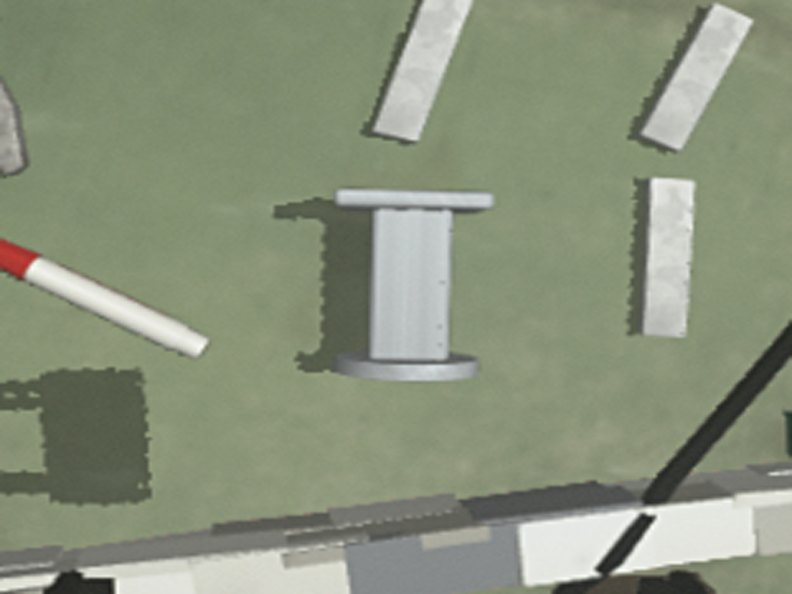

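```bash
python3 - <<'E'
from h import *
P=lambda x,y,h,k='w6':onz('wrist',170+x/3.3,30+y/2.7,h,k)
a=[P(373,215,46),P(451,215,46),P(371,352,46),P(448,352,46)]
print([q.round(1) for q in a]); m1=(a[0]+a[1])/2;m2=(a[2]+a[3])/2; d=m1-m2; print('yaw',np.degrees(np.arctan2(-d[0],d[1])), m1-m2, np.linalg.norm(a[0]-a[1]))
print('plate top outer',P(337,190,60).round(1),P(492,194,60).round(1),'inner',P(337,205,60).round(1),P(492,208,60).round(1))
print('flange top mid',P(408,362,60).round(1),P(408,380,60).round(1))
for n,c in dict(o2=[(650,178),(694,180),(688,337),(642,335)],o1=[(712,4),(752,20),(679,151),(640,132)]).items():
    print(n,np.mean([P(*q,12) for q in c],0).round(1),[P(*q,12).round(0).tolist() for q in c])
s=arm.get_state();R=Ro.from_quat(s['tool_rot']).as_matrix();print(R.round(3))
E
```

```text
[array([425.1, -63.5,  46. ]), array([455.1, -58. ,  46. ]), array([ 435.9, -129.3,   46. ]), array([ 466.1, -123.8,   46. ])]
yaw 9.39721667463 [-10.88807575  65.78936796   0.        ] 30.493149041496533
plate top outer [409.8 -54.8  60. ] [467.8 -45.9  60. ] inner [411.  -61.7  60. ] [469.  -52.4  60. ]
flange top mid [ 450.6 -129.8   60. ] [ 452.1 -138.3   60. ]
o2 [554.8 -58.9  12. ] [[538.0, -19.0, 12.0], [558.0, -15.0, 12.0], [572.0, -99.0, 12.0], [551.0, -102.0, 12.0]]
o1 [549.   41.8  12. ] [[549.0, 84.0, 12.0], [569.0, 80.0, 12.0], [548.0, -2.0, 12.0], [529.0, 4.0, 12.0]]
[[-0.     0.985  0.174]
 [ 0.     0.174 -0.985]
 [-1.     0.    -0.   ]]
```

Emit:
send_rows:
  targets:
    - [[0,0,0,0,0.2,-0.9,0],[0,0,0,0.3,0.18,-0.88,0],[0,0,0,0.9,0,0,0],[0,0,0,1,0,0,0],[0,0,0,1,0,0,0],[0,0,0,1,0,0,0],[0,0,0,1,0,0,0],[0,0,0,1,0,0,0],[0,0,0,0.7,0,0,0],[0,0,0,0.5,0,0,0]]

```text
t: 14.77
tcp_pos: [440.6, -77.4, 9.0]
tool_rot: [0.454, 0.544, -0.454, 0.541]
force: [1.0, 0.4, 0.4]
gripper_width: 1.003
```

Emit:
send_rows:
  targets:
    - [[0,0,0,0,0,0,0],[0,0,0,0,0,0,0],[0,0,0,0,0,0,150],[0,0,0,0,0,0,255],[0,0,0,0,0,0,255],[0,0,0,0,0,0,255],[0,0,0,0,0,0,255],[0,0,0,0,0,0,255],[0,0,0,0,0,0,255],[0,0,0,0,0,0,255]]

```text
t: 15.6
tcp_pos: [442.7, -79.1, 12.2]
tool_rot: [0.454, 0.542, -0.454, 0.542]
force: [0.1, 0.7, -0.2]
gripper_width: 0.481
```

```bash
python3 - <<'E'
from h import *
s=arm.get_state();print(s['tcp_pos'],s['gripper_width']*87,s['force'],Ro.from_quat(s['tool_rot']).as_matrix().round(3))
snap('wrist','w7')
im=np.load(f'pics/w7.npy')[:,:,::-1]
cv2.imwrite(f'pics/w7z.png',cv2.resize(im[100:300,170:410],None,fx=3.3,fy=3,interpolation=cv2.INTER_CUBIC))
E
```

```text
[442.72501111 -79.10397436  12.21917029] 41.87756029951559 [ 0.06008439  0.67482982 -0.15883239] [[ 0.     0.984  0.176]
 [-0.     0.176 -0.984]
 [-1.     0.     0.   ]]
```

View pics/w7z.png

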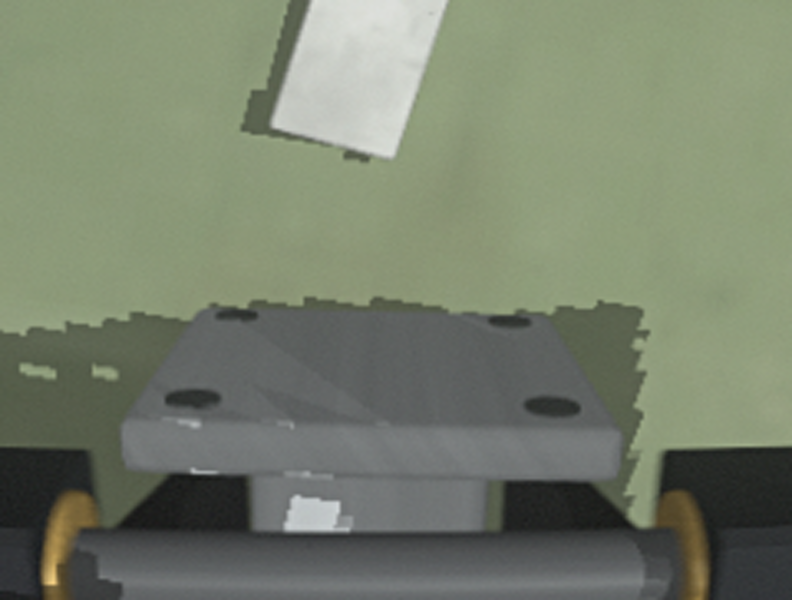

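Emit:
send_rows:
  targets:
    - [[0,0,0,0,0,0,255],[0,0,0,0,0,0,255],[0,0,0,0,0,0,255],[0,0,0,0,0,0,255],[0,0,0,0,0,0,255],[0,0,0,-0.1,0,0,255],[0,0,0,0,0,0,255],[0,0,0,0,0,0,255],[0,0,0,0,0,0,255],[0,0,0,0,0,0,255]]

```text
t: 16.48
tcp_pos: [442.5, -79.0, 16.0]
tool_rot: [0.454, 0.542, -0.454, 0.542]
force: [-1.0, 0.6, -3.0]
gripper_width: 0.36
```

```bash
python3 - <<'E'
from h import *
s=arm.get_state();print(s['tcp_pos'],s['gripper_width']*87,s['force'])
snap('wrist','w8')
P=lambda x,y,h,k='w8':onz('wrist',170+x/3.3,100+y/3,h,k)
im=np.load(f'pics/w8.npy')[:,:,::-1]
cv2.imwrite(f'pics/w8z.png',cv2.resize(im[100:300,170:410],None,fx=3.3,fy=3,interpolation=cv2.INTER_CUBIC))
E
```

```text
[442.5435149  -79.00825758  15.98214759] 31.35763888133388 [-1.00538979  0.59853187 -3.02501924]
```

View pics/w8z.png

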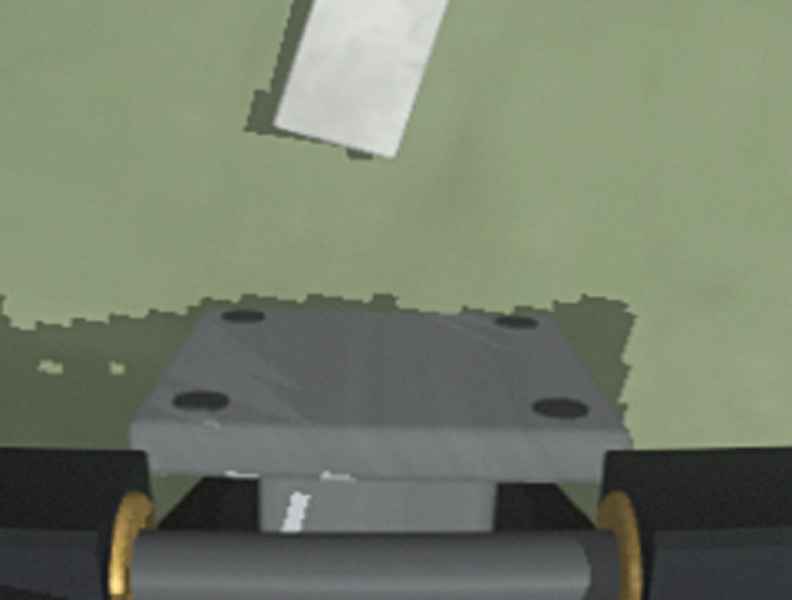

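```bash
python3 - <<'E'
from h import *
s=np.load('pics/w8_s.npz');R=Ro.from_quat(s['q']).as_matrix()
for x,y,h in [(135,424,64),(627,430,64),(205,312,4),(548,318,4),(135,472,64),(605,478,64)]:
    p=onz('wrist',170+x/3.3,100+y/3,h,'w8');print((R.T@(p-s['p'])).round(1))
E
```

```text
[-48.  -26.9 -29.5]
[-48.   30.7 -28.7]
[ 12.  -27.8 -28.7]
[ 12.   30.6 -27.6]
[-48.  -27.5 -22.7]
[-48.   28.6 -21.9]
```

Emit:
send_rows:
  targets:
    - [[0,0,0,-1,0,0,255],[0,0,0,-1,0,0,255],[0.4,0,0,-1,0,0,255],[0.4,0,0,-1,0,0,255],[0.4,0,0,-1,0,0,255],[0.4,0,0,0,0,0,255],[0,0,0,0,0.2,-0.4,255],[0,0,0,0,0.2,-0.8,255],[0,0,0,0,0.2,-0.9,255],[0,0,0,0,0.2,-0.9,255]]

```text
t: 17.37
tcp_pos: [473.6, 42.2, 216.1]
tool_rot: [0.498, 0.502, -0.498, 0.502]
force: [1.5, -0.3, -2.8]
gripper_width: 0.364
```

Emit:
send_rows:
  targets:
    - [[0,0,0,0,0.2,-0.9,255],[0,0,0,0,0.2,-0.9,255],[0,0,0,0,0.2,-0.9,255],[0,0,0,0,0.1,-0.9,255],[0,0,0,0,0.1,-0.6,255],[0,0,0,0,0,-0.4,255],[0,0,0,0,0,0,255],[0,0,0,0,0,0,255],[0,0,0,0,0,0,255],[0,0,0,0,0,0,255]]

```text
t: 18.2
tcp_pos: [503.8, 224.5, 216.0]
tool_rot: [0.498, 0.502, -0.498, 0.502]
force: [-0.3, 1.1, -2.0]
gripper_width: 0.364
```

```bash
python3 - <<'E'
from h import *
s=arm.get_state();print(s['tcp_pos'],s['gripper_width']*87,s['force'],Ro.from_quat(s['tool_rot']).as_matrix().round(4))
snap('wrist','w9')
E
```

```text
[503.81244903 224.47689456 215.96758836] 31.70245415287692 [-0.30359881  1.06509503 -2.00616179] [[-3.0e-04  1.0e+00  8.4e-03]
 [-5.0e-04  8.4e-03 -1.0e+00]
 [-1.0e+00 -3.0e-04  5.0e-04]]
```

View pics/w9.png

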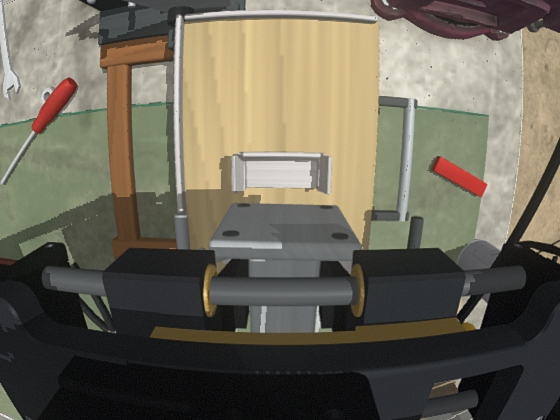

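Emit:
send_rows:
  targets:
    - [[0,0,0,0.3,-0.07,-0.19,255],[0,0,0,0.5,0,0,255],[0,0,0,0.5,0,0,255],[0,0,0,0.5,0,0,255],[0,0,0,0.5,0,0,255],[0,0,0,0.25,0,0,255],[0,0,0,0.1,0,0,255],[0,0,0,0,0,0,255],[0,0,0,0,0,0,255],[0,0,0,0,0,0,255]]

```text
t: 19.08
tcp_pos: [502.0, 233.4, 111.6]
tool_rot: [0.498, 0.502, -0.497, 0.503]
force: [0.2, 0.3, -2.1]
gripper_width: 0.367
```

```bash
python3 - <<'E'
from h import *
s=arm.get_state();print(s['tcp_pos'],s['gripper_width']*87,s['force'])
snap('wrist','w10'); im=snap('side','s3')[:,:,::-1]
cv2.imwrite('pics/s3z.png',cv2.resize(im[200:320,190:330],None,fx=5.7,fy=5,interpolation=cv2.INTER_CUBIC))
im=np.load(f'pics/w10.npy')[:,:,::-1]
cv2.imwrite(f'pics/w10z.png',cv2.resize(im[100:300,170:410],None,fx=3.3,fy=3,interpolation=cv2.INTER_CUBIC))
E
```

```text
[502.03991211 233.41681172 111.59432154] 31.943352996753926 [ 0.19636942  0.28925284 -2.07266983]
```

View pics/s3z.png

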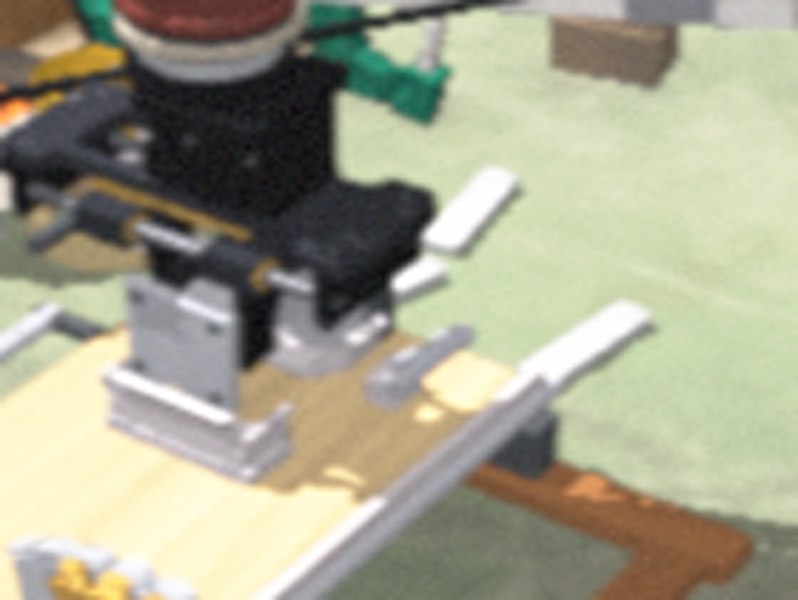

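View pics/w10z.png

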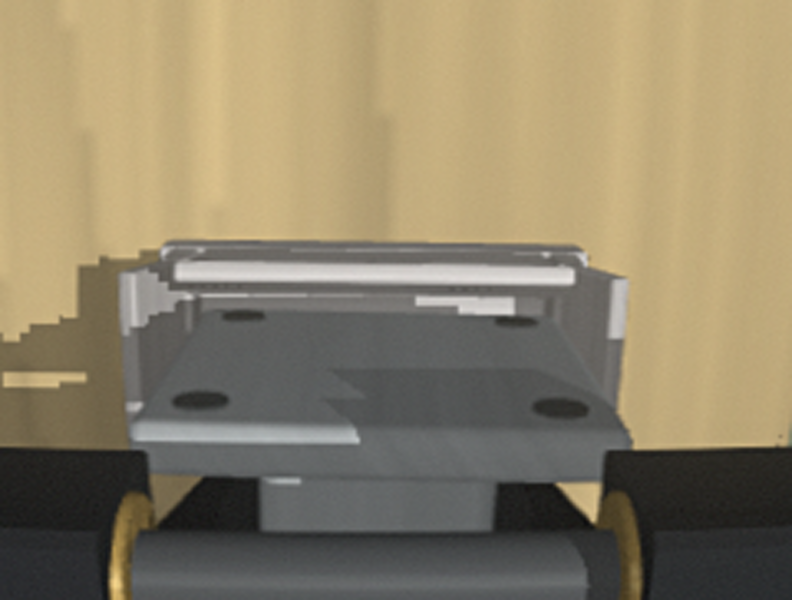

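```bash
python3 - <<'E'
from h import *
P=lambda x,y,h,k='w10':onz('wrist',170+x/3.3,100+y/3,h,k).round(1)
print('stop foot',P(300,297,71),P(480,297,71),'plate',P(205,311,99.8),P(548,318,99.8),'top strip',P(375,283,85),P(375,264,85))
print('slot foot x',P(190,330,71),P(553,330,71),P(185,290,71),P(556,290,71),'top',P(137,275,88),P(607,275,88),'strip',P(175,272,85),P(575,272,85))
E
```

```text
stop foot [488.3 258.1  71. ] [523.6 258.5  71. ] plate [474.  262.3  99.8] [532.4 261.5  99.8] top strip [502.9 264.5  85. ] [502.9 268.4  85. ]
slot foot x [466.2 250.5  71. ] [538.5 251.2  71. ] [465.5 259.5  71. ] [538.6 260.2  71. ] top [459.8 266.6  88. ] [544.9 267.4  88. ] strip [466.3 266.6  85. ] [539.5 267.3  85. ]
```

Emit:
send_rows:
  targets:
    - [[-0.2,0,0,0,0,0.03,255],[0,0,0,0.1,0,0,255],[0,0,0,0.1,0,0,255],[0,0,0,0.1,0,0,255],[0,0,0,0.1,0,0,255],[0,0,0,0.1,0,0,255],[0,0,0,0,0,0,255],[0,0,0,0,0,0,255],[0,0,0,0,0,0,255],[0,0,0,0,0,0,255]]

```text
t: 20.02
tcp_pos: [501.2, 232.0, 90.4]
tool_rot: [0.492, 0.507, -0.492, 0.508]
force: [-0.2, 0.5, -2.6]
gripper_width: 0.362
```

Emit:
send_rows:
  targets:
    - [[0,0,0,0.05,0,0,255],[0,0,0,0.05,0,0,255],[0,0,0,0.05,0,0,255],[0,0,0,0,0,0,255],[0,0,0,0,0,0,255],[0,0,0,0,0,0,255],[0,0,0,0,0,0,255],[0,0,0,0,0,0,255],[0,0,0,0,0,0,255],[0,0,0,0,0,0,255]]

```text
t: 20.85
tcp_pos: [501.0, 231.9, 84.2]
tool_rot: [0.492, 0.508, -0.492, 0.508]
force: [0.5, -0.5, -2.9]
gripper_width: 0.37
```

```bash
python3 - <<'E'
from h import *
s=arm.get_state();print(s['tcp_pos'],s['gripper_width']*87,s['force'],s['ft_torque'])
im=snap('side','s4')[:,:,::-1]
cv2.imwrite('pics/s4z.png',cv2.resize(im[200:320,190:330],None,fx=5.7,fy=5,interpolation=cv2.INTER_CUBIC))
im=snap('wrist','w11')[:,:,::-1]
cv2.imwrite(f'pics/w11z.png',cv2.resize(im[100:300,170:410],None,fx=3.3,fy=3,interpolation=cv2.INTER_CUBIC))
E
```

```text
[501.00135867 231.9137993   84.21103368] 32.211783474422816 [ 0.53971712 -0.4544424  -2.92768075] [ 0.01783149 -0.07213231 -0.01862016]
```

View pics/s4z.png

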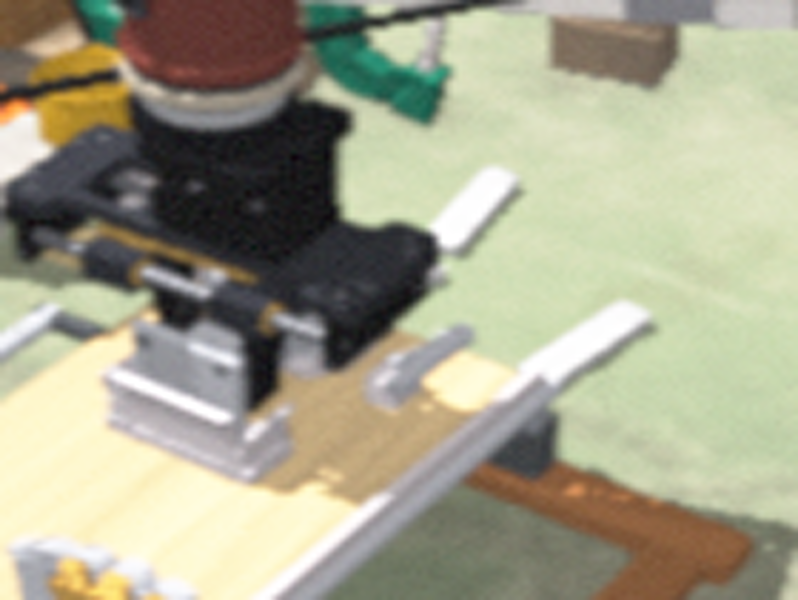

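View pics/w11z.png

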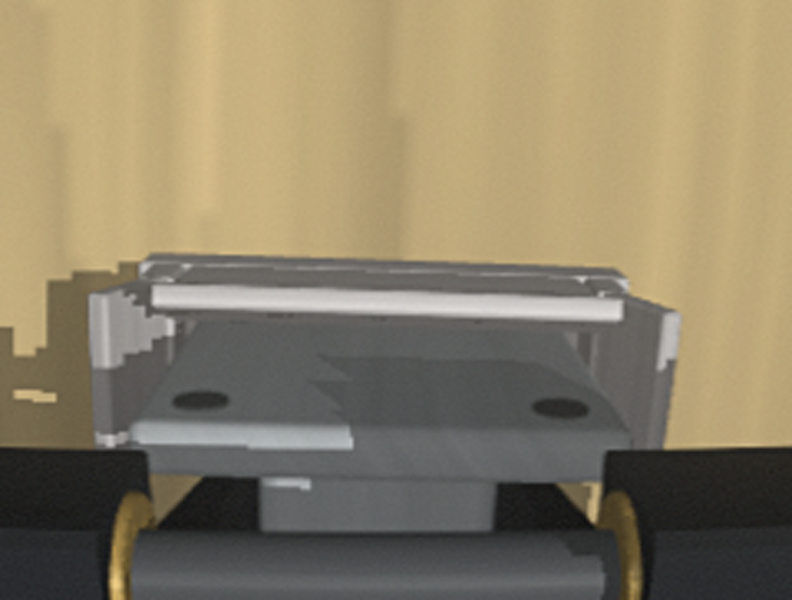

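Emit:
send_rows:
  targets:
    - [[0,0,0,0.03,0,0,255],[0,0,0,0.03,0,0,255],[0,0,0,0,0,0,255],[0,0,0,0,0,0,255],[0,0,0,0,0,0,255],[0,0,0,0,0,0,255],[0,0,0,0,0,0,255],[0,0,0,0,0,0,255],[0,0,0,0,0,0,255],[0,0,0,0,0,0,255]]

```text
t: 21.78
tcp_pos: [501.2, 232.0, 83.1]
tool_rot: [0.492, 0.507, -0.492, 0.508]
force: [-3.4, -0.8, 7.5]
gripper_width: 0.368
```

Emit:
send_rows:
  targets:
    - [[0,0,0,0,0,0,180],[0,0,0,0,0,0,120],[0,0,0,0,0,0,60],[0,0,0,0,0,0,60],[0,0,0,0,0,0,60],[0,0,0,0,0,0,60],[0,0,0,-0.3,0,0,60],[0,0,0,-0.6,0,0,60],[0,0,0,-0.6,0,0,60],[0,0,0,-0.8,0,0,60]]

```text
t: 22.62
tcp_pos: [499.4, 231.4, 173.0]
tool_rot: [0.491, 0.508, -0.494, 0.507]
force: [0.3, 0.8, -0.9]
gripper_width: 0.762
```

Emit:
send_rows:
  targets:
    - [[0,0,0,-0.9,0,0,60],[0,0,0,-0.9,0,0,60],[0,0,0,-0.9,0,0.5,60],[0,0,0,-0.9,0,0.8,60],[0.1,0,0,0,0,0.6,60],[0,0,0,0,0,0,60],[0,0,0,0,0,0,60],[0,0,0,0,0,0,60],[0,0,0,0,0,0,60],[0,0,0,0,0,0,60]]

```text
t: 23.45
tcp_pos: [502.6, 161.0, 311.8]
tool_rot: [0.494, 0.506, -0.495, 0.505]
force: [0.5, 0.0, 0.2]
gripper_width: 0.763
```

```bash
python3 - <<'E'
from h import *
s=arm.get_state();print(s['tcp_pos'],s['gripper_width']*87,s['force'],s['joints'].round(2))
im=snap('side','s5')[:,:,::-1]
cv2.imwrite('pics/s5z.png',cv2.resize(im[200:320,190:330],None,fx=5.7,fy=5,interpolation=cv2.INTER_CUBIC))
im=snap('wrist','w12')[:,:,::-1]
cv2.imwrite(f'pics/w12z.png',cv2.resize(im[50:250,170:410],None,fx=3.3,fy=3,interpolation=cv2.INTER_CUBIC))
E
```

```text
[502.57977552 161.02128688 311.79132325] 66.41968060790721 [0.51468271 0.00534355 0.15804096] [ 0.16 -0.06  1.66  0.    1.55  0.14]
```

View pics/s5z.png

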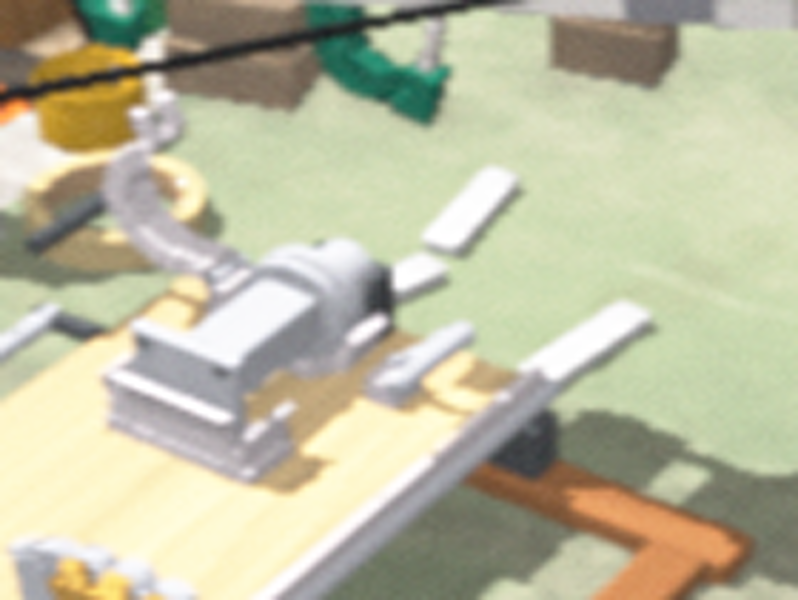

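View pics/w12z.png

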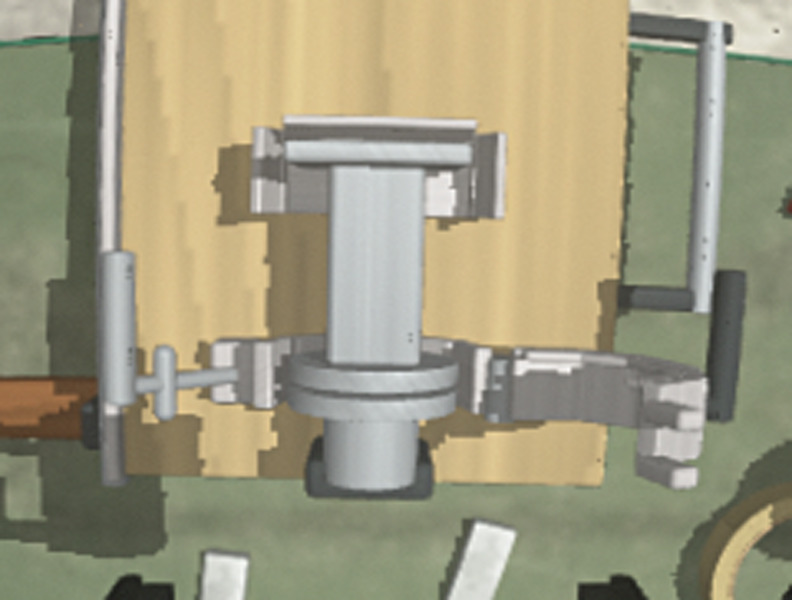

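```bash
python3 - <<'E'
from h import *
a=lambda x,y:ray('wrist',170+x/3.3,30+y/3,'w5')
b=lambda x,y:ray('wrist',170+x/3.3,50+y/3,'w12')
for p,q in [((668,170),(640,385)),((733,172),(705,382)),((733,250),(697,487)),((667,248),(637,475)),((640,180),(612,360))]:
    x,r=tri(a(*p),b(*q));print(x.round(1),np.round(r,1))
for p,q in [((762,95),(745,272)),((762,243),(733,418))]:
    x,r=tri(a(*p),b(*q));print('handle',x.round(1),np.round(r,1))
E
```

```text
[582.6 182.9 166.1] [0.6 0.6]
[603.9 184.2 162.5] [0.4 0.4]
[593.3 157.2 196.5] [0.1 0.1]
[578.7 157.1 183.5] [0.2 0.2]
[584.9 184.  119.6] [1.5 1.5]
handle [629.4 220.  119. ] [0.3 0.3]
handle [629.7 163.4 118.9] [0.4 0.4]
```

Emit:
send_rows:
  targets:
    - [[0.2,0,0,0,0.4,-0.2,255],[0,0,0,0,0.9,-0.1,255],[0,0,0,0,0.9,0,255],[0,0,0,0,0.8,0,255],[0,0,0,0,0.3,0,255],[0,0,0,0,0,0,255],[0,0,0,0,0,0,255],[0,0,0,0,0,0,255],[0,0,0,0,0,0,255],[0,0,0,0,0,0,255]]

```text
t: 24.38
tcp_pos: [634.2, 172.8, 313.5]
tool_rot: [0.5, 0.5, -0.5, 0.5]
force: [-0.2, 0.6, 0.7]
gripper_width: 0.09
```

Emit:
send_rows:
  targets:
    - [[0,0,0,0,0,0,255],[0,0,0,0.8,0,0,255],[0,0,0,0.8,0,0,255],[0,0,0,0.8,0,0,255],[0,0,0,0.7,0,0,255],[0,0,0,0.6,0,0,255],[0,0,0,0,0,0,255],[0,0,0,0,0,0,255],[0,0,0,0,0,0,255],[0,0,0,0,0,0,255]]

```text
t: 25.22
tcp_pos: [636.6, 172.7, 168.1]
tool_rot: [0.502, 0.499, -0.499, 0.501]
force: [0.6, 0.3, -1.2]
gripper_width: 0.01
```

```bash
python3 - <<'E'
from h import *
s=arm.get_state();print(s['tcp_pos'],s['gripper_width']*87,s['force'],Ro.from_quat(s['tool_rot']).as_matrix().round(3))
im=snap('side','s6')[:,:,::-1]
cv2.imwrite('pics/s6z.png',cv2.resize(im[180:300,170:310],None,fx=5.7,fy=5,interpolation=cv2.INTER_CUBIC))
E
```

```text
[636.63018915 172.73281843 168.07092951] 0.862925088872973 [ 0.61115404  0.26799007 -1.18231158] [[ 0.005  1.    -0.001]
 [ 0.001 -0.001 -1.   ]
 [-1.     0.005 -0.001]]
```

View pics/s6z.png

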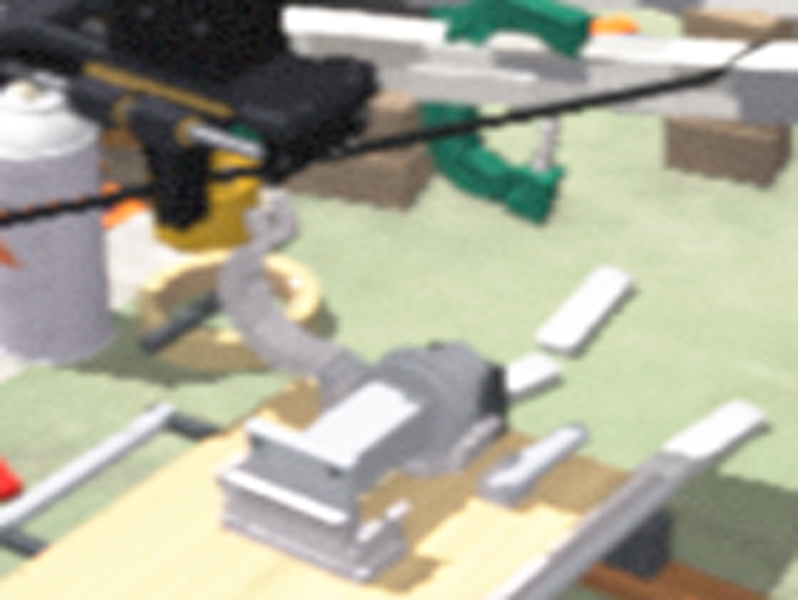

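Emit:
send_rows:
  targets:
    - [[0,0,0,0,-0.2,0,255],[0,0,0,0,-0.2,0,255],[0,0,0,0,-0.2,0,255],[0,0,0,0,-0.2,0,255],[0,0,0,0,-0.2,0,255],[0,0,0,0,-0.2,0,255],[0,0,0,0,-0.2,0,255],[0,0,0,0,-0.2,0,255],[0,0,0,0,-0.2,0,255],[0,0,0,0,-0.2,0,255]]

```text
t: 26.1
tcp_pos: [569.6, 173.0, 182.4]
tool_rot: [0.511, 0.49, -0.489, 0.509]
force: [12.4, -4.6, 52.9]
gripper_width: 0.007
```

```bash
python3 - <<'E'
from h import *
s=arm.get_state();print(s['tcp_pos'],s['gripper_width']*87,s['force'])
im=snap('side','s7')[:,:,::-1]
cv2.imwrite('pics/s7z.png',cv2.resize(im[180:300,170:310],None,fx=5.7,fy=5,interpolation=cv2.INTER_CUBIC))
E
```

```text
[569.64455125 172.99977202 182.36246116] 0.6372847217707204 [12.36333351 -4.59024292 52.86516889]
```

View pics/s7z.png

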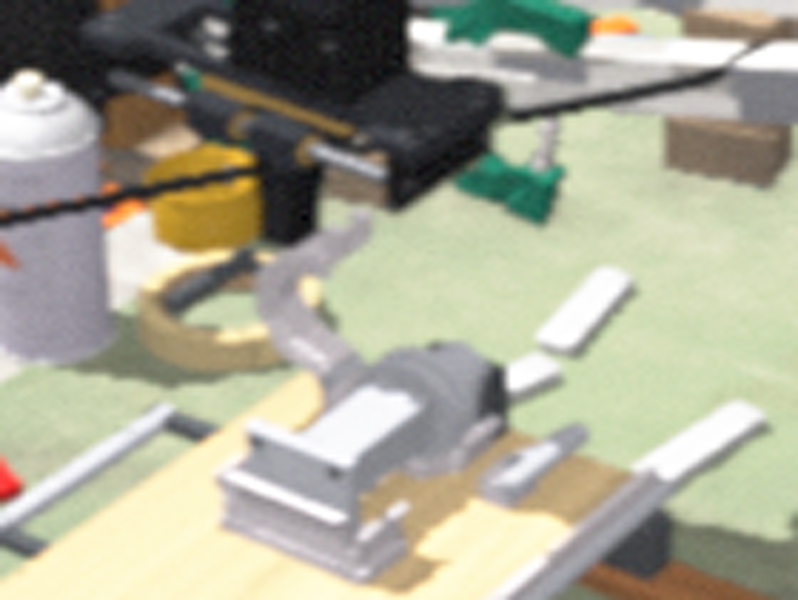

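Emit:
send_rows:
  targets:
    - [[0,0,0,-0.5,0,0,255],[0,0,0,-0.9,0,0,255],[0,0,0,-0.9,0.4,-0.4,255],[0,0,0,0,0.9,-0.4,255],[0,0,0,0,0.8,0,255],[0,0,0,0,0,0,255],[0,0,0,0,0,0,255],[0,0,0,0,0,0,255],[0,0,0,0,0,0,255],[0,0,0,0,0,0,255]]

```text
t: 26.98
tcp_pos: [637.8, 204.1, 256.8]
tool_rot: [0.5, 0.5, -0.5, 0.5]
force: [-0.7, -0.6, -0.3]
gripper_width: 0.005
```

```bash
python3 - <<'E'
from h import *
s=arm.get_state();print(s['tcp_pos'],s['gripper_width']*87,s['force'],Ro.from_quat(s['tool_rot']).as_matrix().round(3))
im=snap('side','s8')[:,:,::-1]
cv2.imwrite('pics/s8z.png',cv2.resize(im[180:300,170:310],None,fx=5.7,fy=5,interpolation=cv2.INTER_CUBIC))
im=snap('top','t3')[:,:,::-1]
cv2.imwrite('pics/t3z.png',cv2.resize(im[150:290,120:290],None,fx=4.7,fy=4.2,interpolation=cv2.INTER_CUBIC))
E
```

```text
[637.77581081 204.11021602 256.78147631] 0.4083667869812477 [-0.65155102 -0.63915334 -0.3302971 ] [[ 0.     1.    -0.001]
 [ 0.    -0.001 -1.   ]
 [-1.     0.    -0.   ]]
```

View pics/s8z.png

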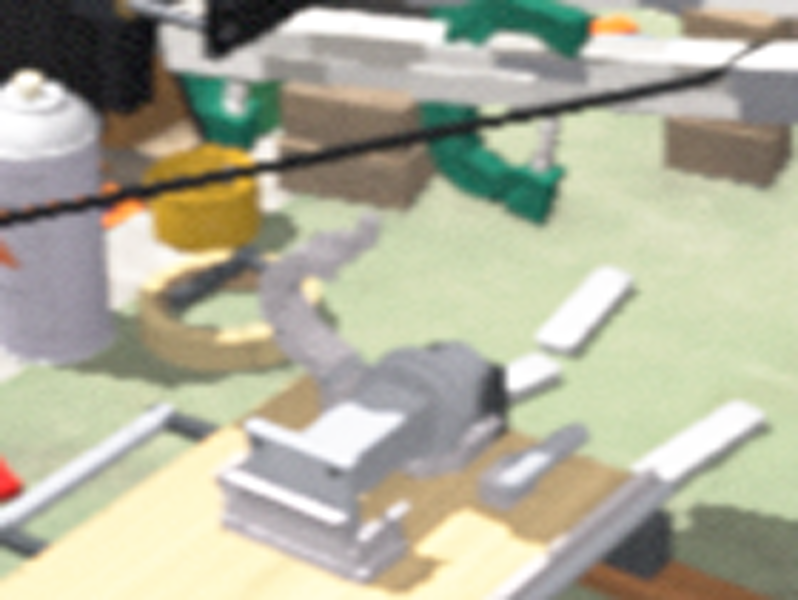

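View pics/t3z.png

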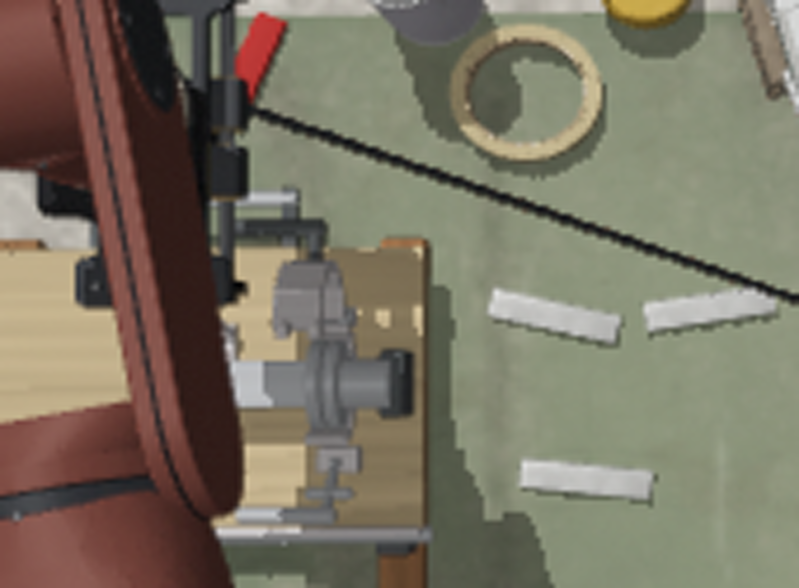

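```bash
python3 - <<'E'
from h import *
T=lambda x,y:ray('top',120+x/4.7,150+y/4.2)
S=lambda x,y:ray('side',170+x/5.7,180+y/5)
print(tri(T(322,230),S(262,255)))
m=[]
def plane(A,B):
    n=np.cross(A[1],B[1]);n/=np.linalg.norm(n);return n,n@A[0]
m1,c1=plane(T(240,231),T(320,233));m2,c2=plane(S(168,302),S(250,258))
for y in[170,200,215]: print(np.linalg.solve(np.array([m1,m2,[0,1,0]]),[c1,c2,y]).round(1))
E
```

```text
(array([596.99946017, 163.39393545, 153.3718645 ]), [np.float64(1.6622446267837612), np.float64(1.6622446267837891)])
[596.5 170.  155.1]
[597.6 200.  156.8]
[598.1 215.  157.6]
```

Emit:
send_rows:
  targets:
    - [[0,0,0,0.5,0,0,255],[0,0,0,0.8,0,0,255],[0,0,0,0.8,0,0,255],[0,0,0,0.6,0,0,255],[0,0,0,0.2,0,0,255],[0,0,0,0,-0.2,0,255],[0,0,0,0,-0.2,0,255],[0,0,0,0,-0.2,0,255],[0,0,0,0,-0.2,0,255],[0,0,0,0,-0.2,0,255]]

```text
t: 27.92
tcp_pos: [606.3, 204.9, 149.0]
tool_rot: [0.506, 0.495, -0.494, 0.504]
force: [9.0, -0.0, 7.7]
gripper_width: 0.006
```

Emit:
send_rows:
  targets:
    - [[0,0,0,0,-0.2,0,255],[0,0,0,0,-0.2,0,255],[0,0,0,0,-0.2,0,255],[0,0,0,0,0,0,255],[0,0,0,0,0,0,255],[0,0,0,0,0,0,255],[0,0,0,0,0,0,255],[0,0,0,0,0,0,255],[0,0,0,0,0,0,255],[0,0,0,0,0,0,255]]

```text
t: 28.75
tcp_pos: [574.7, 204.1, 139.8]
tool_rot: [-0.5, -0.5, 0.5, -0.5]
force: [1.2, 0.3, 1.6]
gripper_width: 0.003
```

Emit:
send_rows:
  targets:
    - [[0,0,0,0,-0.15,0,255],[0,0,0,0,-0.15,0,255],[0,0,0,0,-0.15,0,255],[0,0,0,0,-0.15,0,255],[0,0,0,0,-0.15,0,255],[0,0,0,0,-0.15,0,255],[0,0,0,0,-0.15,0,255],[0,0,0,0,-0.1,0,255],[0,0,0,0,0,0,255],[0,0,0,0,0,0,255]]

```text
t: 29.58
tcp_pos: [528.3, 204.3, 140.2]
tool_rot: [-0.5, -0.5, 0.5, -0.5]
force: [0.5, 0.4, 0.6]
gripper_width: 0.002
```

```bash
python3 - <<'E'
from h import *
s=arm.get_state();print(s['tcp_pos'],s['gripper_width']*87,s['force'])
im=snap('side','s9')[:,:,::-1]
cv2.imwrite('pics/s9z.png',cv2.resize(im[180:300,170:310],None,fx=5.7,fy=5,interpolation=cv2.INTER_CUBIC))
E
```

```text
[528.26609462 204.329004   140.2150661 ] 0.17456724458294448 [0.54796472 0.35833464 0.56890615]
```

View pics/s9z.png

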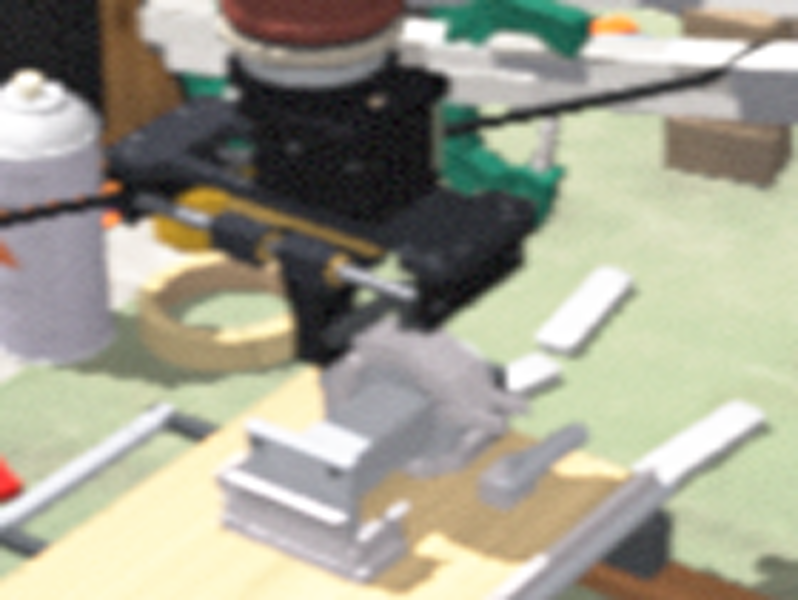

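Emit:
send_rows:
  targets:
    - [[0,0,0,0,-0.08,0,255],[0,0,0,0,-0.08,0,255],[0,0,0,0,-0.05,0,255],[0,0,0,0,0,0,255],[0,0,0,0,0,0,255],[0,0,0,0,0,0,255],[0,0,0,0,0,0,255],[0,0,0,0,0,0,255],[0,0,0,0,0,0,255],[0,0,0,0,0,0,255]]

```text
t: 30.47
tcp_pos: [520.3, 204.2, 140.1]
tool_rot: [-0.5, -0.5, 0.5, -0.5]
force: [0.1, 0.2, -0.8]
gripper_width: 0.004
```

Emit:
send_rows:
  targets:
    - [[0,0,0,0,-0.08,0,255],[0,0,0,0,-0.08,0,255],[0,0,0,0,0,0,255],[0,0,0,0,0,0,255],[0,0,0,0,0,0,255],[0,0,0,0,0,0,255],[0,0,0,0,0,0,255],[0,0,0,0,0,0,255],[0,0,0,0,0,0,255],[0,0,0,0,0,0,255]]

```text
t: 31.3
tcp_pos: [516.0, 204.2, 141.1]
tool_rot: [0.502, 0.498, -0.499, 0.501]
force: [7.6, -0.4, -1.8]
gripper_width: 0.008
```

```bash
python3 - <<'E'
from h import *
s=arm.get_state();print(s['tcp_pos'],s['gripper_width']*87,s['force'])
im=snap('side','s10')[:,:,::-1]
cv2.imwrite('pics/s10z.png',cv2.resize(im[180:300,170:310],None,fx=5.7,fy=5,interpolation=cv2.INTER_CUBIC))
im=snap('wrist','w13')[:,:,::-1]
cv2.imwrite(f'pics/w13z.png',cv2.resize(im[100:300,170:410],None,fx=3.3,fy=3,interpolation=cv2.INTER_CUBIC))
E
```

```text
[516.0369065  204.16250269 141.07241284] 0.6747842715335121 [ 7.61299157 -0.3553221  -1.84101008]
```

View pics/s10z.png

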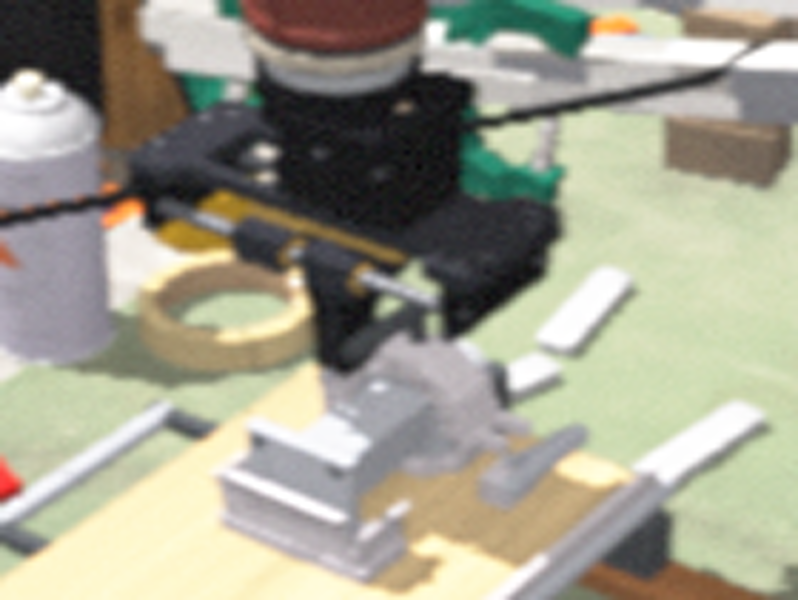

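View pics/w13z.png

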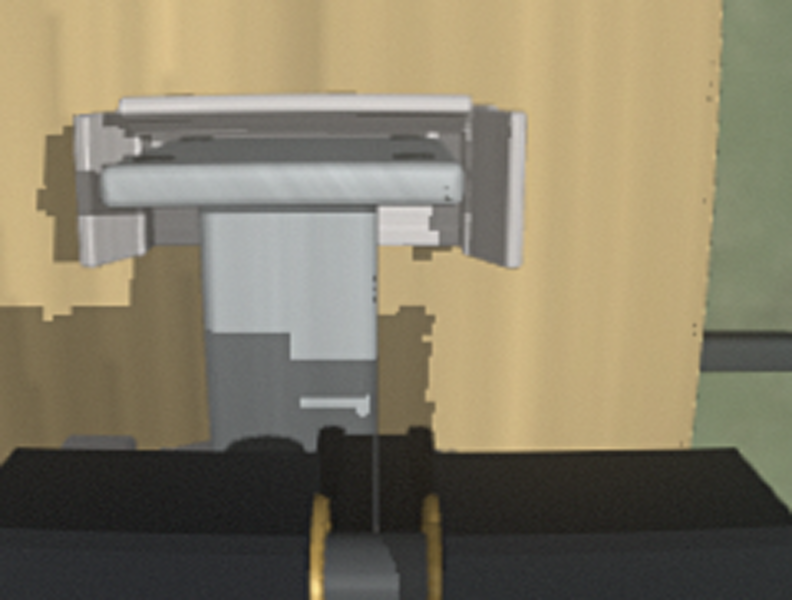

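Emit:
send_rows:
  targets:
    - [[0,0,0,0,-0.06,0,255],[0,0,0,0,0,0,255],[0,0,0,0,0,0,255],[0,0,0,0,0.1,0,255],[0,0,0,-0.6,0.1,0,255],[0,0,0,-0.9,0,0,255],[0,0,0,-0.6,-0.4,0,255],[0,0,0,0,-0.9,0,255],[0,0,0,0,-0.9,0,255],[0,0,0,0,-0.9,0,255]]

```text
t: 32.23
tcp_pos: [394.1, 204.2, 224.4]
tool_rot: [0.5, 0.5, -0.5, 0.5]
force: [-0.1, 0.4, -0.7]
gripper_width: 0.006
```

Emit:
send_rows:
  targets:
    - [[0,0,0,0,-0.4,0,255],[0,0,0,0,0,0,255],[0,0,0,0,0,0,255],[0,0,0,0,0,0,255],[0,0,0,0,0,0,255],[0,0,0,0,0,0,255],[0,0,0,0,0,0,255],[0,0,0,0,0,0,255],[0,0,0,0,0,0,255],[0,0,0,0,0,0,255]]

```text
t: 33.07
tcp_pos: [379.6, 204.3, 224.0]
tool_rot: [-0.5, -0.5, 0.5, -0.5]
force: [0.3, 0.2, -0.1]
gripper_width: 0.005
```

```bash
python3 - <<'E'
from h import *
s=arm.get_state();print(s['tcp_pos'],s['gripper_width']*87,s['force'])
im=snap('side','s11')[:,:,::-1]
cv2.imwrite('pics/s11z.png',cv2.resize(im[180:300,170:310],None,fx=5.7,fy=5,interpolation=cv2.INTER_CUBIC))
im=snap('wrist','w14')[:,:,::-1]
cv2.imwrite('pics/w14z.png',cv2.resize(im[100:300,250:490],None,fx=3.3,fy=3,interpolation=cv2.INTER_CUBIC))
E
```

```text
[379.60999316 204.30483196 224.00472421] 0.45936401926984377 [ 0.27805262  0.19735751 -0.09937951]
```

View pics/s11z.png

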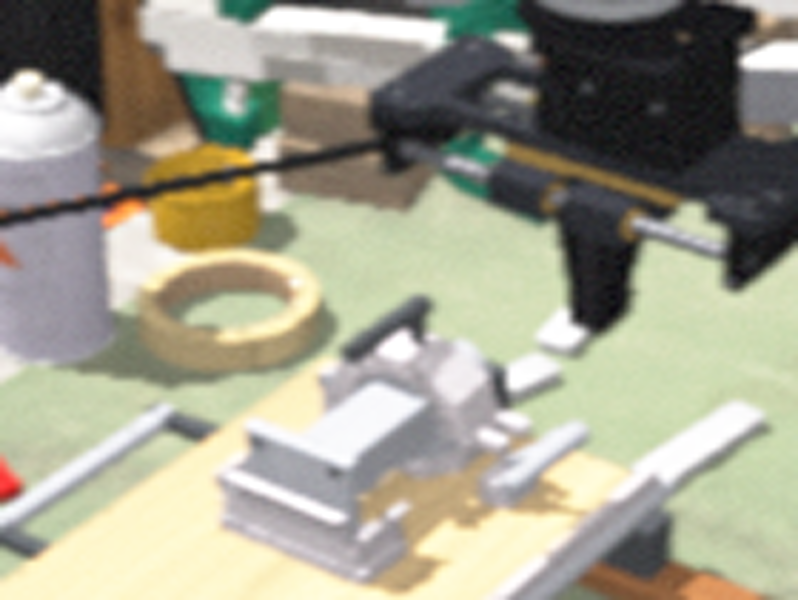

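View pics/w14z.png

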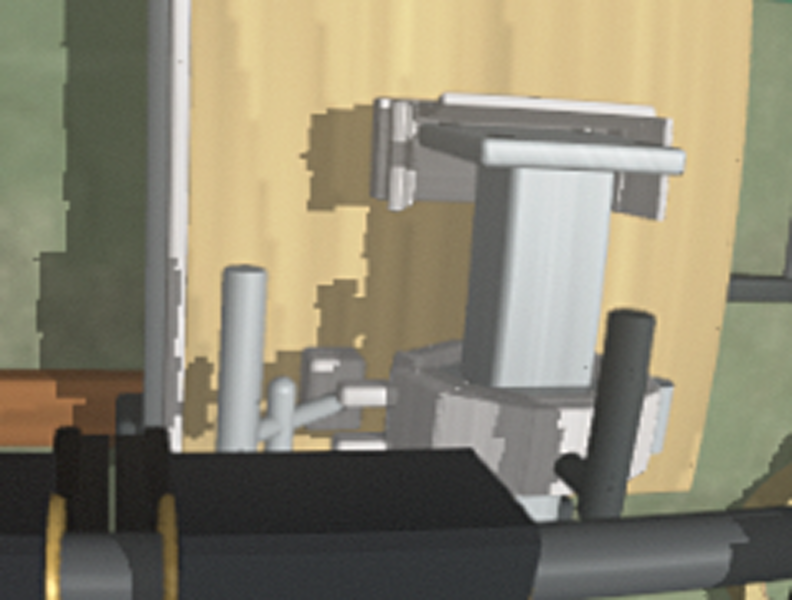

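Emit:
send_rows:
  targets:
    - [[0,0,0,0.5,0,0,255],[0,0,0,0.8,0,0,255],[0,0,0,0.8,0,0,255],[0,0,0,0.6,0,0,255],[0,0,0,0.3,0,0,255],[0,0,0,0,0.2,0,255],[0,0,0,0,0.2,0,255],[0,0,0,0,0.2,0,255],[0,0,0,-0.05,0.2,0,255],[0,0,0,-0.1,0.1,0,255]]

```text
t: 34.0
tcp_pos: [413.3, 205.2, 111.5]
tool_rot: [0.498, 0.502, -0.502, 0.498]
force: [-4.8, 0.3, 2.9]
gripper_width: 0.004
```

Emit:
send_rows:
  targets:
    - [[0,0,0,-0.1,0.1,0,255],[0,0,0,-0.1,0.1,0,255],[0,0,0,0,0.1,0,255],[0,0,0,0,0.1,0,255],[0,0,0,0,0,0,255],[0,0,0,0,0,0,255],[0,0,0,0,0,0,255],[0,0,0,0,0,0,255],[0,0,0,0,0,0,255],[0,0,0,0,0,0,255]]

```text
t: 34.83
tcp_pos: [431.4, 204.3, 118.1]
tool_rot: [-0.5, -0.5, 0.5, -0.5]
force: [1.0, -0.1, -0.3]
gripper_width: 0.003
```

```bash
python3 - <<'E'
from h import *
s=arm.get_state();print(s['tcp_pos'],s['gripper_width']*87,s['force'])
im=snap('side','s12')[:,:,::-1]
cv2.imwrite('pics/s12z.png',cv2.resize(im[180:300,170:310],None,fx=5.7,fy=5,interpolation=cv2.INTER_CUBIC))
E
```

```text
[431.39455361 204.305618   118.08204007] 0.28416122085999995 [ 1.04421972 -0.05056432 -0.31233687]
```

View pics/s12z.png

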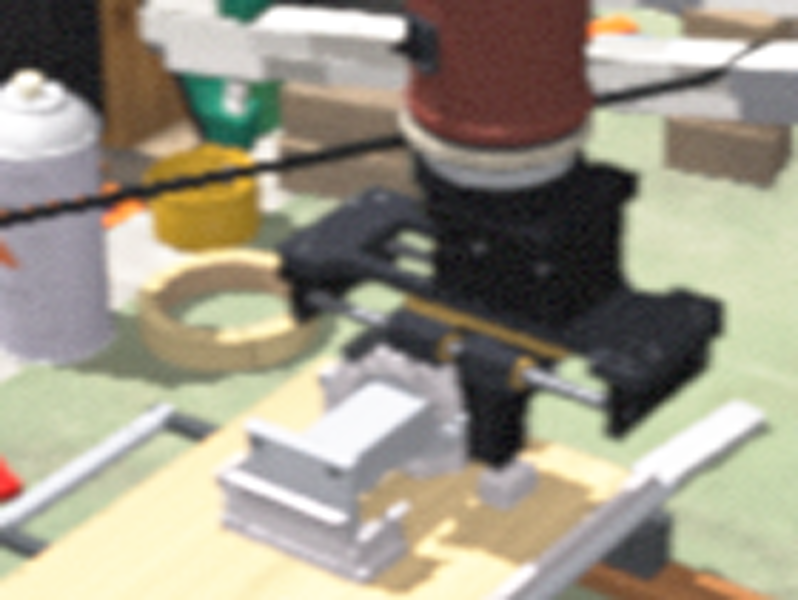

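Emit:
send_rows:
  targets:
    - [[0,0,0,0,0.05,0,255],[0,0,0,0,0.05,0,255],[0,0,0,0,0.05,0,255],[0,0,0,0,0.05,0,255],[0,0,0,0,0,0,255],[0,0,0,0,0,0,255],[0,0,0,0,0,0,255],[0,0,0,0,0,0,255],[0,0,0,0,0,0,255],[0,0,0,0,0,0,255]]

```text
t: 35.72
tcp_pos: [435.0, 204.6, 117.8]
tool_rot: [-0.497, -0.502, 0.503, -0.497]
force: [-19.4, -0.5, 14.2]
gripper_width: 0.002
```

Emit:
send_rows:
  targets:
    - [[0,0,0,0,-0.3,0,255],[0,0,0,0,-0.4,0,255],[0,0,0,-0.6,-0.2,0,0],[0,0,0,-0.9,0,0,0],[0,0,0,-0.9,0,0.2,0],[0,0,0,-0.9,0,0.9,0],[0,0,0,-0.5,0,0.9,0],[0,0,0,0,0,0.9,0],[0,0,0,0,0,0.2,0],[0,0,0,0,0,0,0]]

```text
t: 36.55
tcp_pos: [403.8, 85.0, 264.1]
tool_rot: [0.502, 0.498, -0.501, 0.499]
force: [0.8, 0.1, 0.3]
gripper_width: 0.526
```

```bash
python3 - <<'E'
from h import *
s=arm.get_state();print(s['tcp_pos'],s['gripper_width']*87,s['force'])
im=snap('side','s13')[:,:,::-1]
cv2.imwrite('pics/s13z.png',cv2.resize(im[180:300,170:310],None,fx=5.7,fy=5,interpolation=cv2.INTER_CUBIC))
im=snap('wrist','w15')[:,:,::-1]
cv2.imwrite('pics/w15z.png',cv2.resize(im[20:260,170:430],None,fx=3,fy=2.5,interpolation=cv2.INTER_CUBIC))
E
```

```text
[403.83587052  85.04985538 264.05407662] 45.80065084689255 [0.83613979 0.06644907 0.26971304]
```

View pics/s13z.png

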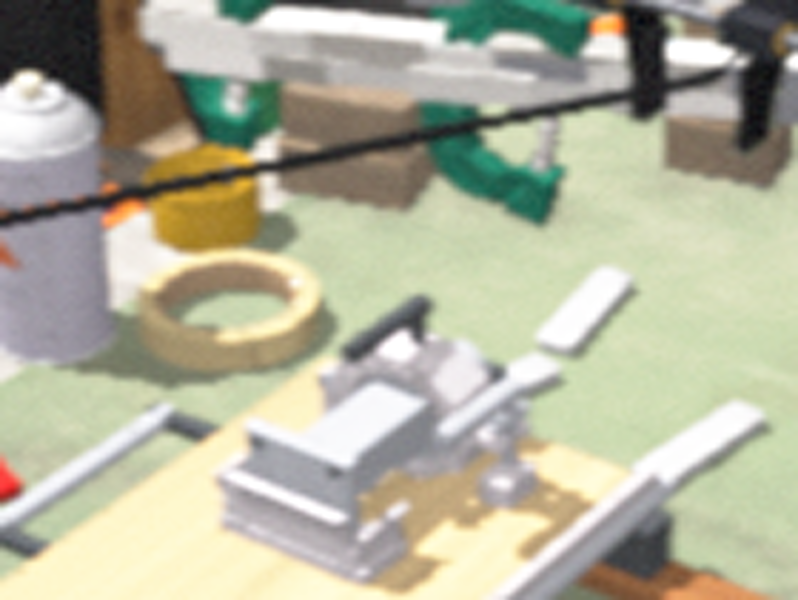

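View pics/w15z.png

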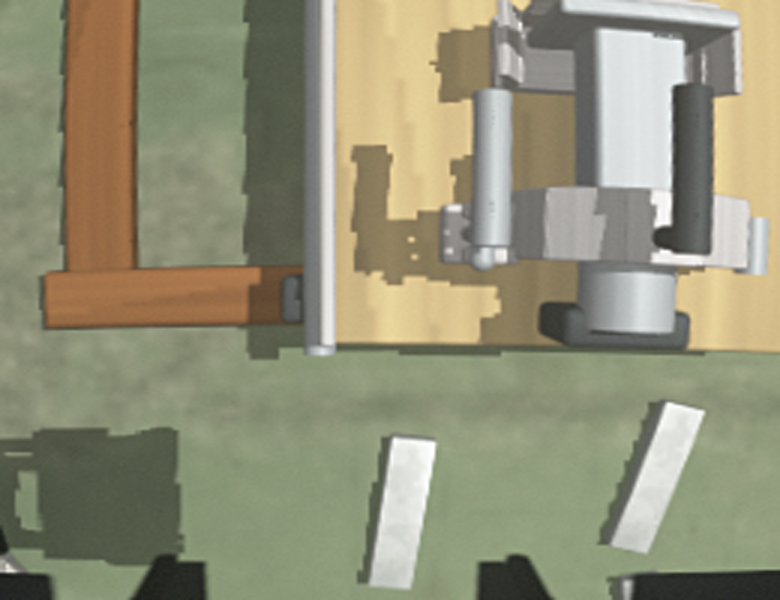

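```bash
cat >> h.py <<'E'
def offc(k,c,z0,x0,y0,fx,fy):
    P=np.array([onz('wrist',x0+a/fx,y0+b/fy,z0,k) for a,b in c])
    m=P.mean(0); d=(P[0]+P[1]-P[2]-P[3])/2; print(m.round(1),'yaw',np.degrees(np.arctan2(-d[0],d[1])).round(1),'L',np.linalg.norm(d).round(1),'W',np.linalg.norm(P[0]-P[1]).round(1))
    return m
E
python3 - <<'E'
from h import *
offc('w15',[(385,436),(435,438),(412,588),(368,585)],12,170,20,3,2.5)
offc('w15',[(662,402),(704,410),(645,552),(607,545)],12,170,20,3,2.5)
s=arm.get_state();print(Ro.from_quat(s['tool_rot']).as_matrix().round(3))
E
```

```text
[430.8  23.   12. ] yaw -5.2 L 85.3 W 22.0
[548.3  42.4  12. ] yaw -14.4 L 84.2 W 21.3
[[-0.001  1.    -0.002]
 [ 0.001 -0.002 -1.   ]
 [-1.    -0.001 -0.001]]
```

Emit:
send_rows:
  targets:
    - [[0,0,0,0,0.33,0.8,80],[0,0,0,0,0.33,0.75,80],[0.87,0,0,0.5,0,0,80],[0,0,0,1,0,0,80],[0,0,0,1,0,0,80],[0,0,0,1,0,0,80],[0,0,0,1,0,0,80],[0,0,0,1,0,0,80],[0,0,0,0.6,0,0,80],[0,0,0,0.3,0,0,80]]

```text
t: 37.48
tcp_pos: [425.6, 27.1, 2.8]
tool_rot: [-0.52, -0.479, 0.524, -0.475]
force: [0.3, -0.0, 0.4]
gripper_width: 0.685
```

```bash
python3 - <<'E'
from h import *
s=arm.get_state();print(s['tcp_pos'],s['gripper_width']*87,s['force'])
E
```

```text
[425.62925685  27.09224509   2.79911129] 59.596671575210294 [ 0.29600717 -0.04599348  0.35759563]
```

Emit:
send_rows:
  targets:
    - [[0,0,0,0,0,0,80],[0,0,0,0,0,0,255],[0,0,0,0,0,0,255],[0,0,0,0,0,0,255],[0,0,0,0,0,0,255],[0,0,0,0,0,0,255],[0,0,0,0,0,0,255],[0,0,0,0,0,0,255],[0,0,0,0,0,0,255],[0,0,0,0,0,0,255]]

```text
t: 38.32
tcp_pos: [430.1, 24.8, 8.1]
tool_rot: [0.523, 0.476, -0.522, 0.477]
force: [-1.7, -0.1, 5.2]
gripper_width: 0.222
```

Emit:
send_rows:
  targets:
    - [[0,0,0,0,0,0,255],[0,0,0,0,0,0,255],[0,0,0,-0.5,0,0,255],[0,0,0,-0.9,0,0,255],[0,0,0,-0.9,0,0,255],[0,0,0,-0.9,0,0,255],[0,0,0,-0.9,0,0,255],[0,0,0,-0.9,0,0,255],[0,0,0,0,0,0,255],[0,0,0,0,0,0,255]]

```text
t: 39.15
tcp_pos: [431.2, 24.7, 209.6]
tool_rot: [0.524, 0.475, -0.521, 0.478]
force: [-0.3, 1.2, -2.0]
gripper_width: 0.22
```

```bash
python3 - <<'E'
from h import *
s=arm.get_state();print(s['tcp_pos'],s['gripper_width']*87,s['force'],Ro.from_quat(s['tool_rot']).as_matrix().round(3))
im=snap('wrist','w16')
E
```

```text
[431.15666087  24.66717186 209.63582102] 19.100398540957098 [-0.34127023  1.23536854 -2.02674405] [[ 0.005  0.996 -0.092]
 [-0.001 -0.092 -0.996]
 [-1.     0.005  0.   ]]
```

View pics/w16.png

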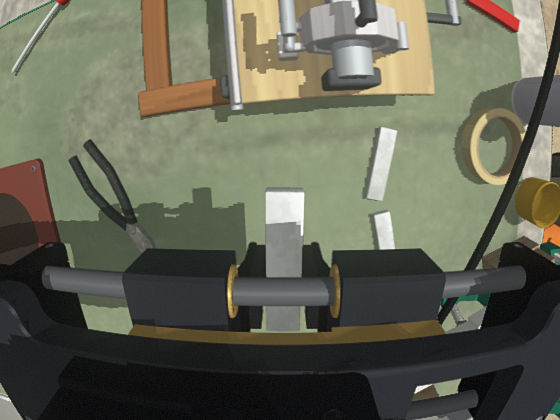

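Emit:
send_rows:
  targets:
    - [[-0.88,0,0,0,0,0,255],[0,0,0,0,0,-0.7,255],[0,0,0,0,0,-0.9,255],[0,0,0,0,0,-0.9,255],[0,0,0,0,0,-0.9,255],[0,0,0,0,0,-0.9,255],[0,0,0,0,0,-0.9,255],[0,0,0,0,0,-0.9,255],[0,0,0,0,0,-0.9,255],[0,0,0,0,0,-0.7,255]]

```text
t: 40.03
tcp_pos: [427.6, 334.6, 204.2]
tool_rot: [-0.498, -0.501, 0.501, -0.5]
force: [-0.4, -0.6, -0.6]
gripper_width: 0.218
```

Emit:
send_rows:
  targets:
    - [[0,0,0,0,0,0,255],[0,0,0,0,0,0,255],[0,0,0,0.5,0,0,255],[0,0,0,0.9,0,0,255],[0,0,0,0.9,0,0,255],[0,0,0,0.6,0,0,255],[0,0,0,0.3,0,0,255],[0,0,0,0,0,0,255],[0,0,0,0,0,0,255],[0,0,0,0,0,0,255]]

```text
t: 40.87
tcp_pos: [431.0, 333.1, 81.3]
tool_rot: [0.501, 0.5, -0.499, 0.5]
force: [0.5, -0.2, -0.3]
gripper_width: 0.221
```

```bash
python3 - <<'E'
from h import *
s=arm.get_state();print(s['tcp_pos'],s['gripper_width']*87,s['force'],Ro.from_quat(s['tool_rot']).as_matrix().round(3))
im=snap('wrist','w17')
E
```

```text
[431.01015403 333.13229329  81.29772995] 19.233790318826365 [ 0.54250914 -0.20648673 -0.25640826] [[ 0.002  1.    -0.   ]
 [ 0.001 -0.    -1.   ]
 [-1.     0.002 -0.001]]
```

View pics/w17.png

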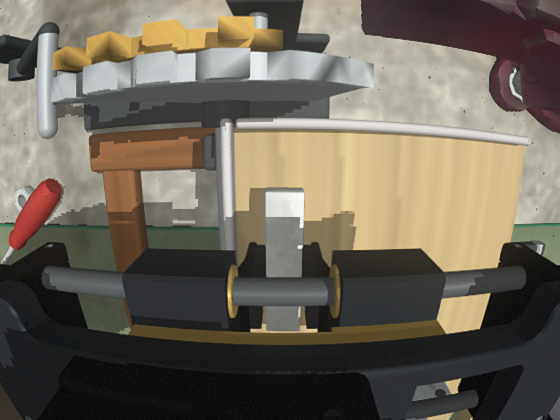

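Emit:
send_rows:
  targets:
    - [[0,0,0,0.15,0,0,255],[0,0,0,0.1,0,0,255],[0,0,0,0.05,0,0,255],[0,0,0,0,0,0,255],[0,0,0,0,0,0,255],[0,0,0,0,0,0,190],[0,0,0,0,0,0,175],[0,0,0,0,0,0,175],[0,0,0,0,0,0,175],[0,0,0,0,0,0,175]]

```text
t: 41.75
tcp_pos: [429.6, 332.9, 67.5]
tool_rot: [0.5, 0.5, -0.5, 0.5]
force: [0.6, -0.1, 0.7]
gripper_width: 0.314
```

Emit:
send_rows:
  targets:
    - [[0,0,0,-0.3,0,0,175],[0,0,0,-0.7,0,0,175],[0,0,0,-0.9,0,0,175],[0,0,0,-0.9,0,0,175],[0,0,0,-0.7,0,0,175],[0,0,0,-0.5,0,0,175],[0,0,0,0,0,0.5,175],[0,0,0,0,0,0,80],[0,0,0,0,0,0,80],[0,0,0,0,0,0,80]]

```text
t: 42.58
tcp_pos: [429.3, 312.9, 227.3]
tool_rot: [-0.5, -0.5, 0.5, -0.5]
force: [0.3, -0.4, -1.2]
gripper_width: 0.457
```

```bash
python3 - <<'E'
from h import *
s=arm.get_state();print(s['tcp_pos'],s['gripper_width']*87,s['force'])
im=snap('wrist','w18')
snap('top','t4');im=np.load('pics/t4.npy')[:,:,::-1]
cv2.imwrite('pics/t4z.png',cv2.resize(im[160:310,100:310],None,fx=3.8,fy=4,interpolation=cv2.INTER_CUBIC))
E
```

```text
[429.34055091 312.94265597 227.34012536] 39.74112797727899 [ 0.32785181 -0.39745427 -1.20307609]
```

View pics/w18.png

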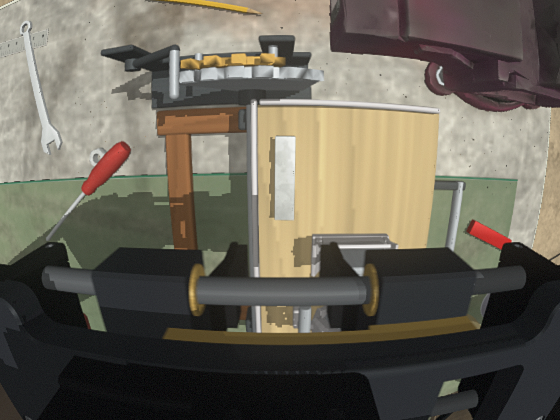

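View pics/t4z.png

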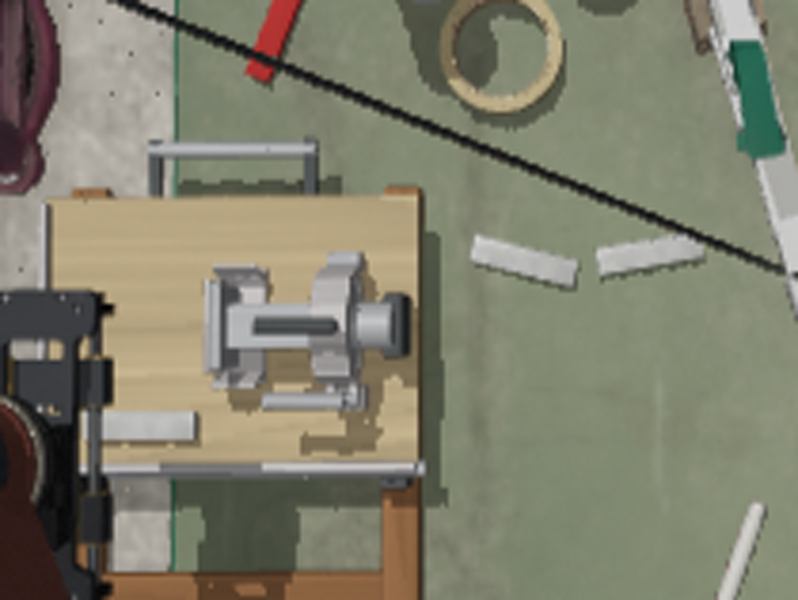

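```bash
python3 - <<'E'
from h import *
P=lambda x,y,h,k='w6':onz('wrist',170+x/3.3,30+y/2.7,h,k).round(0)
for h in (50,100): print(P(330,505,h),P(790,462,h),P(10,555,h))
# height via side/top? clamp seam point: top (300,185) region
s=arm.get_state();print(s['joints'].round(2))
E
```

```text
[ 432. -207.   50.] [ 621. -151.   50.] [ 299. -260.   50.]
[ 432. -192.  100.] [ 598. -142.  100.] [ 315. -238.  100.]
[ 0.48 -0.01  1.76  0.    1.39  0.48]
```

Emit:
send_rows:
  targets:
    - [[0,0,0,0,0.1,0.7,165],[0,0,0,0,0.1,0.9,165],[0,0,0,0,0.1,0.9,165],[0,0,0,0,0.1,0.9,165],[0,0,0,0,0.1,0.9,165],[0,0,0,0,0.1,0.9,165],[0,0,0,0,0.1,0.9,165],[-0.5,0,0,0,0,0.9,165],[-1,0,0,0,0,0.3,165],[-1,0,0,0,0,0,165]]

```text
t: 43.52
tcp_pos: [458.3, 18.2, 227.0]
tool_rot: [0.43, 0.561, -0.431, 0.561]
force: [0.5, 0.7, 0.6]
gripper_width: 0.354
```

Emit:
send_rows:
  targets:
    - [[-1,0,0,0,0,0,165],[-1,0,0,0,0,0,165],[-1,0,0,0,0,0,165],[-1,0,0,0,0,0,165],[-1,0,0,0,0,0,165],[-1,0,0,0,0,0,165],[-1,0,0,0,0,0,165],[-1,0,0,0,0,0,165],[-1,0,0,0,0,0,165],[-1,0,0,0,0,0,165]]

```text
t: 44.35
tcp_pos: [458.2, 21.3, 226.9]
tool_rot: [0.09, 0.702, -0.09, 0.701]
force: [0.5, -0.5, 0.6]
gripper_width: 0.357
```

Emit:
send_rows:
  targets:
    - [[-1,0,0,0,0,0,165],[-1,0,0,0,0,0,165],[-0.5,0,0,0,0,0,165],[0,-1,0,0,0,0,165],[0,-1,0,0,0,0,165],[0,-1,0,0,0,0,165],[0,-1,0,0,0,0,165],[0,-1,0,0,0,0,165],[0,-1,0,0,0,0,165],[0,-1,0,0,0,0,165]]

```text
t: 45.18
tcp_pos: [460.5, 21.7, 226.5]
tool_rot: [-0.0, 0.406, 0.001, 0.914]
force: [-45.1, -6.8, 48.0]
gripper_width: 0.352
```

```bash
python3 - <<'E'
from h import *
s=arm.get_state();print(s['tcp_pos'],s['gripper_width']*87,s['force'],s['joints'].round(2),Ro.from_quat(s['tool_rot']).as_matrix().round(3))
snap('wrist','w19');snap('side','s14')
E
```

```text
[460.50297831  21.68247123 226.52884357] 30.608346971388805 [-45.1187402   -6.77307042  48.02049124] [-0.25 -0.91  2.54  0.23  0.81 -1.92] [[ 0.67  -0.001  0.743]
 [ 0.001  1.     0.001]
 [-0.743 -0.     0.67 ]]
```

View pics/w19.png

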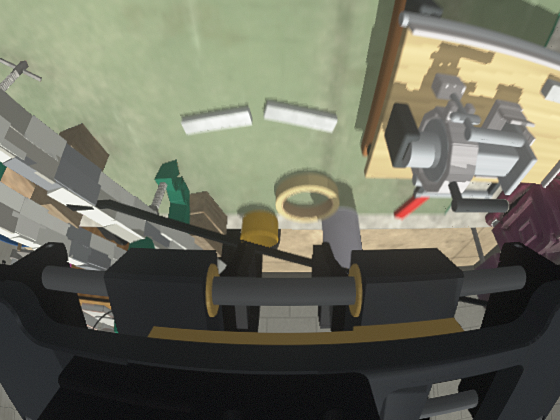

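View pics/s14.png

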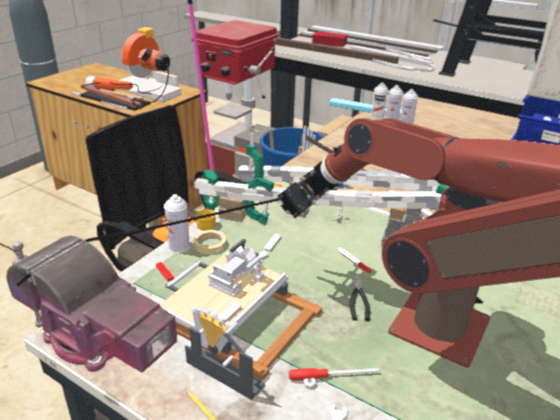

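Emit:
send_rows:
  targets:
    - [[0,0,0,0.3,0,0.3,165],[0,0,0,0.5,0,0.5,165],[0,0,0,0.5,0,0.5,165],[0,0,0,0,0,0,165],[0,0,0,0,0,0,165],[0,0,0,0,0,0,165],[0,0,0,0,0,0,165],[0,0,0,0,0,0,165],[0,0,0,0,0,0,165],[0,0,0,0,0,0,165]]

```text
t: 46.12
tcp_pos: [533.9, 21.0, 224.6]
tool_rot: [-0.0, 0.406, -0.0, 0.914]
force: [-0.7, 0.5, 0.6]
gripper_width: 0.352
```

```bash
python3 - <<'E'
from h import *
s=arm.get_state();print(s['tcp_pos'],s['force'],s['joints'].round(3),s['joint_torque'].round(1))
E
```

```text
[533.8742738   20.98610822 224.59151413] [-0.68590945  0.5274809   0.56936693] [-0.191 -0.583  2.384  0.218  0.627 -1.891] [  0.  -14.7 -41.7   0.6  -3.3  -0. ]
```

```bash
cat > kin.py <<'E'
import numpy as np
from scipy.optimize import least_squares
D=[(.2212,1.5276,1.3947,np.hypot(277.14,559.5),221.4,0),(-.18,1.64,1.68,484.2,382.7,0),(.22,1.36,1.57,642,316.8,0),(-.06,1.66,1.55,527.8,311.8,0),(-.01,1.76,1.39,531.2,227.3,0),(-.583,2.384,.627,533.9,224.6,1)]
def fk(p,q2,q3,q5):
    a0,h,L1,L2,d,Lt,of=p
    ph=q2+q3+q5
    return a0+L1*np.sin(q2)+L2*np.sin(q2+q3+d)+Lt*np.sin(ph)+of*np.cos(ph), h+L1*np.cos(q2)+L2*np.cos(q2+q3+d)+Lt*np.cos(ph)-of*np.sin(ph)
def res(p):
    o=[]
    for q2,q3,q5,r,z,_ in D:
        a,b=fk(p,q2,q3,q5);o+=[a-r,b-z]
    return o
s=least_squares(res,[50,400,450,450,0,250,0]);p=s.x
if __name__=='__main__':
    print(p.round(2),np.round(s.fun,1))
    from scipy.optimize import fsolve
    for x,y,z,a in [(590,-42,9,42),(590,-42,30,42),(540,-42,9,42),(500,-42,9,42),(470,-42,9,42),(500,-42,9,35),(500,0,130,42)]:
        A=np.radians(180-a)
        f=lambda q:[*np.subtract(fk(p,*q),(np.hypot(x,y),z)),100*(sum(q)-A)]
        q=fsolve(f,[0,1.8,.7]);print((x,y,z,a),q.round(2),np.round(f(q),2))
E
python3 kin.py
```

```text
[-1.0450e+01  3.3718e+02  4.1106e+02  5.6492e+02  1.1000e-01  3.5845e+02
 -4.1300e+00] [ 0.7 -1.1  1.4  2.  -0.6 -3.1 -2.2 -0.1  0.7  2.4 -0.  -0.1]
(590, -42, 9, 42) [ 0.12  2.33 -0.05] [ 0. -0.  0.]
(590, -42, 30, 42) [0.06 2.34 0.01] [-0.  0.  0.]
(540, -42, 9, 42) [ 0.01  2.45 -0.05] [-0.  0.  0.]
(500, -42, 9, 42) [-0.09  2.55 -0.05] [-0.  0.  0.]
(470, -42, 9, 42) [-0.19  2.63 -0.03] [-0.  0. -0.]
(500, -42, 9, 35) [-0.11  2.48  0.16] [-0.  0.  0.]
(500, 0, 130, 42) [-0.55  2.56  0.4 ] [ 0. -0.  0.]
```

Emit:
send_rows:
  targets:
    - [[0,0.8,0,0,0,0,165],[0,0.8,0,0,0,0,165],[0,0.7,0,0,0,0,165],[0.82,0,-0.44,0,0,0,165],[0.82,0,-0.44,0,0,0,165],[0.82,0,-0.43,0,0,0,165],[0.82,0,-0.43,0,0,0,165],[0,0,0,0,0,0,165],[0,0,0,0,0,0,165],[0,0,0,0,0,0,165]]

```text
t: 46.95
tcp_pos: [533.8, 21.2, 223.5]
tool_rot: [0.099, 0.504, -0.164, 0.842]
force: [0.4, -0.2, 0.3]
gripper_width: 0.355
```

```bash
cat >> h.py <<'E'
def st():
    s=arm.get_state();print('t',round(s['t'],1),s['tcp_pos'].round(1),'w',round(s['gripper_width']*87,1),'f',s['force'].round(1),'j',s['joints'].round(2));R=Ro.from_quat(s['tool_rot']).as_matrix();print(R.round(3));return s['tcp_pos'],R
def sh(target):
    p,R=st();d=R.T@(np.array(target,float)-p)/40;print('shift',d.round(2));
E
python3 - <<'E'
from h import *
snap('wrist','w20');sh([560,38,60])
E
```

```text
t 47.0 [533.7  20.9 223.5] w 30.9 f [0.4 1.1 0.2] j [ 0.01 -0.34  2.14 -0.23  0.9  -1.07]
[[ 0.437  0.377  0.817]
 [-0.177  0.926 -0.333]
 [-0.882  0.001  0.472]]
shift [ 3.82  0.64 -1.53]
```

View pics/w20.png

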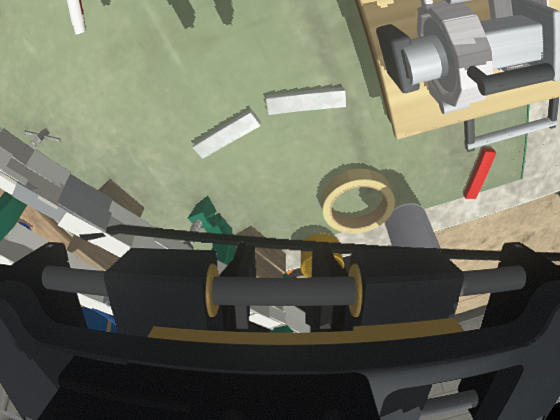

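```bash
python3 - <<'E'
from h import *
offc('w20',[(344,89),(346,106),(267,114),(265,97)],12,0,0,1,1)
offc('w20',[(252,108),(260,123),(203,158),(192,147)],12,0,0,1,1)
sh([590,36,60])
E
```

```text
[548.   41.9  12. ] yaw -14.7 L 85.1 W 20.5
[552.3 -57.1  12. ] yaw 10.8 L 87.2 W 20.5
t 47.0 [533.7  20.9 223.5] w 30.9 f [0.4 1.1 0.2] j [ 0.01 -0.34  2.14 -0.23  0.9  -1.07]
[[ 0.437  0.377  0.817]
 [-0.177  0.926 -0.333]
 [-0.882  0.001  0.472]]
shift [ 4.15  0.88 -0.9 ]
```

Emit:
send_rows:
  targets:
    - [[0,0,0,0.5,0.15,-0.15,165],[0,0,0,0.7,0.15,-0.15,165],[0,0,0,0.7,0.15,-0.15,165],[0,0,0,0.7,0.15,-0.15,165],[0,0,0,0.7,0.15,-0.15,165],[0,0,0,0.5,0.15,-0.15,165],[0,0,0,0.35,0,0,165],[0,0,0,0,0,0,165],[0,0,0,0,0,0,165],[0,0,0,0,0,0,165]]

```text
t: 47.83
tcp_pos: [591.1, 36.4, 61.2]
tool_rot: [0.1, 0.504, -0.165, 0.842]
force: [0.6, -0.3, 0.9]
gripper_width: 0.35
```

```bash
python3 - <<'E'
from h import *
snap('wrist','w21');snap('side','s15');sh([586,36,9])
E
```

```text
t 47.9 [591.5  36.7  61.9] w 30.4 f [-0.4  0.4  0.1] j [ 0.04  0.07  2.12 -0.39  0.54 -0.84]
[[ 0.439  0.379  0.815]
 [-0.178  0.925 -0.335]
 [-0.881  0.002  0.474]]
shift [ 1.11 -0.07 -0.73]
```

View pics/w21.png

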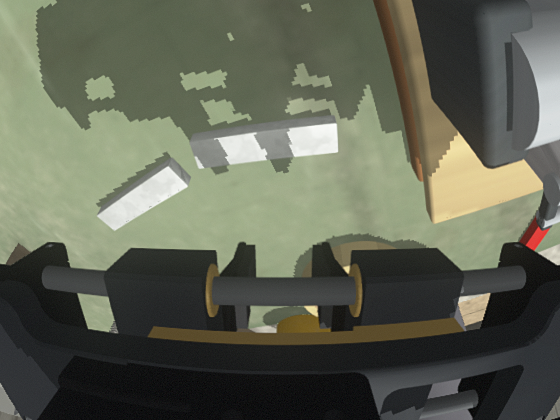

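View pics/s15.png

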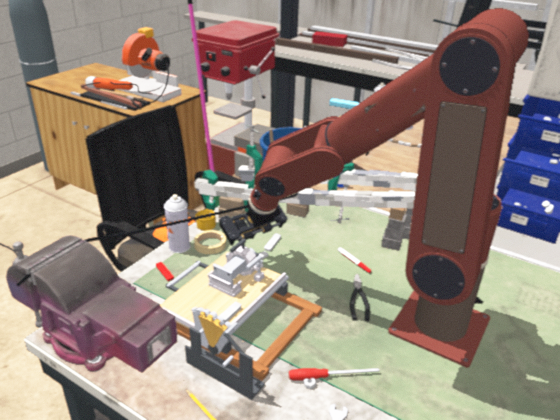

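Emit:
send_rows:
  targets:
    - [[0,0,0,-0.48,0,0.26,165],[0,0,0,-0.48,0,0.26,165],[0,0,0,-0.48,0,0.26,165],[0,0,0,-0.48,0,0.26,255],[0,0,0,0,0,0,255],[0,0,0,0,0,0,255],[0,0,0,0,0,0,255],[0,0,0,0,0,0,255],[0,0,0,0,0,0,255],[0,0,0,0,0,0,255]]

```text
t: 48.77
tcp_pos: [590.3, 36.6, 146.1]
tool_rot: [0.1, 0.505, -0.166, 0.841]
force: [0.4, 0.3, 0.0]
gripper_width: 0.012
```

```bash
python3 - <<'E'
from h import *
st();snap('wrist','w22');im=snap('side','s16')[:,:,::-1]
cv2.imwrite('pics/s16z.png',cv2.resize(im[150:270,200:340],None,fx=5.7,fy=5,interpolation=cv2.INTER_CUBIC))
E
```

```text
t 48.8 [590.3  36.6 146.1] w 1.0 f [0.4 0.3 0. ] j [ 0.04 -0.08  2.07 -0.3   0.72 -0.95]
[[ 0.435  0.379  0.817]
 [-0.178  0.925 -0.335]
 [-0.883  0.     0.47 ]]
```

View pics/w22.png

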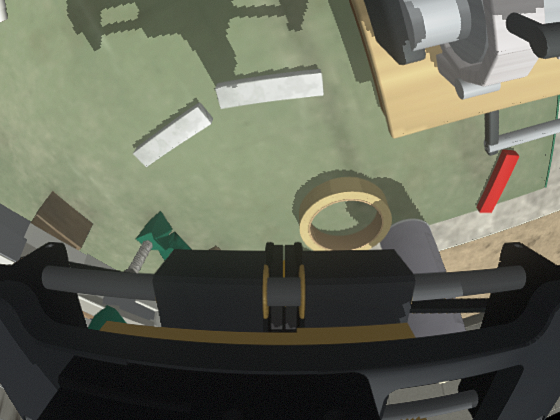

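View pics/s16z.png

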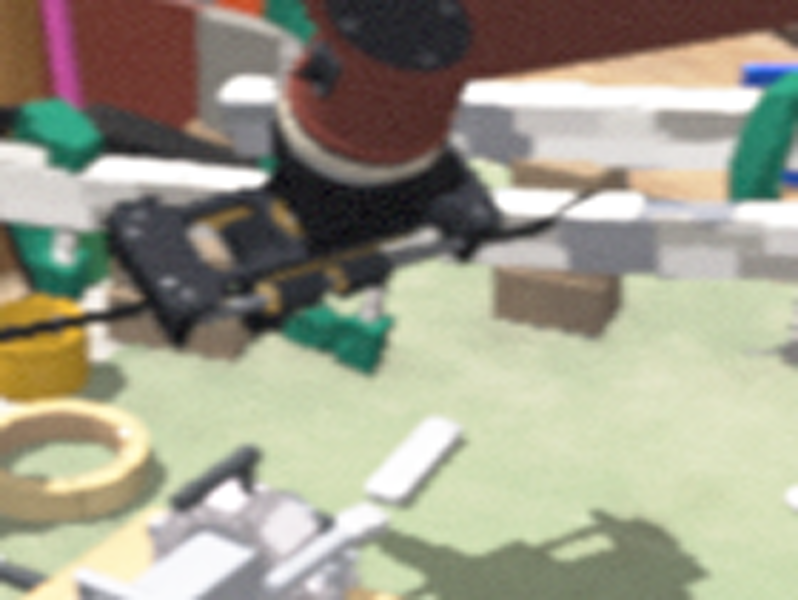

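Emit:
send_rows:
  targets:
    - [[0,0,0,0,0,0.05,255],[0,0,0,0,0,0.05,255],[0,0,0,0,0,0.05,255],[0,0,0,0,0,0.05,255],[0,0,0,0,0,0.05,255],[0,0,0,0,0,0,255],[0,0,0,0,0,0,255],[0,0,0,0,0,0,255],[0,0,0,0,0,0,255],[0,0,0,0,0,0,255]]

```text
t: 49.7
tcp_pos: [599.1, 33.3, 152.0]
tool_rot: [0.1, 0.504, -0.165, 0.842]
force: [-0.4, -0.9, 0.3]
gripper_width: 0.005
```

Emit:
send_rows:
  targets:
    - [[0,0,0,0,0,0.05,255],[0,0,0,0,0,0.05,255],[0,0,0,0,0,0.0,255],[0,0,0,0,0,0.0,255],[0,0,0,0,0,0.0,255],[0,0,0,0,0,0,255],[0,0,0,0,0,0,255],[0,0,0,0,0,0,255],[0,0,0,0,0,0,255],[0,0,0,0,0,0,255]]

```text
t: 50.53
tcp_pos: [602.4, 32.0, 153.9]
tool_rot: [0.1, 0.504, -0.165, 0.842]
force: [-0.2, 0.3, -0.3]
gripper_width: 0.004
```

Emit:
send_rows:
  targets:
    - [[0,0,0,0,0,0.05,255],[0,0,0,0,0,0.05,255],[0,0,0,0,0,0.0,255],[0,0,0,0,0,0.0,255],[0,0,0,0,0,0.0,255],[0,0,0,0,0,0,255],[0,0,0,0,0,0,255],[0,0,0,0,0,0,255],[0,0,0,0,0,0,255],[0,0,0,0,0,0,255]]

```text
t: 51.37
tcp_pos: [605.7, 30.6, 155.9]
tool_rot: [0.1, 0.504, -0.165, 0.842]
force: [-0.4, -0.2, -0.4]
gripper_width: 0.003
```

Emit:
send_rows:
  targets:
    - [[0,0,0,0,0,0.05,255],[0,0,0,0,0,0.05,255],[0,0,0,0,0,0.0,255],[0,0,0,0,0,0.0,255],[0,0,0,0,0,0.0,255],[0,0,0,0,0,0,255],[0,0,0,0,0,0,255],[0,0,0,0,0,0,255],[0,0,0,0,0,0,255],[0,0,0,0,0,0,255]]

```text
t: 52.2
tcp_pos: [609.0, 29.3, 157.7]
tool_rot: [0.1, 0.504, -0.165, 0.842]
force: [0.8, -0.6, -0.2]
gripper_width: 0.006
```

Emit:
send_rows:
  targets:
    - [[0,0,0,0,0,-0.3,255],[0,0,0,0,0,-0.4,255],[0,0,0,0.5,0,-0.2,255],[0,0,0,0.4,0,0,255],[0,0,0,0,0,0.1,255],[0,0,0,0,0,0.1,255],[0,0,0,0,0,0.1,255],[0,0,0,0,0,0.1,255],[0,0,0,0,0,0,255],[0,0,0,0,0,0,255]]

```text
t: 53.03
tcp_pos: [609.3, 29.4, 118.0]
tool_rot: [0.1, 0.503, -0.165, 0.842]
force: [0.1, 0.3, 0.3]
gripper_width: 0.003
```

```bash
python3 - <<'E'
from h import *
st();im=snap('side','s17')[:,:,::-1]
cv2.imwrite('pics/s17z.png',cv2.resize(im[150:270,200:340],None,fx=5.7,fy=5,interpolation=cv2.INTER_CUBIC))
im=snap('top','t5')[:,:,::-1]
cv2.imwrite('pics/t5z.png',cv2.resize(im[150:290,150:330],None,fx=4.4,fy=4.2,interpolation=cv2.INTER_CUBIC))
# distance from fingertip to wire line
def plane(n,a,b,fn=None):
    o,d1=ray(n,*a,fn);_,d2=ray(n,*b,fn);m=np.cross(d1,d2);m/=np.linalg.norm(m);return m,m@o
m1,c1=plane('top',(93,142),(322,233)); m2,c2=plane('side',(150,228),(300,193))
for y in (0,36,60):
    print(np.linalg.solve(np.array([m1,m2,[0,1,0]]),[c1,c2,y]).round(1))
E
```

```text
t 53.0 [609.3  29.4 118. ] w 0.2 f [0.1 0.3 0.3] j [ 0.03  0.    2.05 -0.32  0.65 -0.94]
[[ 0.438  0.379  0.815]
 [-0.178  0.925 -0.335]
 [-0.881  0.002  0.473]]
[599.1   0.  155. ]
[613.7  36.  158.8]
[623.5  60.  161.4]
```

View pics/t5z.png

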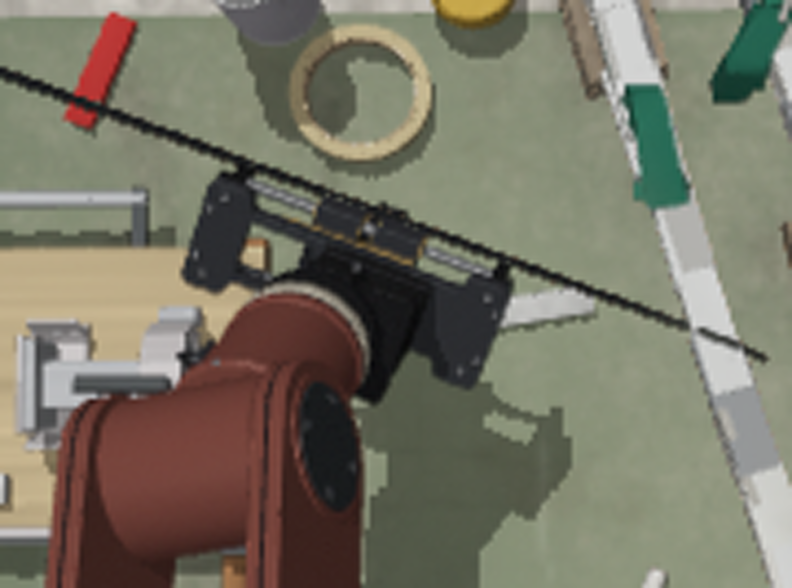

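View pics/s17z.png

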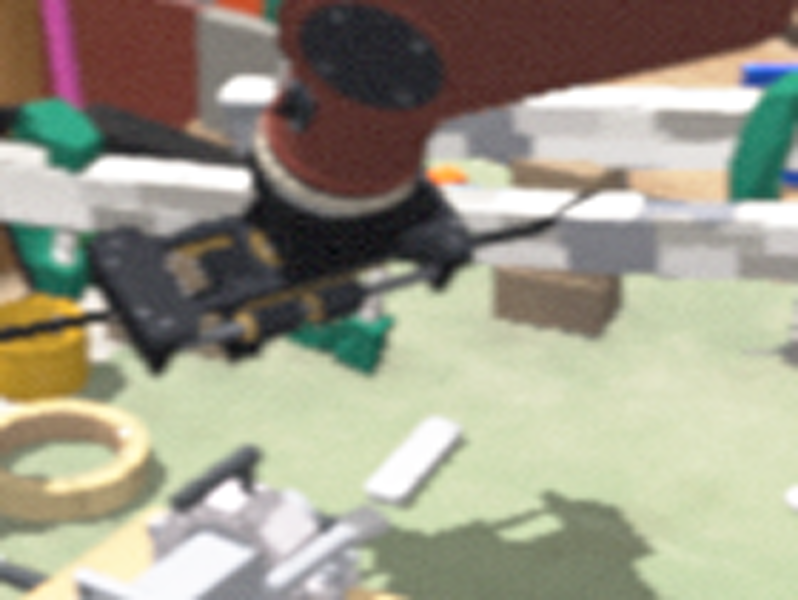

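Emit:
send_rows:
  targets:
    - [[0,0,0,0,0,0.05,255],[0,0,0,0,0,0.05,255],[0,0,0,0,0,0.05,255],[0,0,0,0,0,0.05,255],[0,0,0,0,0,0.05,255],[0,0,0,0,0,0.0,255],[0,0,0,0,0,0,255],[0,0,0,0,0,0,255],[0,0,0,0,0,0,255],[0,0,0,0,0,0,255]]

```text
t: 53.97
tcp_pos: [616.5, 26.3, 121.2]
tool_rot: [0.1, 0.504, -0.165, 0.842]
force: [0.0, -0.3, -0.7]
gripper_width: 0.009
```

Emit:
send_rows:
  targets:
    - [[0,0,0,0,0,0.05,255],[0,0,0,0,0,0.05,255],[0,0,0,0,0,0.0,255],[0,0,0,0,0,0.0,255],[0,0,0,0,0,0,255],[0,0,0,0,0,0,255],[0,0,0,0,0,0,255],[0,0,0,0,0,0,255],[0,0,0,0,0,0,255],[0,0,0,0,0,0,255]]

```text
t: 54.8
tcp_pos: [619.8, 24.9, 123.1]
tool_rot: [0.1, 0.504, -0.165, 0.842]
force: [-0.1, 0.7, 0.3]
gripper_width: 0.006
```

Emit:
send_rows:
  targets:
    - [[0,0,0,0,0,0.05,255],[0,0,0,0,0,0.05,255],[0,0,0,0,0,0.0,255],[0,0,0,0,0,0.0,255],[0,0,0,0,0,0,255],[0,0,0,0,0,0,255],[0,0,0,0,0,0,255],[0,0,0,0,0,0,255],[0,0,0,0,0,0,255],[0,0,0,0,0,0,255]]

```text
t: 55.63
tcp_pos: [623.1, 23.6, 125.1]
tool_rot: [0.1, 0.504, -0.165, 0.842]
force: [-0.3, -0.2, 0.8]
gripper_width: 0.007
```

Emit:
send_rows:
  targets:
    - [[0,0,0,0,0,0.05,255],[0,0,0,0,0,0.05,255],[0,0,0,0,0,0.0,255],[0,0,0,0,0,0.0,255],[0,0,0,0,0,0,255],[0,0,0,0,0,0,255],[0,0,0,0,0,0,255],[0,0,0,0,0,0,255],[0,0,0,0,0,0,255],[0,0,0,0,0,0,255]]

```text
t: 56.47
tcp_pos: [626.4, 22.2, 126.9]
tool_rot: [0.1, 0.504, -0.165, 0.842]
force: [-0.4, 0.4, -0.3]
gripper_width: 0.006
```

```bash
python3 - <<'E'
from h import *
st();im=snap('side','s18')[:,:,::-1]
cv2.imwrite('pics/s18z.png',cv2.resize(im[150:270,200:340],None,fx=5.7,fy=5,interpolation=cv2.INTER_CUBIC))
im=snap('top','t6')[:,:,::-1]
cv2.imwrite('pics/t6z.png',cv2.resize(im[150:290,150:330],None,fx=4.4,fy=4.2,interpolation=cv2.INTER_CUBIC))
E
```

```text
t 56.5 [626.4  22.2 126.9] w 0.5 f [-0.4  0.4 -0.3] j [ 0.01  0.03  2.01 -0.3   0.67 -0.98]
[[ 0.437  0.379  0.816]
 [-0.178  0.925 -0.335]
 [-0.882  0.001  0.471]]
```

View pics/t6z.png

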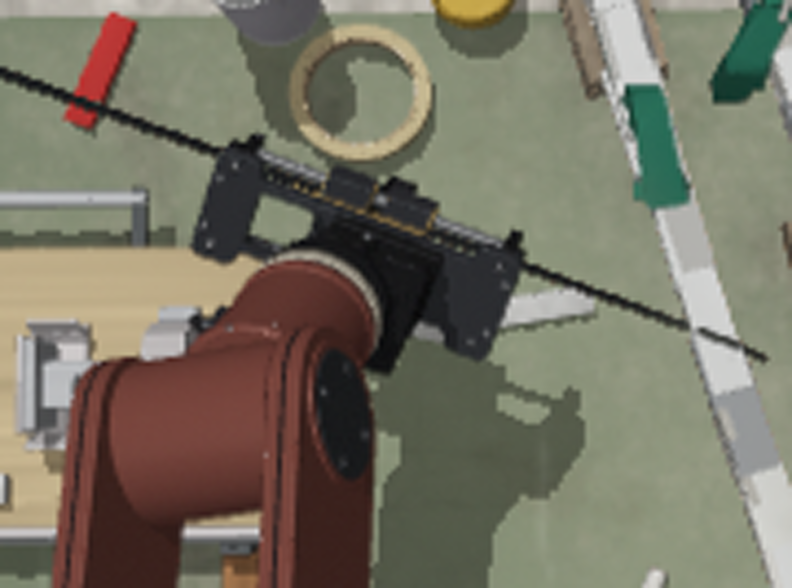

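Emit:
send_rows:
  targets:
    - [[0,0,0,0,0,0.05,255],[0,0,0,0,0,0.05,255],[0,0,0,0,0,0.05,255],[0,0,0,0,0,0.05,255],[0,0,0,0,0,0,255],[0,0,0,0,0,0,255],[0,0,0,0,0,0,255],[0,0,0,0,0,0,255],[0,0,0,0,0,0,255],[0,0,0,0,0,0,255]]

```text
t: 57.4
tcp_pos: [632.8, 19.6, 130.6]
tool_rot: [0.1, 0.504, -0.165, 0.842]
force: [-0.0, 0.1, 0.5]
gripper_width: 0.006
```

Emit:
send_rows:
  targets:
    - [[0,0,0,0,0,0.05,255],[0,0,0,0,0,0.05,255],[0,0,0,0,0,0.05,255],[0,0,0,0,0,0.05,255],[0,0,0,0,0,0,255],[0,0,0,0,0,0,255],[0,0,0,0,0,0,255],[0,0,0,0,0,0,255],[0,0,0,0,0,0,255],[0,0,0,0,0,0,255]]

```text
t: 58.23
tcp_pos: [639.3, 16.9, 134.4]
tool_rot: [0.1, 0.504, -0.165, 0.842]
force: [-0.0, -0.2, 0.0]
gripper_width: 0.009
```

```bash
python3 - <<'E'
from h import *
st();im=snap('side','s19')[:,:,::-1]
cv2.imwrite('pics/s19z.png',cv2.resize(im[150:270,200:340],None,fx=5.7,fy=5,interpolation=cv2.INTER_CUBIC))
im=snap('top','t7')[:,:,::-1]
cv2.imwrite('pics/t7z.png',cv2.resize(im[150:290,150:330],None,fx=4.4,fy=4.2,interpolation=cv2.INTER_CUBIC))
E
```

```text
t 58.2 [639.3  16.9 134.4] w 0.8 f [-0.  -0.2  0. ] j [-0.    0.05  1.97 -0.29  0.68 -1.  ]
[[ 0.436  0.379  0.816]
 [-0.178  0.925 -0.335]
 [-0.882  0.001  0.471]]
```

View pics/t7z.png

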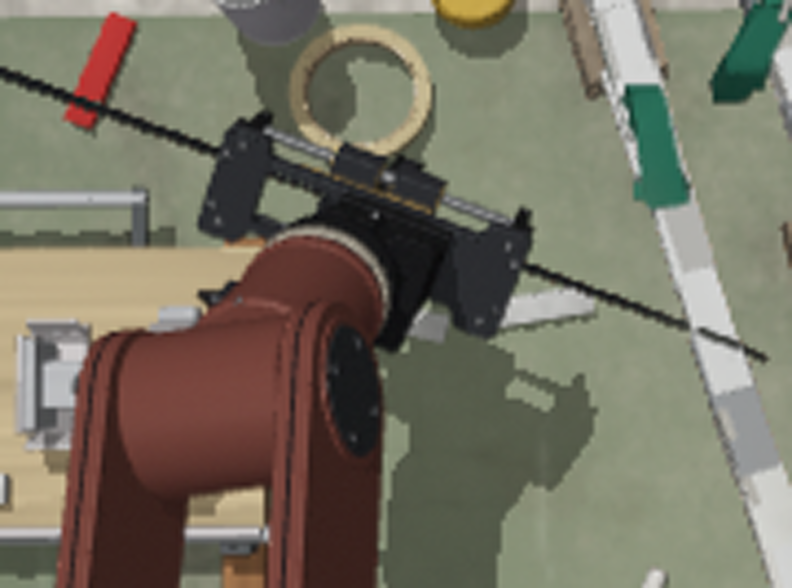

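View pics/s19z.png

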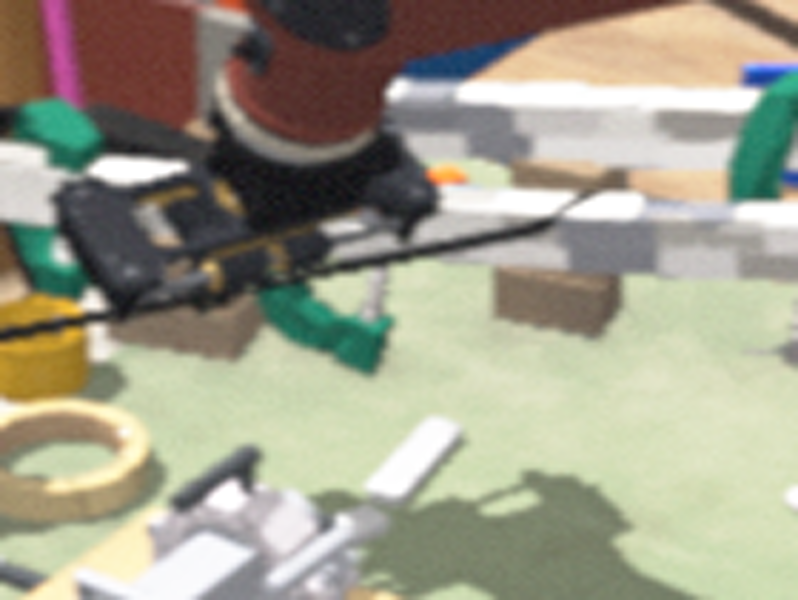

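Emit:
send_rows:
  targets:
    - [[0,0,0,-0.6,0,0,80],[0,0,0,-0.9,0,0,80],[0,0,0,-0.6,0,0,80],[0,0.9,0,-0.3,0,0,80],[0,0.9,0,0,0,0,80],[0,0.9,0,0,0,0,80],[0,0.9,0,0,0,0,80],[0,0.9,0,0,0,0,80],[0,0.2,0,0,0,0,80],[0,0,0,0,0,0,80]]

```text
t: 59.17
tcp_pos: [598.4, 33.0, 218.4]
tool_rot: [0.137, 0.694, -0.137, 0.693]
force: [0.3, 0.8, -0.2]
gripper_width: 0.649
```

```bash
python3 - <<'E'
from h import *
sh([548,42,215])
E
```

```text
t 59.2 [598.4  33.  218.4] w 56.5 f [ 0.3  0.8 -0.2] j [-0.08  0.16  1.6   0.    1.38 -1.26]
[[-0.001  0.38   0.925]
 [ 0.001  0.925 -0.38 ]
 [-1.     0.001 -0.002]]
shift [ 0.09 -0.27 -1.25]
```

Emit:
send_rows:
  targets:
    - [[0,0,0,0,-0.13,-0.62,80],[0,0,0,0,-0.13,-0.62,80],[1,0,0,0,0,0,80],[1,0,0,0,0,0,80],[1,0,0,0,0,0,80],[1,0,0,0,0,0,80],[1,0,0,0,0,0,80],[1,0,0,0,0,0,80],[1,0,0,0,0,0,80],[1,0,0,0,0,0,80]]

```text
t: 60.0
tcp_pos: [546.8, 43.6, 218.9]
tool_rot: [0.409, 0.577, -0.408, 0.578]
force: [-0.3, 0.3, 0.3]
gripper_width: 0.686
```

Emit:
send_rows:
  targets:
    - [[1,0,0,0,0,0,80],[1,0,0,0,0,0,80],[1,0,0,0,0,0,80],[1,0,0,0,0,0,80],[1,0,0,0,0,0,80],[0.7,0,0,0,0,0,80],[0,0,0,0,0,0,80],[0,0,0,0,0,0,80],[0,0,0,0,0,0,80],[0,0,0,0,0,0,80]]

```text
t: 60.83
tcp_pos: [547.4, 43.3, 219.2]
tool_rot: [0.559, 0.434, -0.558, 0.433]
force: [-0.1, -0.3, -0.1]
gripper_width: 0.688
```

```bash
python3 - <<'E'
from h import *
snap('wrist','w23');sh([548.3,42,5])
E
```

```text
t 60.9 [547.5  43.2 219.2] w 59.9 f [-0.2  0.9 -1.4] j [-0.07  0.04  1.73  0.    1.37  0.19]
[[-0.     0.969 -0.249]
 [ 0.001 -0.249 -0.969]
 [-1.    -0.001 -0.001]]
shift [5.35 0.03 0.03]
```

View pics/w23.png

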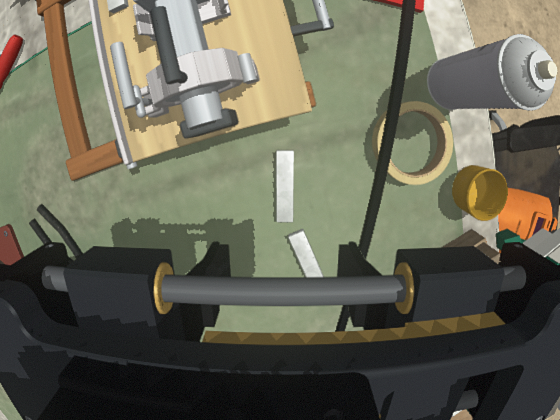

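Emit:
send_rows:
  targets:
    - [[0,0,0,0.6,0.03,0.03,80],[0,0,0,0.9,0,0,80],[0,0,0,0.9,0,0,80],[0,0,0,0.9,0,0,80],[0,0,0,0.9,0,0,80],[0,0,0,0.6,0,0,80],[0,0,0,0.4,0,0,80],[0,0,0,0.15,0,0,80],[0,0,0,0,0,0,80],[0,0,0,0,0,0,255]]

```text
t: 61.72
tcp_pos: [549.0, 41.9, 5.9]
tool_rot: [0.559, 0.433, -0.559, 0.433]
force: [-0.4, -0.2, -0.4]
gripper_width: 0.657
```

Emit:
send_rows:
  targets:
    - [[0,0,0,0,0,0,255],[0,0,0,0,0,0,255],[0,0,0,0,0,0,255],[0,0,0,0,0,0,255],[0,0,0,0,0,0,255],[0,0,0,0,0,0,255],[0,0,0,0,0,0,255],[0,0,0,0,0,0,255],[0,0,0,0,0,0,255],[0,0,0,0,0,0,255]]

```text
t: 62.55
tcp_pos: [548.5, 42.0, 5.5]
tool_rot: [0.559, 0.434, -0.559, 0.432]
force: [0.3, 0.1, 4.0]
gripper_width: 0.227
```

Emit:
send_rows:
  targets:
    - [[0,0,0,-0.5,0,0,255],[0,0,0,-0.9,0,0,255],[0,0,0,-0.9,0,0,255],[0,0,0,-0.9,0,0,255],[0,0,0,-0.9,0,0,255],[0,0,0,-0.9,0,0,255],[-0.8,0,0,0,0,0,255],[-0.8,0,0,0,0,0,255],[-0.8,0,0,0,0,0,255],[0,0,0,0,0,0,255]]

```text
t: 63.38
tcp_pos: [548.2, 41.7, 204.8]
tool_rot: [0.5, 0.501, -0.5, 0.5]
force: [0.3, -0.2, -1.0]
gripper_width: 0.222
```

```bash
python3 - <<'E'
from h import *
snap('wrist','w24');sh([475,334,205])
E
```

```text
t 63.4 [548.1  41.7 204.6] w 19.6 f [ 0.2 -0.1 -1.3] j [-0.07  0.06  1.74  0.    1.34 -0.07]
[[-0.002  1.    -0.003]
 [ 0.002 -0.003 -1.   ]
 [-1.    -0.002 -0.002]]
shift [ 0.   -1.85 -7.3 ]
```

View pics/w24.png

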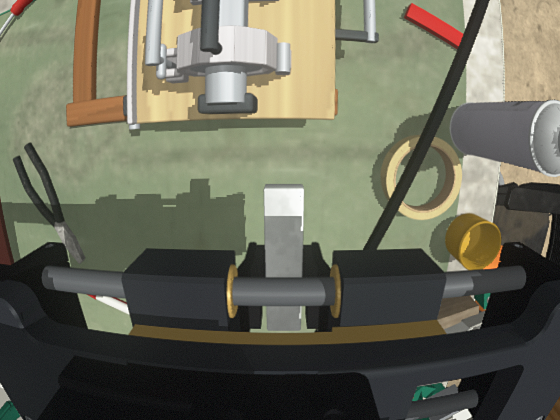

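Emit:
send_rows:
  targets:
    - [[0,0,0,0,-0.2,-0.7,255],[0,0,0,0,-0.2,-0.8,255],[0,0,0,0,-0.2,-0.9,255],[0,0,0,0,-0.25,-0.9,255],[0,0,0,0,-0.25,-0.9,255],[0,0,0,0,-0.25,-0.9,255],[0,0,0,0,-0.25,-0.9,255],[0,0,0,0,-0.25,-0.8,255],[0,0,0,0,0,-0.5,255],[0,0,0,0,0,0,255]]

```text
t: 64.27
tcp_pos: [473.5, 337.5, 205.1]
tool_rot: [0.5, 0.501, -0.5, 0.499]
force: [-0.1, -0.8, -1.1]
gripper_width: 0.223
```

Emit:
send_rows:
  targets:
    - [[0,0,0,0.5,0,0,255],[0,0,0,0.9,0,0,255],[0,0,0,0.9,0,0,255],[0,0,0,0.6,0,0,255],[0,0,0,0.3,0,0,255],[0,0,0,0,0,0,255],[0,0,0,0,0,0,255],[0,0,0,0,0,0,255],[0,0,0,0,0,0,255],[0,0,0,0,0,0,255]]

```text
t: 65.1
tcp_pos: [476.3, 334.6, 79.9]
tool_rot: [0.502, 0.5, -0.499, 0.499]
force: [0.6, -0.3, -1.2]
gripper_width: 0.221
```

Lower to TCP ≈ 67, release, and lift.

Emit:
send_rows:
  targets:
    - [[0,0,0,0.15,0,0,255],[0,0,0,0.1,0,0,255],[0,0,0,0.08,0,0,255],[0,0,0,0,0,0,255],[0,0,0,0,0,0,255],[0,0,0,0,0,0,190],[0,0,0,0,0,0,175],[0,0,0,0,0,0,175],[0,0,0,0,0,0,175],[0,0,0,0,0,0,175]]

```text
t: 65.93
tcp_pos: [474.6, 333.9, 64.1]
tool_rot: [-0.5, -0.5, 0.5, -0.499]
force: [0.1, -0.5, 0.2]
gripper_width: 0.313
```

Emit:
send_rows:
  targets:
    - [[0,0,0,-0.3,0,0,175],[0,0,0,-0.7,0,0,175],[0,0,0,-0.9,0,0,175],[0,0,0,-0.9,0,0,175],[0,0,0,-0.7,0,0,175],[0,0,0,-0.5,0,0,175],[0,0,0,0,0.3,0.8,80],[0,0,0,0,0.3,0.9,80],[0,0,0,0,0.2,0.9,80],[0,0,0,0,0.2,0.9,80]]

```text
t: 66.77
tcp_pos: [515.0, 192.5, 225.4]
tool_rot: [0.501, 0.5, -0.5, 0.5]
force: [1.6, 0.4, -0.8]
gripper_width: 0.532
```

```bash
python3 - <<'E'
from h import *
sh([552,-130,215]);im=snap('side','s20')[:,:,::-1]
cv2.imwrite('pics/s20z.png',cv2.resize(im[200:380,130:340],None,fx=3.8,fy=3.3,interpolation=cv2.INTER_CUBIC))
E
```

```text
t 66.8 [515.  192.5 225.4] w 46.3 f [ 1.6  0.4 -0.8] j [0.21 0.04 1.72 0.   1.38 0.21]
[[ 0.001  1.    -0.   ]
 [ 0.002 -0.    -1.   ]
 [-1.     0.001 -0.002]]
shift [0.25 0.93 8.06]
```

View pics/s20z.png

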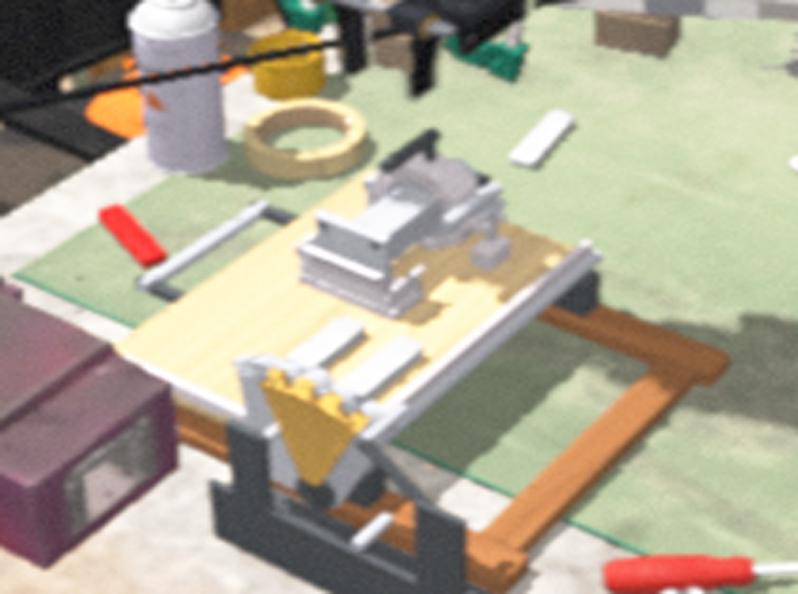

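Emit:
send_rows:
  targets:
    - [[0,0,0,0,0.1,0.9,80],[0,0,0,0,0.1,0.9,80],[0,0,0,0,0.1,0.9,80],[0,0,0,0,0.1,0.9,80],[0,0,0,0,0.1,0.9,80],[0,0,0,0,0.1,0.9,80],[0,0,0,0,0.1,0.9,80],[-0.6,0,0,0,0.1,0.7,80],[-0.6,0,0,0,0.1,0.3,80],[-0.5,0,0,0,0,0,80]]

```text
t: 67.65
tcp_pos: [551.6, -101.3, 224.6]
tool_rot: [0.454, 0.542, -0.454, 0.542]
force: [0.2, -0.3, -0.3]
gripper_width: 0.686
```

```bash
python3 - <<'E'
from h import *
snap('wrist','w25');st()
im=np.load('pics/w25.npy')[:,:,::-1]
cv2.imwrite('pics/w25z.png',cv2.resize(im[60:260,170:410],None,fx=3.3,fy=3,interpolation=cv2.INTER_CUBIC))
E
```

```text
t 67.7 [551.3 -99.8 224.5] w 59.6 f [-0.1 -0.2 -1. ] j [-0.32  0.07  1.7   0.    1.38 -0.5 ]
[[-0.     0.984  0.179]
 [ 0.001  0.179 -0.984]
 [-1.    -0.    -0.001]]
```

View pics/w25z.png

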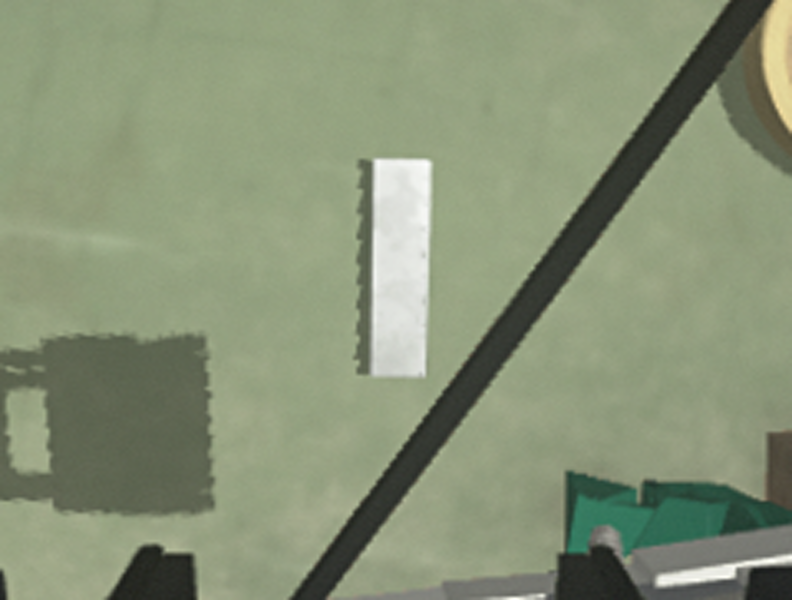

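```bash
python3 - <<'E'
from h import *
m=offc('w25',[(373,159),(432,159),(426,377),(371,377)],12,170,60,3.3,3)
sh([m[0]-.8,m[1],5.5])
E
```

```text
[554.3 -58.7  12. ] yaw 9.4 L 85.0 W 20.4
t 67.7 [551.3 -99.8 224.5] w 59.6 f [-0.1 -0.2 -1. ] j [-0.32  0.07  1.7   0.    1.38 -0.5 ]
[[-0.     0.984  0.179]
 [ 0.001  0.179 -0.984]
 [-1.    -0.    -0.001]]
shift [ 5.48  0.24 -0.99]
```

Emit:
send_rows:
  targets:
    - [[0,0,0,0,0.12,-0.5,80],[0,0,0,0.3,0.12,-0.49,80],[0,0,0,0.9,0,0,80],[0,0,0,0.9,0,0,80],[0,0,0,0.9,0,0,80],[0,0,0,0.9,0,0,80],[0,0,0,0.8,0,0,80],[0,0,0,0.5,0,0,80],[0,0,0,0.28,0,0,80],[0,0,0,0,0,0,80]]

```text
t: 68.53
tcp_pos: [551.7, -56.2, 2.5]
tool_rot: [0.454, 0.544, -0.454, 0.54]
force: [-0.1, 0.0, 1.0]
gripper_width: 0.688
```

Emit:
send_rows:
  targets:
    - [[0,0,0,0,0,0,255],[0,0,0,0,0,0,255],[0,0,0,0,0,0,255],[0,0,0,0,0,0,255],[0,0,0,0,0,0,255],[0,0,0,0,0,0,255],[0,0,0,0,0,0,255],[0,0,0,0,0,0,255],[0,0,0,0,0,0,255],[0,0,0,0,0,0,255]]

```text
t: 69.37
tcp_pos: [553.5, -57.2, 5.0]
tool_rot: [0.454, 0.543, -0.454, 0.542]
force: [-1.9, -0.2, 3.5]
gripper_width: 0.225
```

Emit:
send_rows:
  targets:
    - [[0,0,0,-0.5,0,0,255],[0,0,0,-0.9,0,0,255],[0,0,0,-0.9,0,0,255],[0,0,0,-0.9,0,0,255],[0,0,0,-0.9,0,0,255],[0,0,0,-0.9,0,0,255],[0.9,0,0,0,0,0,255],[0.8,0,0,0,0,0,255],[0,0,0,0,0,0,255],[0,0,0,0,0,0,255]]

```text
t: 70.2
tcp_pos: [553.1, -57.3, 203.9]
tool_rot: [0.5, 0.501, -0.5, 0.499]
force: [-0.1, -0.0, -2.2]
gripper_width: 0.222
```

```bash
python3 - <<'E'
from h import *
snap('wrist','w26');sh([520,334,205])
E
```

```text
t 70.2 [553.  -57.2 203.6] w 19.3 f [-0.7  0.6 -1.5] j [-0.25  0.07  1.73  0.    1.34 -0.25]
[[-0.002  1.     0.001]
 [ 0.002  0.001 -1.   ]
 [-1.    -0.002 -0.002]]
shift [-0.01 -0.81 -9.78]
```

View pics/w26.png

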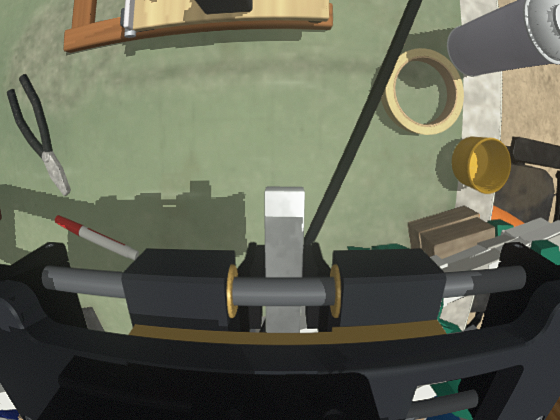

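Emit:
send_rows:
  targets:
    - [[0,0,0,0,-0.1,-0.8,255],[0,0,0,0,-0.1,-0.95,255],[0,0,0,0,-0.1,-0.95,255],[0,0,0,0,-0.1,-0.95,255],[0,0,0,0,-0.1,-0.95,255],[0,0,0,0,-0.1,-0.95,255],[0,0,0,0,-0.1,-0.95,255],[0,0,0,0,-0.1,-0.95,255],[0,0,0,0,0,-0.95,255],[0,0,0,0,0,-0.9,255]]

```text
t: 71.08
tcp_pos: [521.0, 316.6, 204.1]
tool_rot: [0.499, 0.501, -0.5, 0.5]
force: [0.2, -0.3, -1.1]
gripper_width: 0.226
```

Emit:
send_rows:
  targets:
    - [[0,0,0,0,0,-0.48,255],[0,0,0,0.4,0,0,255],[0,0,0,0.9,0,0,255],[0,0,0,0.9,0,0,255],[0,0,0,0.6,0,0,255],[0,0,0,0.3,0,0,255],[0,0,0,0,0,0,255],[0,0,0,0,0,0,255],[0,0,0,0,0,0,255],[0,0,0,0,0,0,255]]

```text
t: 71.92
tcp_pos: [523.8, 334.8, 83.9]
tool_rot: [0.502, 0.5, -0.499, 0.5]
force: [0.3, 0.7, -0.9]
gripper_width: 0.226
```

Emit:
send_rows:
  targets:
    - [[0,0,0,0.2,-0.07,0,255],[0,0,0,0.15,0,0,255],[0,0,0,0.09,0,0,255],[0,0,0,0,0,0,255],[0,0,0,0,0,0,255],[0,0,0,0,0,0,190],[0,0,0,0,0,0,175],[0,0,0,0,0,0,175],[0,0,0,0,0,0,175],[0,0,0,0,0,0,175]]

```text
t: 72.75
tcp_pos: [519.0, 334.0, 63.2]
tool_rot: [0.5, 0.5, -0.5, 0.499]
force: [0.6, 0.1, 0.2]
gripper_width: 0.313
```

Emit:
send_rows:
  targets:
    - [[0,0,0,-0.3,0,0,175],[0,0,0,-0.7,0,0,175],[0,0,0,-0.9,0,0,175],[0,0,0,-0.9,0,0,175],[0,0,0,-0.9,0,0,175],[0,0,0,-0.7,0,0,175],[0,0,0,-0.5,0,0.5,80],[0,0,0,0,0,0.5,80],[0,0,0,0,0,0,80],[0,0,0,0,0,0,80]]

```text
t: 73.58
tcp_pos: [519.5, 293.3, 260.8]
tool_rot: [0.501, 0.5, -0.5, 0.499]
force: [0.1, -0.0, -0.1]
gripper_width: 0.535
```

```bash
python3 - <<'E'
from h import *
st();snap('wrist','w27');im=snap('side','s21')[:,:,::-1]
cv2.imwrite('pics/s21z.png',cv2.resize(im[200:380,130:340],None,fx=3.8,fy=3.3,interpolation=cv2.INTER_CUBIC))
E
```

```text
t 73.6 [519.5 293.3 260.8] w 46.5 f [ 0.1 -0.  -0.1] j [0.38 0.13 1.56 0.   1.45 0.38]
[[ 0.001  1.    -0.003]
 [ 0.002 -0.003 -1.   ]
 [-1.     0.001 -0.002]]
```

View pics/w27.png

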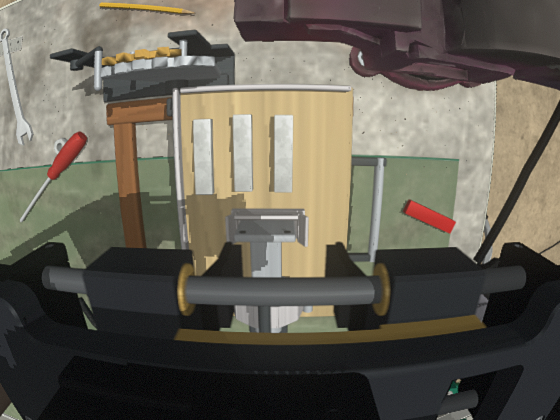

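View pics/s21z.png

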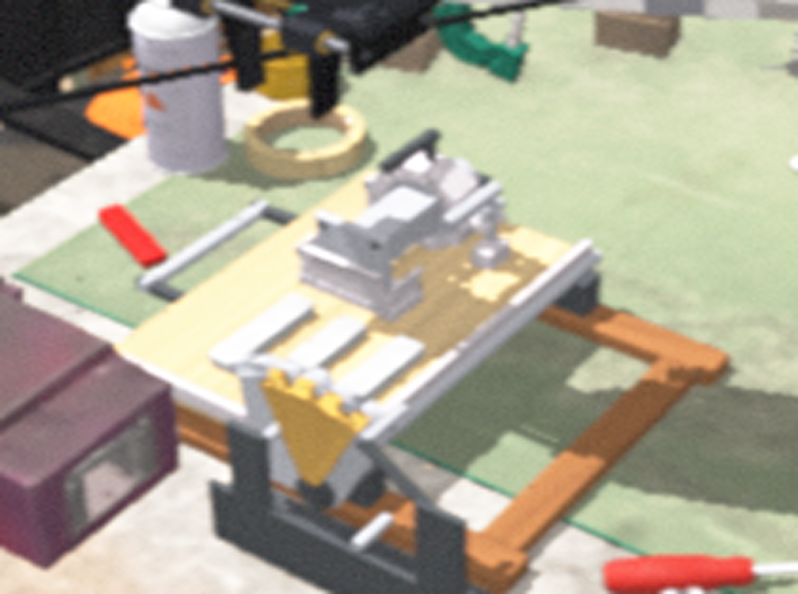

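```bash
python3 - <<'E'
from h import *
P=lambda x,y,h,k='w15':onz('wrist',170+x/3,20+y/2.5,h,k).round(1)
print('handle x (501.5):',P(693,120,163),P(690,230,163),'latch x(449.5):',P(492,150,131),P(490,240,131))
# top view t4: handle/latch
T=lambda x,y,h:onz('top',100+x/3.8,160+y/4,h).round(1)
print(T(295,325,163),T(310,401,131),'stub',T(375,325,101))
sh([631.5,272,215])
E
```

```text
handle x (501.5): [502.6 209.4 163. ] [501.9 171.6 163. ] latch x(449.5): [450.3 199.4 131. ] [449.8 166.2 131. ]
[499.  191.8 163. ] [446.3 187.7 131. ] stub [498.1 145.5 101. ]
t 73.7 [518.9 294.  259.3] w 53.6 f [-0.3 -0.6 -0.5] j [0.38 0.13 1.56 0.   1.45 0.38]
[[-0.002  1.    -0.002]
 [ 0.002 -0.002 -1.   ]
 [-1.    -0.002 -0.002]]
shift [1.1  2.82 0.55]
```

Emit:
send_rows:
  targets:
    - [[0,0,0,0,0.8,0.2,150],[0,0,0,0,0.9,0.2,150],[0,0,0,0,0.8,0.2,150],[0,0,0,0.5,0.32,0,150],[0,0,0,0.9,0,0,150],[0,0,0,0.9,0,0,150],[0,0,0,0.7,0,0,150],[0,0,0,0,0,0,150],[0,0,0,0,0,0,150],[0,0,0,0,0,0,150]]

```text
t: 74.52
tcp_pos: [632.7, 270.7, 141.1]
tool_rot: [0.501, 0.5, -0.499, 0.5]
force: [0.3, 0.6, 1.1]
gripper_width: 0.41
```

```bash
python3 - <<'E'
from h import *
sh([631.5,270,42]);snap('wrist','w28');im=np.load('pics/w28.npy')[:,:,::-1]
cv2.imwrite('pics/w28z.png',cv2.resize(im[60:300,150:420],None,fx=2.9,fy=2.5,interpolation=cv2.INTER_CUBIC))
E
```

```text
t 74.5 [632.7 270.7 141.1] w 35.7 f [0.3 0.6 1.1] j [0.29 0.43 1.42 0.   1.29 0.29]
[[ 0.001  1.    -0.001]
 [ 0.002 -0.001 -1.   ]
 [-1.     0.001 -0.002]]
shift [ 2.48 -0.03  0.02]
```

View pics/w28z.png

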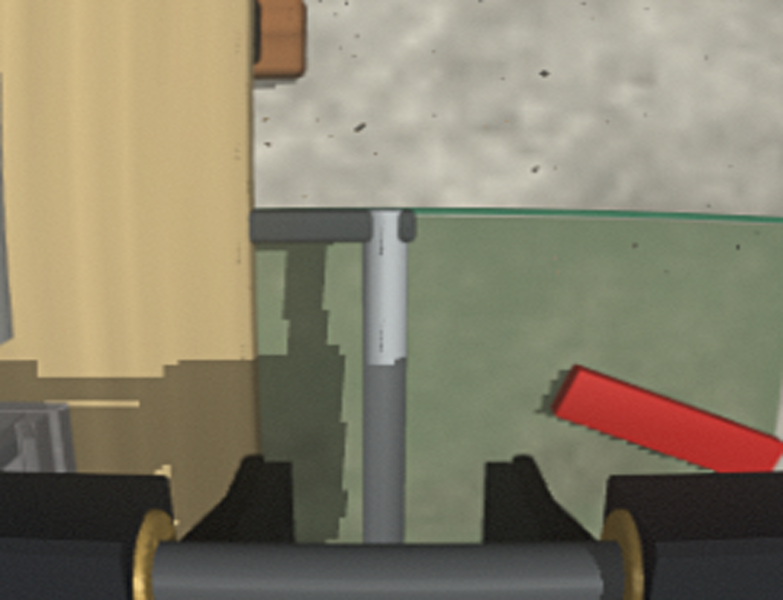

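Emit:
send_rows:
  targets:
    - [[0,0,0,0.5,-0.03,0,150],[0,0,0,0.6,0,0,150],[0,0,0,0.5,0,0,150],[0,0,0,0.4,0,0,150],[0,0,0,0.3,0,0,150],[0,0,0,0.15,0,0,150],[0,0,0,0,0,0,150],[0,0,0,0,0,0,150],[0,0,0,0,0,0,150],[0,0,0,0,0,0,150]]

```text
t: 75.4
tcp_pos: [631.9, 270.3, 43.3]
tool_rot: [0.501, 0.5, -0.499, 0.5]
force: [-0.6, -0.6, -0.1]
gripper_width: 0.414
```

Emit:
send_rows:
  targets:
    - [[0,0,0,0,0,0,255],[0,0,0,0,0,0,255],[0,0,0,0,0,0,255],[0,0,0,0,0,0,255],[0,0,0,0,0,0,255],[0,0,0,0,0,0,255],[0,0,0,0,0,0,255],[0,0,0,0,0,0,255],[0,0,0,0,0,0,255],[0,0,0,0,0,0,255]]

```text
t: 76.23
tcp_pos: [631.4, 270.0, 41.6]
tool_rot: [0.501, 0.5, -0.5, 0.499]
force: [5.3, 0.4, -1.8]
gripper_width: 0.125
```

Emit:
send_rows:
  targets:
    - [[0,0,0,-0.13,0,0,255],[0,0,0,-0.13,0,0,255],[0,0,0,-0.13,-0.01,0,255],[0,0,0,-0.13,-0.01,0,255],[0,0,0,-0.13,-0.01,0,255],[0,0,0,-0.13,-0.02,0,255],[0,0,0,-0.13,-0.02,0,255],[0,0,0,-0.13,-0.02,0,255],[0,0,0,-0.13,-0.02,0,255],[0,0,0,-0.13,-0.03,0,255]]

```text
t: 77.07
tcp_pos: [625.9, 269.9, 93.1]
tool_rot: [0.501, 0.5, -0.5, 0.499]
force: [8.7, 3.0, -8.3]
gripper_width: 0.126
```

Emit:
send_rows:
  targets:
    - [[0,0,0,-0.13,-0.03,0,255],[0,0,0,-0.13,-0.03,0,255],[0,0,0,-0.13,-0.04,0,255],[0,0,0,-0.12,-0.04,0,255],[0,0,0,-0.12,-0.04,0,255],[0,0,0,-0.12,-0.05,0,255],[0,0,0,-0.12,-0.05,0,255],[0,0,0,-0.12,-0.05,0,255],[0,0,0,-0.12,-0.05,0,255],[0,0,0,-0.12,-0.06,0,255]]

```text
t: 77.9
tcp_pos: [609.4, 270.0, 143.2]
tool_rot: [0.502, 0.499, -0.499, 0.5]
force: [10.7, 2.4, -4.9]
gripper_width: 0.125
```

Emit:
send_rows:
  targets:
    - [[0,0,0,0,0,0,255],[0,0,0,0,0,0,255],[0,0,0,0,0,0,255],[0,0,0,0,0,0,255],[0,0,0,0,0,0,255],[0,0,0,0,0,0,255],[0,0,0,0,0,0,255],[0,0,0,0,0,0,255],[0,0,0,0,0,0,255],[0,0,0,0,0,0,255]]

```text
t: 78.73
tcp_pos: [609.3, 270.0, 143.5]
tool_rot: [0.502, 0.499, -0.499, 0.5]
force: [7.1, 1.9, -1.9]
gripper_width: 0.132
```

```bash
python3 - <<'E'
from h import *
st();snap('wrist','w29');im=snap('side','s22')[:,:,::-1]
cv2.imwrite('pics/s22z.png',cv2.resize(im[200:380,130:340],None,fx=3.8,fy=3.3,interpolation=cv2.INTER_CUBIC))
E
```

```text
t 78.7 [609.3 270.  143.5] w 11.4 f [ 7.1  1.9 -1.9] j [0.3  0.38 1.49 0.   1.27 0.3 ]
[[ 0.003  1.    -0.002]
 [ 0.002 -0.002 -1.   ]
 [-1.     0.003 -0.002]]
```

View pics/s22z.png

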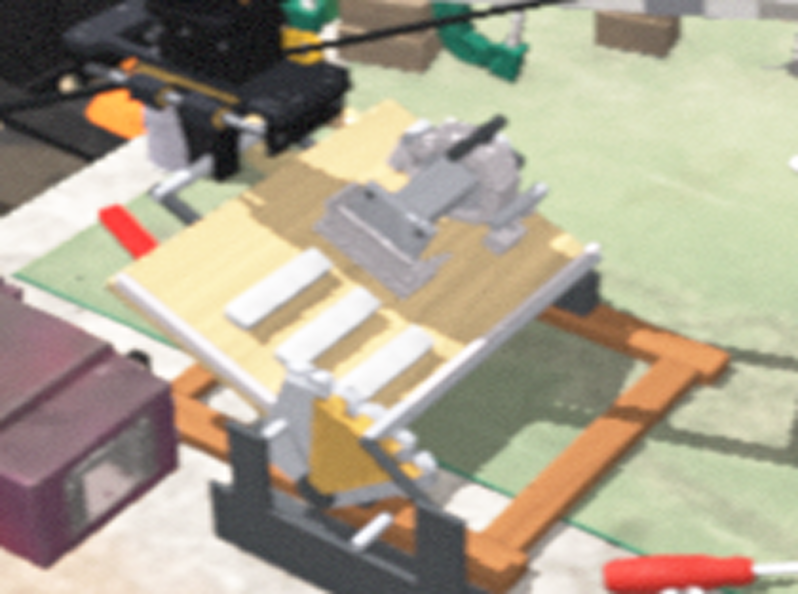

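Emit:
send_rows:
  targets:
    - [[0,0,0,0.06,0.03,0,255],[0,0,0,0.06,0.03,0,255],[0,0,0,0.06,0.03,0,255],[0,0,0,0.06,0.02,0,255],[0,0,0,0.04,0.01,0,255],[0,0,0,0,0,0,255],[0,0,0,0,0,0,255],[0,0,0,0,0,0,255],[0,0,0,0,0,0,255],[0,0,0,0,0,0,255]]

```text
t: 79.67
tcp_pos: [613.7, 270.1, 133.1]
tool_rot: [0.502, 0.5, -0.499, 0.5]
force: [4.8, 0.3, 4.6]
gripper_width: 0.125
```

Emit:
send_rows:
  targets:
    - [[0,0,0,0,0,0,215],[0,0,0,0,0,0,190],[0,0,0,0,0,0,175],[0,0,0,0,0,0,175],[0,0,0,0,0,0,175],[0,0,0,0,0,0,175],[0,0,0,0,0,0,175],[0,0,0,-0.2,0,0,175],[0,0,0,-0.4,0,0,175],[0,0,0,-0.6,0,0,175]]

```text
t: 80.5
tcp_pos: [610.7, 269.2, 177.6]
tool_rot: [-0.499, -0.501, 0.502, -0.498]
force: [-0.6, -0.2, -0.7]
gripper_width: 0.317
```

Emit:
send_rows:
  targets:
    - [[0,0,0,-0.8,0,0,175],[0,0,0,-0.9,0,0,175],[0,0,0,-0.9,0,0,175],[0,0,0,-0.9,0,0,175],[0,0,0,0,-0.5,0.8,175],[0,0,0,0,-0.5,0.8,175],[0,0,0,0,-0.4,0.8,175],[0,0,0,0,-0.3,0.8,175],[0,0,0,0,0,0.6,175],[0,0,0,0,0,0,175]]

```text
t: 81.33
tcp_pos: [543.9, 113.8, 320.6]
tool_rot: [0.501, 0.498, -0.501, 0.499]
force: [0.8, 0.6, -0.3]
gripper_width: 0.313
```

```bash
python3 - <<'E'
from h import *
st();snap('wrist','w30');im=snap('side','s23')[:,:,::-1]
cv2.imwrite('pics/s23z.png',cv2.resize(im[180:360,130:340],None,fx=3.8,fy=3.3,interpolation=cv2.INTER_CUBIC))
im=snap('top','t8')[:,:,::-1]
cv2.imwrite('pics/t8z.png',cv2.resize(im[130:310,70:310],None,fx=3.3,fy=3.3,interpolation=cv2.INTER_CUBIC))
E
```

```text
t 81.3 [543.9 113.8 320.6] w 27.2 f [ 0.8  0.6 -0.3] j [ 0.06  0.01  1.58 -0.    1.56  0.07]
[[ 0.001  1.    -0.005]
 [-0.    -0.005 -1.   ]
 [-1.     0.001  0.   ]]
```

View pics/s23z.png

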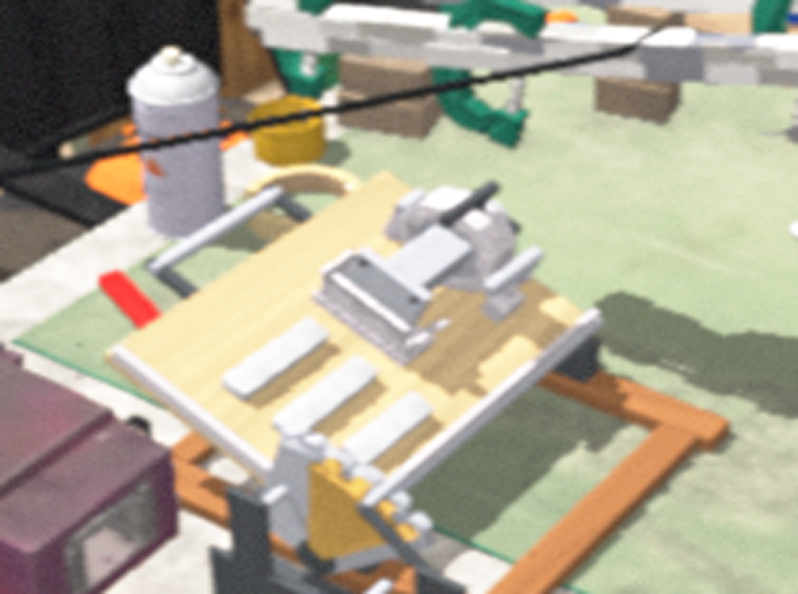

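View pics/t8z.png

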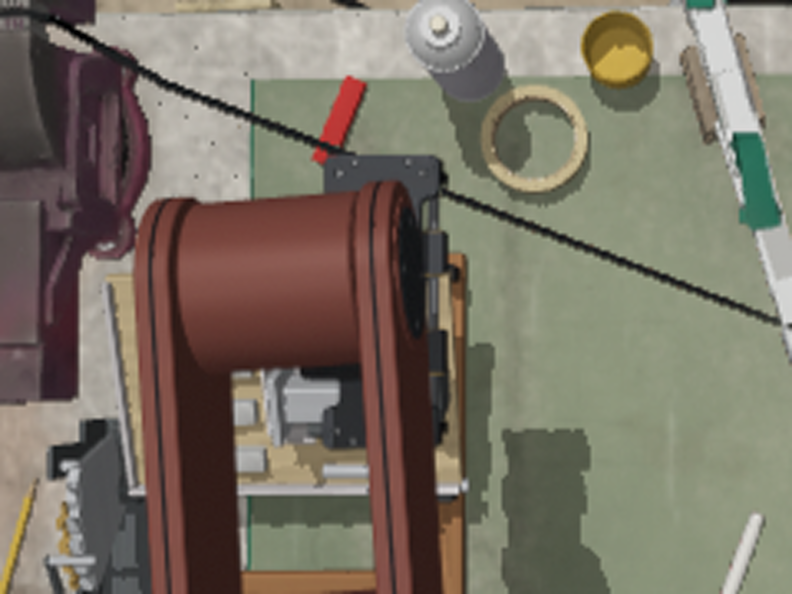

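Emit:
send_rows:
  targets:
    - [[0,0,0,0,-0.3,0.9,175],[0,0,0,0,-0.3,0.9,175],[0,0,0,0,-0.3,0.9,175],[0,0,0,0,-0.3,0.9,175],[0,0,0,0,-0.2,0.9,175],[0,0,0,0,0,0.9,175],[0,0,0,0,0,0.5,175],[0,0,0,0,0,0,175],[0,0,0,0,0,0,175],[0,0,0,0,0,0,175]]

```text
t: 82.32
tcp_pos: [488.4, -117.0, 319.0]
tool_rot: [0.5, 0.501, -0.5, 0.499]
force: [0.1, 0.3, -0.3]
gripper_width: 0.317
```

```bash
python3 - <<'E'
from h import *
st();im=snap('side','s24')[:,:,::-1]
cv2.imwrite('pics/s24z.png',cv2.resize(im[180:360,130:340],None,fx=3.8,fy=3.3,interpolation=cv2.INTER_CUBIC))
im=snap('top','t9')[:,:,::-1]
cv2.imwrite('pics/t9z.png',cv2.resize(im[130:310,70:310],None,fx=3.3,fy=3.3,interpolation=cv2.INTER_CUBIC))
E
```

```text
t 82.3 [ 488.4 -117.   319. ] w 27.6 f [ 0.1  0.3 -0.3] j [-0.39 -0.12  1.7   0.    1.56 -0.39]
[[-0.001  1.    -0.   ]
 [ 0.002 -0.    -1.   ]
 [-1.    -0.001 -0.002]]
```

View pics/t9z.png

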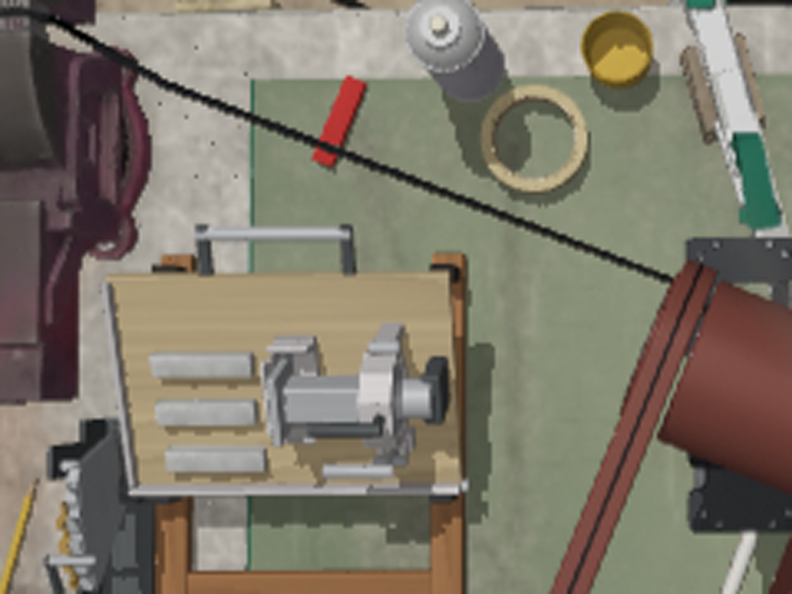

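View pics/s24z.png

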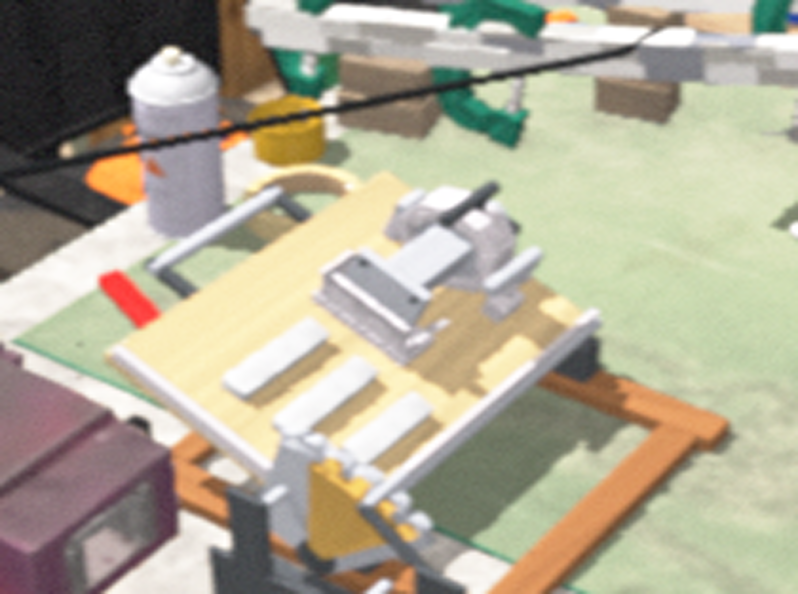

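```bash
python3 - <<'E'
from h import *
T=lambda x,y:ray('top',70+x/3.3,130+y/3.3)
S=lambda x,y:ray('side',130+x/3.8,180+y/3.3)
for a,b in [((200,232),(153,267)),((352,231),(280,193))]:
    x,r=tri(T(*a),S(*b));print(x.round(1),np.round(r,1),'th',np.arcsin((x[2]-55)/235).round(3))
# offcuts in board frame
c,s=np.cos(.4),np.sin(.4);h=np.array([394.,261.5,55])
n=np.array([-s,0,c]);p0=h+n*18
for q in [(203,366),(206,414),(216,461)]:
    o,d=T(*q);X=o+d*((p0-o)@n)/(d@n);v=X-h;print('board x',(v[0]*c+v[2]*s).round(1),'y',v[1].round(1))
for k,q in dict(tape0=(519,126),can0=(427,22)).items(): print(k,onz('top',70+q[0]/3.2,130+q[1]/2.99,25 if 'tape' in k else 185).round(1))
print(onz('top',70+535/3.3,130+138/3.3,25).round(1),onz('top',70+440/3.3,130+23/3.3,185).round(1))
E
```

```text
[613.2 325.6 145.5] [0.1 0.1] th 0.395
[611.6 198.3 142.7] [1.4 1.4] th 0.382
board x 124.1 y 68.6
board x 79.5 y 71.2
board x 34.7 y 67.7
tape0 [705.9  56.8  25. ]
can0 [777.8 118.2 185. ]
[706.9  57.   25. ] [778.8 118.5 185. ]
```

```bash
python3 -c "
from workcell import arm
print(arm.sign_off())"
```

```text
the job is handed in; nothing more can be done
None
```

I handed the job in at about 82 s of the 200 s allowed. Every step is done and the last pictures show the required end state. The hand-in itself gives no verdict.

**What I did**
- I lifted the board to its stop, where the force jumped to about 21 N, and let it sink flat.
- I laid the post in its cradle against the fixed flange, pushed the ring shut and pushed the latch upright. Both came up against firm stops.
- I laid the three grey offcuts side by side on the open half, then raised the board and let it rest back on the second notch.

**Last checks**
- **Board:** its tilt reads 0.38 to 0.40 rad from the two cameras, and 0.40 from the wrist height when the pawl took the load.
- **Offcuts:** all three lie flat. Across the board (x) they are about +17, -28 and -72 mm from the middle of the open half, and within a few mm of it along y.
- **Ring and latch:** with the board flat, both handles were within about 1 mm of where they should be when closed. After raising, I checked them and the post by eye only.
- **Tape and can:** the tape and can each read about 1 mm from where they started, which is within measuring error.
- **Robot:** it ended clear of everything.

**Problems on the way**
- My first push on the ring jammed a fingertip on it, at about 53 N. I backed off and closed it by its handle instead.
- Leaning the tool to reach under the black wire ran the second joint (shoulder) to the end of its range, with a brief 66 N reading.
- I then felt for the wire with a fingertip. It gave no force and the fingers passed through it, so I ignored it and picked up the last two offcuts straight down.
- The top and wrist cameras disagreed by up to about 6 mm, so I relied on wrist-camera comparisons and contact forces for the fits.

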